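# Load and run a three-plate imaging carousel

### The arm

A 6-joint arm with a two-finger parallel gripper is mounted at the origin on a cart in front of the work surface, level with it; the furniture and walls round the work are solid. World frame = base frame: x ahead of the robot, y to its left, z up, the work surface at z = 0. Lengths are in m, angles in rad, forces in N, time in s.
With the tool pointing down it reaches from about 0.375 to 0.9 m from the base axis. Payload 3.1 kg.
Tool frame: the origin (TCP) lies midway between the tips of the shut fingers; the grasp point (between the pads) lies 19 mm behind it; x points along the fingers, y is the direction in which the jaws open and shut, and the axes are right-handed (so a half turn about x gives the same grasp; the last joint's range is limited). The gripper opens to 85 mm and grips with 20 to 120 N. Pads are 22 mm wide; open, the fingers measure 114 mm over their backs; the gripper's body (76 mm by 85 mm) begins 54 mm behind the grasp point. The pads swing forward as they close: fully open they stand 13 mm farther back than shut.
Start: joints at [0.964, 0.527, 1.433, -0, 1.181, -0.178], TCP at [0.26, 0.568, 0.205] pointing down, gripper open.
Joint ranges: [-3.08, 3.08], [-0.75, 2.2], [0.22, 2.44], [-1.43, 4.57], [0, 2.65], [-2.85, 2.85]. Speed limits (rad/s): [2.79, 2.79, 3.14, 3.14, 3.14, 3.14].

### API

Orientations are given as a unit quaternion [x, y, z, w].
In Python, from station import manip gives the robot as it stands.
- The arm moves only by the tool carry_out, never from a script. Its argument "commands" is a list that holds one entry, the list of rows, each a list of 7 numbers: the shift along the tool's x, y, z in units of 25 mm (1.0 is 25 mm), then the turn, a rotation vector about the tool's x, y, z in units of 5 degrees (1.0 is 5 degrees), then the finger opening in mm, from 0 to 85.4. A call has exactly 5 rows; each row is the pose to reach, as a shift and turn from the pose commanded when the call began, along the tool's axes at that moment; what a row does not reach only later rows make up. A row lasts 1/10 s, in which the tool goes at most 50 mm and 8.59 degrees, less where a joint would pass 70% of its speed; a pose out of reach is approached as far as the arm can. A call with a gripper value outside its range is refused whole. The fingers move at their own pace and stop on an object; "force" is the grip in N (left out, the last holds). Time passes only in rows, so rows that repeat a pose let the fingers close, or fill a call up. It gives the time, the measured TCP pose, the force and the opening at its end, in the units of the state.
- manip.sense(): the state, without advancing time (a new reading comes with each control period).
- manip.snapshot(name): name is "side" or "top" or "wrist"; returns a dict with "image" (480x640x3 uint8, red, green, blue), "fx", "fy", "cx", "cy" (pixels), "rvec" (rotation vector, rad) and "tvec" (3), from world to camera coordinates, as OpenCV has them. Camera axes: x right, y down, z forward; pixel columns grow to the right and rows downward; lengths in m; the calibration is good to about 2 mm. A picture is of the moment at which its call begins. There is no depth.
- manip.sign_off(): hands the job in, once; it reports no verdict.
The state is a dict: "t": time; "q": joint angles; "qd": joint speeds; "tau": joint torques, N m; "tcp_pos": TCP position; "tool_rot": TCP orientation; "force": force on the tool from outside, world axes, zero at the start; "ft_torque": the same for the moment, N m; "finger_gap": opening from 0.0 (shut) to 1.0 (fully open).
Only numpy, scipy, OpenCV 4.12 (cv2) and the standard library are available. Lean on these libraries where they do the work, as an engineer would, in place of code of your own. Each camera call takes 0.05 s, during which the arm holds its last target.

### The job

Turn the plate carousel by its handle until the pointed nose lines up with the load mark, then take every petri dish that lies on the bench between the block heater and the bag sealer and set it in a four-pronged holder of its own, flat between the prongs. With all of them loaded, turn the carousel until the nose points exactly at the camera head, press the start button fully down, and finally turn the carousel back so that the nose lines up with the load mark again, every dish still lying flat in its holder; do not knock the small bottle or the beaker about.

Things in the scene. Friction and masses are not known exactly. Their poses are not given: they have to be found in the camera images.
- platter (a joint): Angle of the carousel's turning disc about its vertical axis, rad: 0 when the handle's nose points at the load mark, growing counter-clockwise seen from above; at 2.356 (135 degrees) the nose points at the camera head. Stops at -1.8 and 2.8; starts between -1.4 and -0.5. It stays where it is left (dry friction about 0.1 N m). The disc is 220 mm across, top 22 mm above the bench.
- carousel: The grey fixed foot of the carousel (208 mm across, 12 mm high), standing fast on the bench; origin on the turning axis at bench height, its x axis points to the load mark. A white camera head on a column stands at +135 degrees (counter-clockwise from above) from x: its column is 136 to 160 mm from the axis, its head reaches in to 74 mm from the axis, 105 to 131 mm above the bench, 52 mm wide; it overhangs the disc there.
- load_mark (a point): The load mark: a black line and a small steel stop on a tab of the foot, 135 mm from the axis. This point is 17 mm above the bench.
- camera_mark (a point): The camera head: middle of its rounded inner end, 76 mm from the axis, 118 mm above the bench; the nose must point in this direction from the axis for the shot (a small steel stop at the foot of the column marks the same direction).
- handle (a point): Middle of the black bar handle on top of the hub: bar 40 mm long, 16 mm wide, 34 mm high (108 to 142 mm above the bench), standing over the disc's axis (its middle is 6 mm behind the axis, away from the nose). This point is 128 mm above the bench, 3 mm above the bar's mid height. Its x axis runs along the bar towards the nose; turn the disc by gripping the bar across its 16 mm width. The hub post under it is 20 mm across.
- pointer_tip (a point): Tip of the handle's pointed nose, 36 mm from the axis, 113 mm above the bench; a black mark on the disc's rim lies under the same direction.
- start_top (a point): Top of the round start button (30 mm across) on the small grey pod that sticks out of the foot beside the load mark; pressed straight down.
- start (a joint): Travel of the start button, m: 0 up, 0.006 fully down (takes 4 N, springs back).
- holder_1 (a point): Plate holder at +60 degrees (counter-clockwise) from the nose, 95 mm from the axis, turning with the disc: a steel cross of four 9 mm arms at 45 degrees to the radius (fingers fit between them along or across the radius), flat top 62 mm above the bench, on a stem; upturned prongs at the arm ends, inner faces 34 mm from the middle, up to 73 mm. This point: 6 mm above the cross's middle, a lying dish's centre.
- holder_2 (a point): Plate holder under the nose's direction, 95 mm from the axis, turning with the disc: a steel cross of four 9 mm arms at 45 degrees to the radius (fingers fit between them along or across the radius), flat top 62 mm above the bench, on a stem; upturned prongs at the arm ends, inner faces 34 mm from the middle, up to 73 mm. This point: 6 mm above the cross's middle, a lying dish's centre.
- holder_3 (a point): Plate holder at -60 degrees from the nose, 95 mm from the axis, turning with the disc: a steel cross of four 9 mm arms at 45 degrees to the radius (fingers fit between them along or across the radius), flat top 62 mm above the bench, on a stem; upturned prongs at the arm ends, inner faces 34 mm from the middle, up to 73 mm. This point: 6 mm above the cross's middle, a lying dish's centre.
- dish_1_centre (a point): Centre (6 mm above its underside) of a closed petri dish, a flat disc to be gripped across its 60 mm diameter (12 mm high, 30 g; its clear rim looks 64 by 14 mm); z axis up through its lid. May be absent: there are 2 or 3 dishes.
- dish_2_centre (a point): Centre (6 mm above its underside) of a closed petri dish, a flat disc to be gripped across its 60 mm diameter (12 mm high, 30 g; its clear rim looks 64 by 14 mm); z axis up through its lid. May be absent: there are 2 or 3 dishes.
- dish_3_centre (a point): Centre (6 mm above its underside) of a closed petri dish, a flat disc to be gripped across its 60 mm diameter (12 mm high, 30 g; its clear rim looks 64 by 14 mm); z axis up through its lid. May be absent: there are 2 or 3 dishes.
- bottle_centre (a point): Middle (37 mm up) of the small white capped bottle, 40 mm across, 75 mm high, standing loose to the left of the carousel; to be left alone.
- beaker_centre (a point): Middle (35 mm up) of the glass beaker, 54 mm across, 70 mm high, standing loose on the bench; to be left alone.
- block_heater: The black block heater between carousel and dishes, fixed: 248 x 214 mm, 122 mm high; origin at bench height in its middle, its front with knob looks to -x and reaches 124 mm before the origin. Carry things round its front or above it. The crumpled foil and cables before it are fixed decoration.
- bag_sealer: The teal bag sealer, fixed, 410 mm long by 95 mm, 102 mm high, its long lever up to about 180 mm; origin at bench height in its middle, long side along its x axis. The dishes lie between it and the heater.
Things that resemble listed ones, but are neither listed nor needed, are in the scene too. Leave any red look-alike of the part that bears dish_2_centre alone.

How it is judged:
By the outcome, as a careful person would: the job done as asked, in the order asked, and still so for the second after the job is handed in, with the robot touching nothing.
Of dish_1, dish_2, dish_3 only 2 to 3 are there at a start; the rules pass over those that are not, and their reading is None.
At some moment in a run one of dish_1, dish_2, dish_3 may be knocked a few centimetres aside while the robot is not near it.
Once in a run the grip may slacken for a moment while it holds something.
It also fails if it takes over 208 s, if anything falls off the work surface, if the arm or the gripper's body presses on something with over 40 N, if the wrist force passes 120 N, or if a joint passes its speed limit or range.

## Working session

There is one attempt and no reset: what is moved stays moved. The work goes in short steps, Python scripts to look and compute and a tool call to move; the robot and the scene stay as the last step left them, time stands still between calls to the robot, and variables do not carry over. Pictures are saved under pics/ and viewed, and the job is handed in when it is done.

Besides the shell and the picture viewer there is one more tool, called after "Call:" in YAML: its name, and indented under it one key for each argument. carry_out: Moves the arm, as the interface text tells. Its arguments: {"type":"object","properties":{"commands":{"type":"array"},"force":{"type":"number"}},"required":["commands"]}

```bash
ls; mkdir -p pics; python3 - <<'E'
from station import manip
import cv2
print(manip.sense())
for n in ("side","top","wrist"):
    s=manip.snapshot(n)
    cv2.imwrite(f"pics/{n}0.png",s["image"][:,:,::-1])
    print(n,{k:s[k] for k in s if k!="image"})
E
```

```text
pics
{'t': 0.0, 'q': array([ 9.63481791e-01,  5.28495934e-01,  1.43393186e+00,  1.39225800e-05,
        1.18143581e+00, -1.78525385e-01]), 'qd': array([ 0.00187302, -0.00023607,  0.0008486 , -0.00021946,  0.00020799,
        0.0012313 ]), 'tau': array([ 1.13739486e-04, -4.42345655e+01, -1.78030086e+01, -2.77427080e-04,
        8.60455271e-03,  4.12480460e-06]), 'tcp_pos': array([0.25937477, 0.56775666, 0.20390603]), 'tool_rot': array([ 0.1497029 ,  0.69122862, -0.15118285,  0.69060537]), 'force': array([0.24406652, 0.62898346, 0.62690192]), 'ft_torque': array([-0.04301307, -0.03123362, -0.01321432]), 'finger_gap': 1.000168967735618}
side {'fx': 478.3121077847155, 'fy': 478.3121077847155, 'cx': 321.46578648370803, 'cy': 239.76111230025742, 'rvec': array([ 0.43388897, -2.70735326,  1.26983997]), 'tvec': array([0.65379204, 0.06726613, 1.43116215])}
top {'fx': 485.9335911843673, 'fy': 485.9335911843673, 'cx': 319.4765218454508, 'cy': 233.72823127245346, 'rvec': array([ 2.19088538, -2.17802415,  0.04786962]), 'tvec': array([0.24680002, 0.60656131, 1.2805701 ])}
wrist {'fx': 360.31179887873833, 'fy': 360.31179887873833, 'cx': 324.6360872319316, 'cy': 235.9851857999451, 'rvec': array([-2.42183021, -1.55598609, -0.23447581]), 'tvec': array([-0.6246741 , -0.03766382,  0.37957263])}
```

View pics/top0.png

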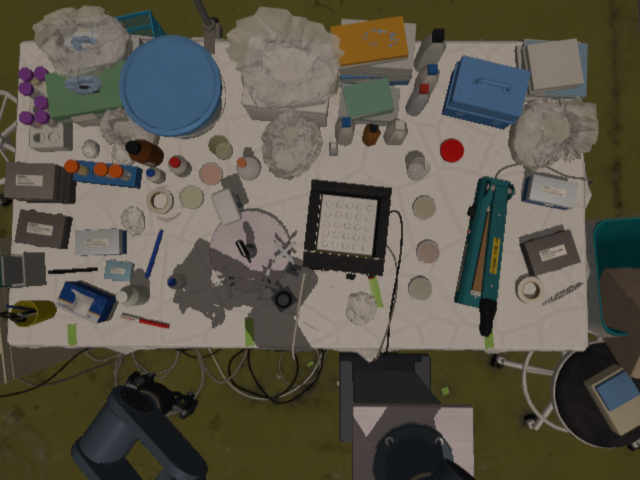

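View pics/side0.png

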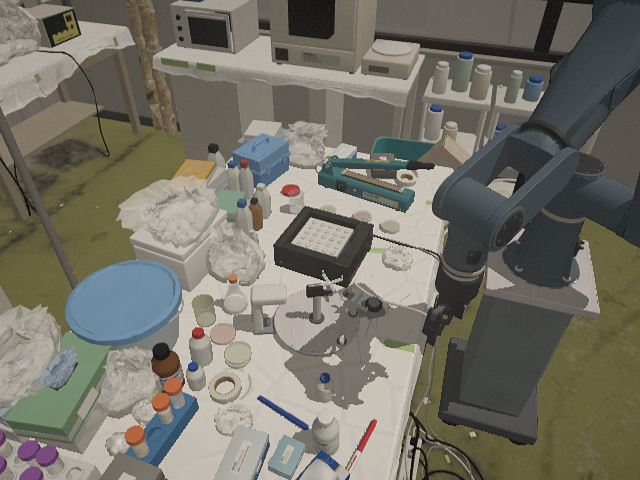

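View pics/wrist0.png

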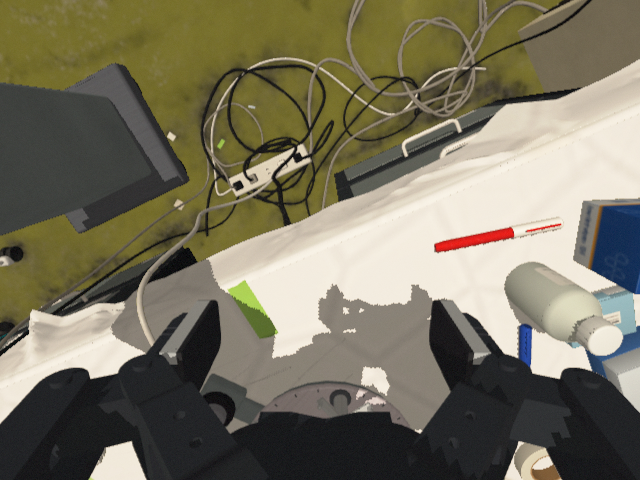

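```bash
cat > h.py <<'E'
import numpy as np, cv2
from scipy.spatial.transform import Rotation as R
from station import manip
def snap(n):
    s=manip.snapshot(n); s["K"]=np.array([[s["fx"],0,s["cx"]],[0,s["fy"],s["cy"]],[0,0,1]]); return s
def proj(s,P):
    p,_=cv2.projectPoints(np.atleast_2d(np.array(P,float)),s["rvec"],s["tvec"],s["K"],None); return p[:,0]
def ray(s,u,v,z):
    Rm=cv2.Rodrigues(s["rvec"])[0]; c=-Rm.T@s["tvec"]; d=Rm.T@np.linalg.inv(s["K"])@np.array([u,v,1.]); return c+d*(z-c[2])/d[2]
def crop(s,x0,y0,x1,y1,name,f=None):
    im=s["image"][y0:y1,x0:x1,::-1]; f=f or min(800/(x1-x0),600/(y1-y0))
    cv2.imwrite("pics/"+name,cv2.resize(im,None,fx=f,fy=f,interpolation=cv2.INTER_CUBIC)); print("scale",f)
E
python3 - <<'E'
from h import *
s=snap("top"); crop(s,140,140,340,340,"t1.png",3); crop(s,300,130,500,330,"t2.png",3)
for u,v in [(424,207),(428,251),(420,287),(452,150)]: print(ray(s,u,v,.012))
print(ray(s,252,238,.022), ray(s,347,228,.122), ray(s,485,242,.1))
s=snap("side"); crop(s,180,220,420,400,"s1.png"); crop(s,260,130,460,280,"s2.png")
E
```

```text
scale 3
scale 3
[ 0.67914122 -0.03041604  0.012     ]
[ 0.560815   -0.04035043  0.012     ]
[ 0.46473938 -0.01844317  0.012     ]
[ 0.83461511 -0.10697579  0.012     ]
[0.59252679 0.43075792 0.022     ] [0.61360177 0.18109123 0.122     ] [ 0.58196393 -0.16397656  0.1       ]
scale 3.3333333333333335
scale 4.0
```

View pics/t1.png

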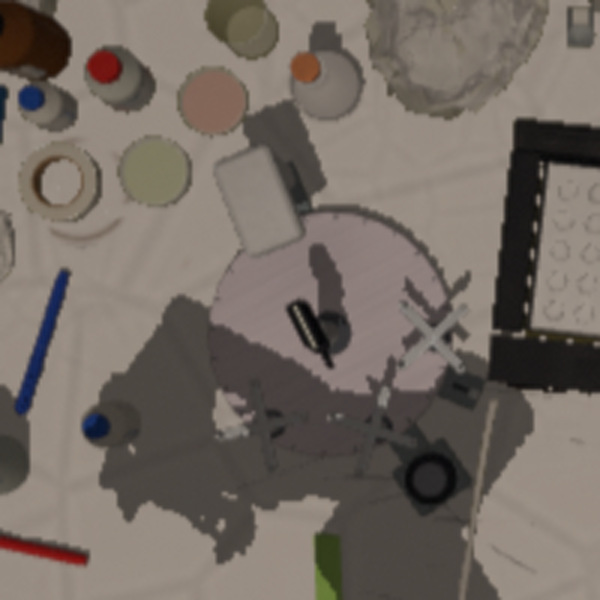

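View pics/t2.png

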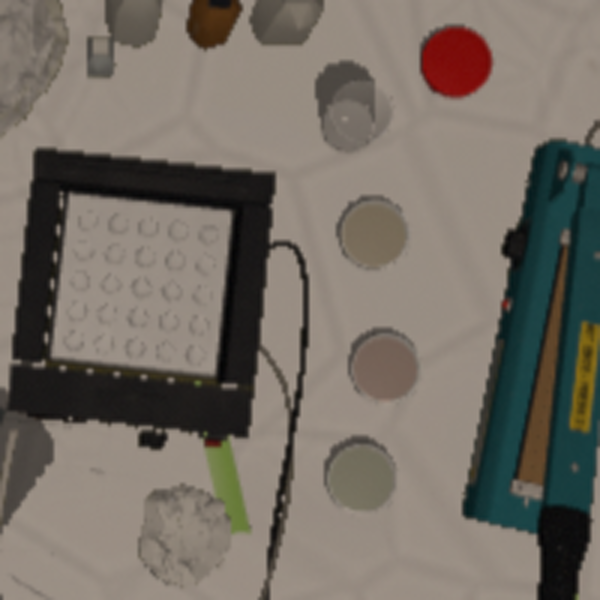

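View pics/s1.png

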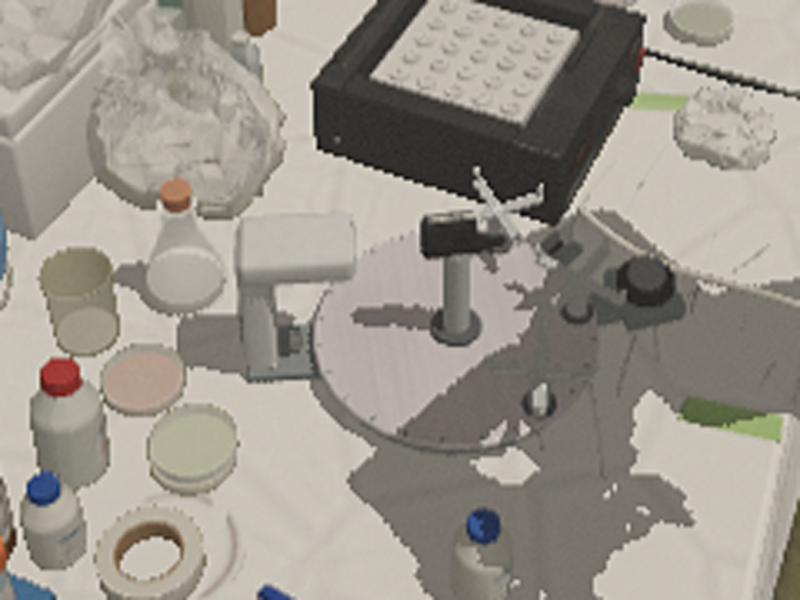

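View pics/s2.png

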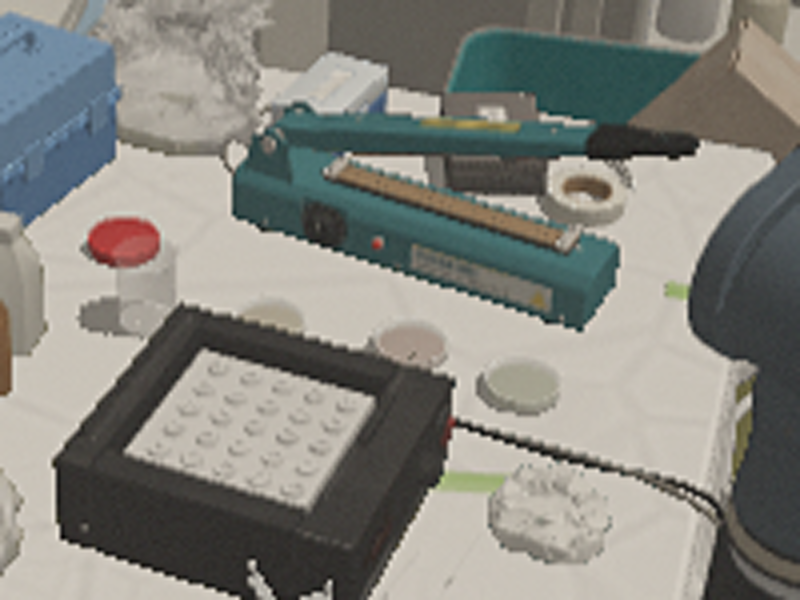

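```bash
cat >> h.py <<'E'
def state():
    s=manip.sense(); return s, np.array(s["tcp_pos"]), R.from_quat(s["tool_rot"])
def down(yaw):
    # tool x down; tool y (jaw) at world yaw
    y=np.array([np.cos(yaw),np.sin(yaw),0]); x=np.array([0,0,-1.]); z=np.cross(x,y); return R.from_matrix(np.c_[x,y,z])
def jyaw(Rt):
    y=Rt.as_matrix()[:,1]; return np.arctan2(y[1],y[0])
def go(pos,yaw):
    s,p,Rt=state()
    d=Rt.inv().apply(np.array(pos)-p)/.025; r=np.degrees((Rt.inv()*down(yaw)).as_rotvec())/5
    print("t %.2f tcp %s yaw %.1f q %s gap %.3f F %s"%(s["t"],p.round(4),np.degrees(jyaw(Rt)),np.round(s["q"],2),s["finger_gap"],np.round(s["force"],1)))
    print("row:",d.round(3),r.round(3)," rows needed pos %.1f rot %.1f"%(np.linalg.norm(d)*.5,np.linalg.norm(r)*5/8.59))
E
python3 - <<'E'
from h import *
s,p,Rt=state()
print(Rt.as_matrix().round(3), np.degrees(jyaw(Rt)))
w=snap("wrist"); Rm=cv2.Rodrigues(w["rvec"])[0]; c=-Rm.T@w["tvec"]; print("cam world",c,"fwd",Rm[2]," in tool",Rt.inv().apply(c-p),Rt.inv().apply(Rm[2]),"right",Rt.inv().apply(Rm[0]))
t=snap("top")
c0=ray(t,250.7,250,.022); print(c0)
print("btn",ray(t,284,298.5,.04),"tab",ray(t,140+461/3,140+387/3,.017), "nose",ray(t,140+331/3,140+366/3,.113),"camend",ray(t,140+273/3,140+250/3,.118))
print("bottle",ray(t,172,282,.075),"beaker",ray(t,416,180,.0), ray(t,414,160,.07))
E
```

```text
[[-0.001  0.416  0.909]
 [-0.001  0.909 -0.416]
 [-1.    -0.001 -0.   ]] 65.43449166219914
cam world [0.19042991 0.60045701 0.37338319] fwd [ 0.26958266 -0.12345295 -0.95503118]  in tool [-0.1689333   0.00048253 -0.0764005 ] [9.54978970e-01 7.91093126e-04 2.96672447e-01] right [-8.50033200e-04  9.99999636e-01  6.96761420e-05]
[0.56041913 0.43377302 0.022     ]
btn [0.43367041 0.34180016 0.04      ] tab [0.51047869 0.31877177 0.017     ] nose [0.52845725 0.41999734 0.113     ] camend [0.62397727 0.4687182  0.118     ]
bottle [0.47610666 0.6260149  0.075     ] beaker [ 0.75438604 -0.01154117  0.        ] [0.7945669  0.00622469 0.07      ]
```

```bash
python3 - <<'E'
from h import *
go([.50,.46,.33],np.radians(65.4))
E
```

```text
t 0.35 tcp [0.2597 0.5683 0.2047] yaw 65.4 q [ 0.96  0.53  1.43  0.    1.18 -0.18] gap 0.999 F [ 1.  -0.2 -0.3]
row: [-5.015  0.055 10.541] [ 0.006 -0.001  0.006]  rows needed pos 5.8 rot 0.0
```

Call:
carry_out:
  commands:
    - [[-5,0,2,0,0,0,85],[-5,0,4,0,0,0,85],[-5,0,6,0,0,0,85],[-5,0,8,0,0,0,85],[-5,0,9,0,0,0,85]]
  force: 30

```text
t: 0.85
tcp_pos: [0.4416, 0.4857, 0.3277]
tool_rot: [0.151, 0.69, -0.149, 0.692]
force: [0.1, 1.2, 0.3]
finger_gap: 0.994
```

Call:
carry_out:
  commands:
    - [[0,0,1.5,0,0,0,85],[0,0,1.5,0,0,0,85],[0,0,1.5,0,0,0,85],[0,0,1.5,0,0,0,85],[0,0,1.5,0,0,0,85]]

```text
t: 1.35
tcp_pos: [0.4726, 0.4712, 0.3257]
tool_rot: [0.15, 0.691, -0.15, 0.691]
force: [0.5, -0.6, -0.3]
finger_gap: 0.996
```

```bash
python3 - <<'E'
from h import *
go([.50,.46,.33],np.radians(65.4))
w=snap("wrist"); cv2.imwrite("pics/w1.png",w["image"][:,:,::-1])
import pickle; pickle.dump({k:np.array(v) for k,v in w.items()},open("w1.pkl","wb"))
E
```

```text
t 1.35 tcp [0.4726 0.4712 0.3257] yaw 65.5 q [ 0.62  0.49  1.16  0.    1.49 -0.53] gap 0.996 F [ 0.5 -0.6 -0.3]
row: [-0.171  0.046  1.182] [ 0.028 -0.006  0.004]  rows needed pos 0.6 rot 0.0
```

View pics/w1.png

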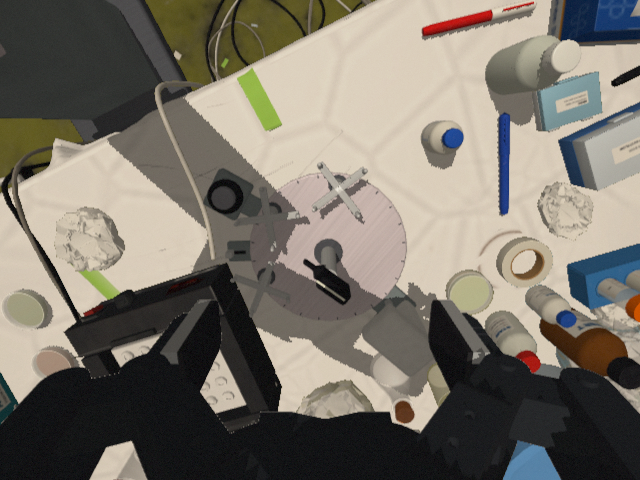

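```bash
python3 - <<'E'
from h import *
go([.50,.46,.33],np.radians(65.4))
import pickle; w=pickle.load(open("w1.pkl","rb")); crop(w,190,140,430,320,"w1c.png")
E
```

```text
t 1.40 tcp [0.4727 0.4712 0.3258] yaw 65.5 q [ 0.62  0.49  1.16  0.    1.49 -0.53] gap 0.996 F [-0.2 -0.6 -0.4]
row: [-0.166  0.042  1.18 ] [ 0.029 -0.004  0.001]  rows needed pos 0.6 rot 0.0
scale 3.3333333333333335
```

View pics/w1c.png

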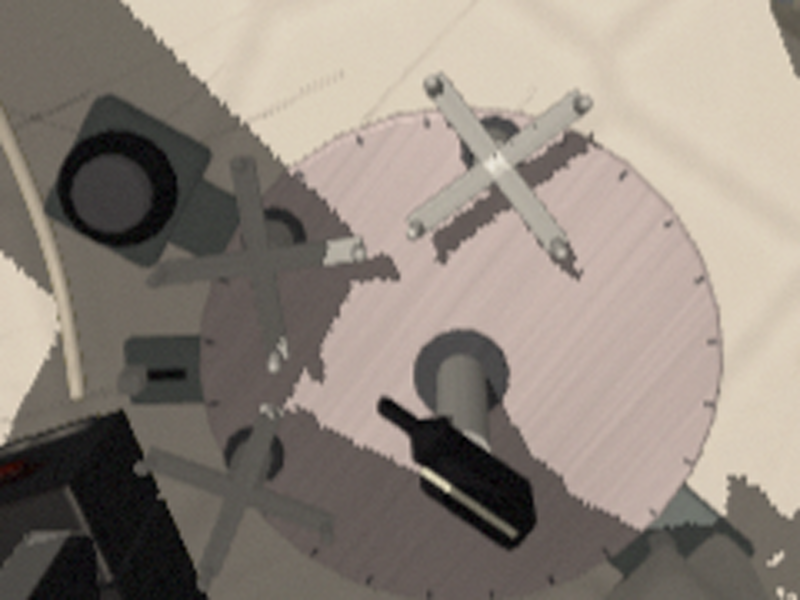

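```bash
cat > fit.py <<'E'
from h import *
from scipy.optimize import least_squares
def fitc(w,obs,rim=[],x0=(.56,.434,-2.7,-1.95)):
    """obs: dict name->(u,v) full px"""
    def pts(x,n):
        c=x[:2];phi,al=x[2],x[3]
        tab={'h1':(.095,phi+np.pi/3,.062),'h2':(.095,phi,.062),'h3':(.095,phi-np.pi/3,.062),'nose':(.036,phi,.113),'load':(.135,al,.017)}
        r,a,z=tab[n]; return [c[0]+r*np.cos(a),c[1]+r*np.sin(a),z]
    def f(x):
        e=[]
        for n,uv in obs.items(): e+=list(proj(w,pts(x,n))[0]-uv)
        for u,v in rim: e.append((np.linalg.norm(ray(w,u,v,.022)[:2]-x[:2])-.110)*900)
        return e
    r=least_squares(f,x0,loss='soft_l1'); x=r.x
    print("axis",x[:2].round(4),"phi %.1f al %.1f platter %.4f rad"%(np.degrees(x[2]),np.degrees(x[3]),(x[2]-x[3]+np.pi)%(2*np.pi)-np.pi)); print("res",np.round(r.fun,2)); return x
E
python3 - <<'E'
from fit import *
import pickle; w=pickle.load(open("w1.pkl","rb"))
g=lambda u,v:(190+u*.3-.35,140+v*.3-.35)
x=fitc(w,{'h2':g(263,253),'h1':g(243,490),'h3':g(498,165),'nose':g(383,403),'load':g(166,375)},[g(200,360),g(722,350),g(450,108),g(690,250),g(340,140)])
np.save("x.npy",x)
for r,z in((.135,.017),(.16,.03),(.16,.04)): pass
print("button",ray(w,*g(118,187),.04)[:2],ray(w,*g(118,187),.03)[:2])
for u,v in [(26,309),(58,362)]: print("dish",ray(w,u,v,.012))
print("bottle", ray(w,453,139,.075),ray(w,440,155,.0))
E
```

```text
axis [0.5598 0.4381] phi -152.6 al -113.3 platter -0.6861 rad
res [-0.    2.31 -0.95  0.57  1.09  0.34 -0.23 -0.31 -6.97  0.1  -0.51 -1.62
  0.05 -3.57 -1.03]
button [0.43018338 0.35162236] [0.43077291 0.34828742]
dish [ 0.45877427 -0.01248153  0.012     ]
dish [ 0.55490458 -0.02604901  0.012     ]
bottle [0.47772835 0.62843863 0.075     ] [5.03601956e-01 6.28290286e-01 5.55111512e-17]
```

```bash
python3 - <<'E'
from fit import *
import pickle; w=pickle.load(open("w1.pkl","rb"))
g=lambda u,v:(190+u*.3-.35,140+v*.3-.35)
x=fitc(w,{'h2':g(263,253),'h1':g(243,490),'h3':g(498,165),'nose':g(383,403)},[g(200,360),g(722,350),g(450,108),g(690,250),g(600,150)])
for p in ((150,375),(187,375),(132,380)):
    q=ray(w,*g(*p),.017)[:2]-x[:2]; print(np.linalg.norm(q),np.degrees(np.arctan2(q[1],q[0])))
E
```

```text
axis [0.5596 0.4372] phi -153.1 al -111.7 platter -0.7216 rad
res [-0.36  2.   -1.87  0.22  0.96  0.6  -0.87 -0.33 -1.3  -0.8   0.2  -2.78
 -1.29]
0.13102649353398568 -113.42610033906394
0.11540778928291921 -113.28479975399101
0.13885711560753392 -112.55851577636048
```

```bash
python3 - <<'E'
from h import *
go([.5597,.4375,.20],np.radians(117))
E
```

```text
t 1.40 tcp [0.4727 0.4712 0.3258] yaw 65.5 q [ 0.62  0.49  1.16  0.    1.49 -0.53] gap 0.996 F [-0.2 -0.6 -0.4]
row: [5.033 0.212 3.728] [-1.0291e+01 -4.0000e-03 -0.0000e+00]  rows needed pos 3.1 rot 6.0
```

Call:
carry_out:
  commands:
    - [[0,0.2,1,-1.7,0,0,50],[1,0.2,2,-3.4,0,0,50],[2,0.2,3,-5.1,0,0,50],[3,0.2,3.7,-6.8,0,0,50],[4,0.2,3.7,-8.4,0,0,50]]

```text
t: 1.9
tcp_pos: [0.562, 0.436, 0.2248]
tool_rot: [-0.109, 0.698, 0.109, 0.699]
force: [-0.8, -0.3, 0.2]
finger_gap: 0.584
```

```bash
python3 - <<'E'
from h import *
go([.5597,.4375,.18],np.radians(117))
E
```

```text
t 1.90 tcp [0.562  0.436  0.2248] yaw 107.7 q [ 0.5   0.63  1.17 -0.    1.34 -1.38] gap 0.584 F [-0.8 -0.3  0.2]
row: [ 1.791  0.088 -0.071] [-1.857  0.017  0.009]  rows needed pos 0.9 rot 1.1
```

Call:
carry_out:
  commands:
    - [[0.5,0.08,-0.07,-1,0,0,50],[1,0.08,-0.07,-1.85,0,0,50],[1.6,0.08,-0.07,-1.85,0,0,50],[1.8,0.08,-0.07,-1.85,0,0,50],[1.8,0.08,-0.07,-1.85,0,0,50]]

```text
t: 2.4
tcp_pos: [0.5571, 0.438, 0.1797]
tool_rot: [-0.163, 0.689, 0.163, 0.687]
force: [0.2, -0.9, -0.3]
finger_gap: 0.586
```

```bash
python3 - <<'E'
from h import *
go([.5597,.4375,.114],np.radians(117))
w=snap("wrist"); crop(w,160,200,480,440,"w2.png")
t=snap("top"); crop(t,190,180,310,300,"t3.png",5)
E
```

```text
t 2.40 tcp [0.5571 0.438  0.1797] yaw 116.7 q [ 0.51  0.67  1.22 -0.    1.25 -1.53] gap 0.586 F [ 0.2 -0.9 -0.3]
row: [ 2.627 -0.063  0.09 ] [-0.068 -0.025  0.001]  rows needed pos 1.3 rot 0.0
scale 2.5
scale 5
```

View pics/w2.png

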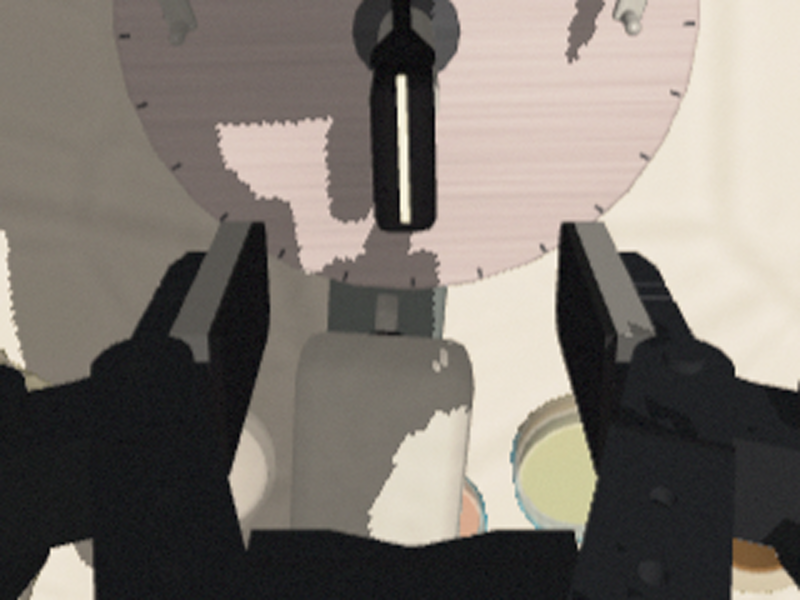

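Call:
carry_out:
  commands:
    - [[0.6,-0.06,0.09,-0.07,0,0,50],[1.3,-0.06,0.09,-0.07,0,0,50],[2,-0.06,0.09,-0.07,0,0,50],[2.6,-0.06,0.09,-0.07,0,0,50],[2.6,-0.06,0.09,-0.07,0,0,40]]

```text
t: 3.0
tcp_pos: [0.5591, 0.4364, 0.1126]
tool_rot: [-0.166, 0.689, 0.165, 0.686]
force: [-0.6, 0.6, -0.7]
finger_gap: 0.467
```

Call:
carry_out:
  commands:
    - [[0,0,0,0,0,0,5],[0,0,0,0,0,0,5],[0,0,0,0,0,0,5],[0,0,0,0,0,0,5],[0,0,0,0,0,0,5]]
  force: 40

```text
t: 3.5
tcp_pos: [0.561, 0.4378, 0.1164]
tool_rot: [-0.165, 0.687, 0.165, 0.688]
force: [0.0, 0.8, 0.1]
finger_gap: 0.058
```

```bash
python3 - <<'E'
from h import *
go([.5597,.4375,.114],np.radians(116.7+39.8))
w=snap("wrist"); crop(w,160,200,480,440,"w3.png")
E
```

```text
t 3.50 tcp [0.561  0.4378 0.1164] yaw 117.0 q [ 0.51  0.74  1.27  0.    1.13 -1.54] gap 0.058 F [0.  0.8 0.1]
row: [ 0.097  0.014 -0.051] [-7.893e+00  1.200e-02  4.000e-03]  rows needed pos 0.1 rot 4.6
scale 2.5
```

View pics/w3.png

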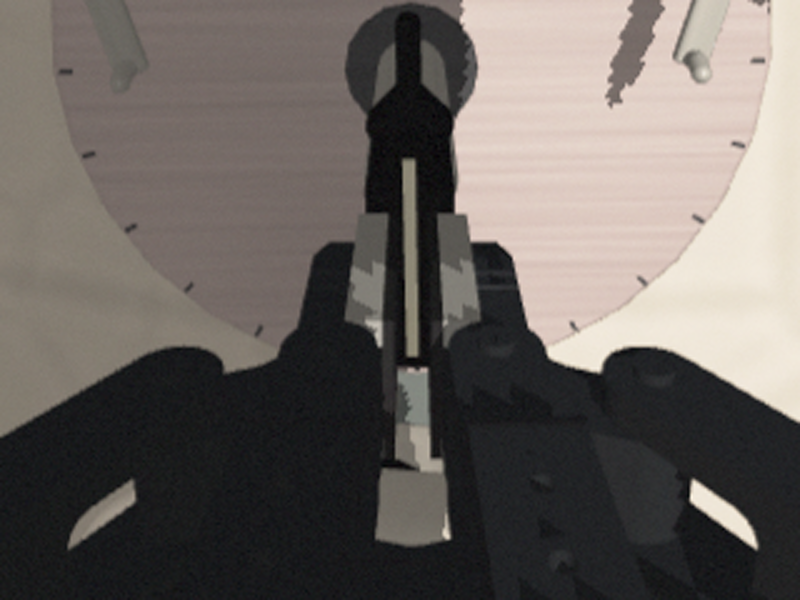

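```bash
python3 - <<'E'
from h import *
s,p,Rt=state(); w=snap("wrist"); im=w["image"]
def show(x,y,z):
    uv=proj(w,Rt.apply([x,y,z])+p)[0]; return ((uv-[160,200])*2.5).round()
for x in (0,-.019,-.038): print(x,[show(x,y,-.011) for y in (-.008,-.0025,.0025,.008)])
a=np.radians(-153)
for z in (.142,.108):
  for l in (-.026,.014):
    print(z,l,[((proj(w,[.5597+l*np.cos(a)-q*np.sin(a),.4375+l*np.sin(a)+q*np.cos(a),z])[0]-[160,200])*2.5).round() for q in (-.008,.008)])
print(((proj(w,[.5597+.036*np.cos(a),.4375+.036*np.sin(a),.113])[0]-[160,200])*2.5).round())
print(manip.sense()["finger_gap"])
sd=snap("side"); crop(sd,250,200,410,320,"s3.png")
E
```

```text
0 [array([367., 148.]), array([395., 148.]), array([420., 148.]), array([447., 148.])]
-0.019 [array([362., 186.]), array([393., 186.]), array([421., 186.]), array([451., 186.])]
-0.038 [array([356., 233.]), array([391., 233.]), array([422., 233.]), array([456., 233.])]
0.142 -0.026 [array([452., 379.]), array([366., 379.])]
0.142 0.014 [array([455., 179.]), array([362., 179.])]
0.108 -0.026 [array([445., 286.]), array([373., 286.])]
0.108 0.014 [array([448., 115.]), array([371., 115.])]
[409.  17.]
0.05734249067491894
scale 5.0
```

View pics/s3.png

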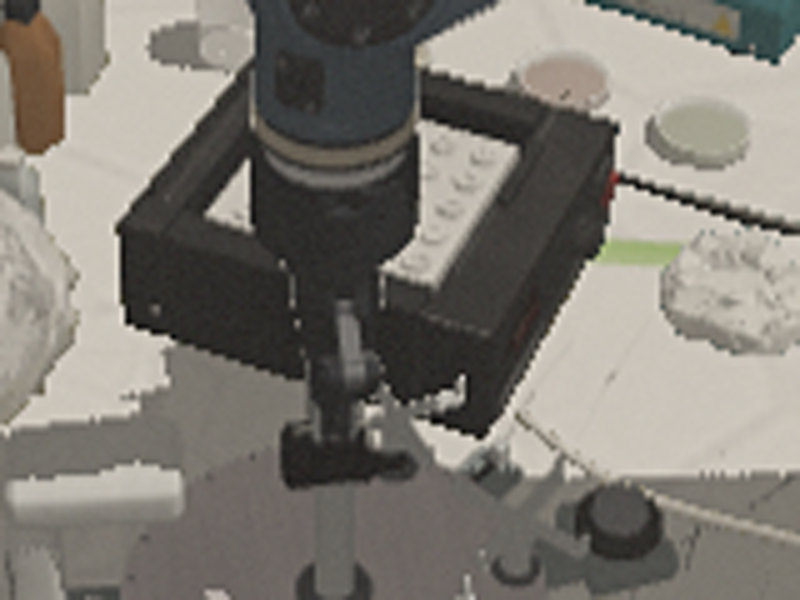

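```bash
python3 - <<'E'
from h import *
s,p,Rt=state(); w=snap("wrist")
def show(x,y,z):
    uv=proj(w,Rt.apply([x,y,z])+p)[0]; return ((uv-[160,200])*2.5).round()
for z in (-.011,.011):
  for x in (0,-.01,-.02,-.03,-.04,-.05): print(z,x,show(x,-.008,z),show(x,.008,z))
im=w["image"]; i2=np.clip(im[200:440,230:420].astype(float)*2.2,0,255).astype(np.uint8)
cv2.imwrite("pics/w4.png",cv2.resize(i2[:,:,::-1],None,fx=2.5*1,fy=2.5,interpolation=cv2.INTER_NEAREST))
E
```

```text
-0.011 0 [368. 148.] [447. 148.]
-0.011 -0.01 [365. 167.] [449. 167.]
-0.011 -0.02 [362. 188.] [452. 188.]
-0.011 -0.03 [359. 212.] [454. 212.]
-0.011 -0.04 [356. 239.] [457. 239.]
-0.011 -0.05 [352. 270.] [460. 270.]
0.011 0 [369. 247.] [446. 247.]
0.011 -0.01 [367. 271.] [448. 271.]
0.011 -0.02 [364. 297.] [450. 297.]
0.011 -0.03 [361. 326.] [452. 326.]
0.011 -0.04 [358. 360.] [455. 360.]
0.011 -0.05 [355. 397.] [458. 397.]
```

View pics/w4.png

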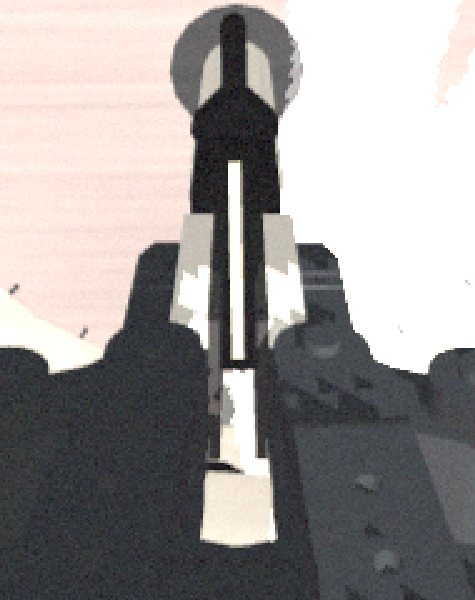

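```bash
python3 - <<'E'
from h import *
s,p,Rt=state(); sd=snap("side")
def show(x,y,z):
    uv=proj(sd,Rt.apply([x,y,z])+p)[0]; return ((uv-[250,200])*5).round()
for x in (0,-.019,-.03,-.05): print(x,show(x,0,0))
a=np.radians(-153)
for z in (.142,.108):
  for l in (-.026,.014): print(z,l,((proj(sd,[.5597+l*np.cos(a),.4375+l*np.sin(a),z])[0]-[250,200])*5).round())
i2=np.clip(sd["image"][250:320,290:350].astype(float)*2.5,0,255).astype(np.uint8)
cv2.imwrite("pics/s4.png",cv2.resize(i2[:,:,::-1],None,fx=8,fy=8,interpolation=cv2.INTER_CUBIC))
E
```

```text
0 [331. 462.]
-0.019 [332. 435.]
-0.03 [332. 419.]
-0.05 [332. 389.]
0.142 -0.026 [280. 431.]
0.142 0.014 [363. 422.]
0.108 -0.026 [281. 480.]
0.108 0.014 [362. 471.]
```

View pics/s4.png

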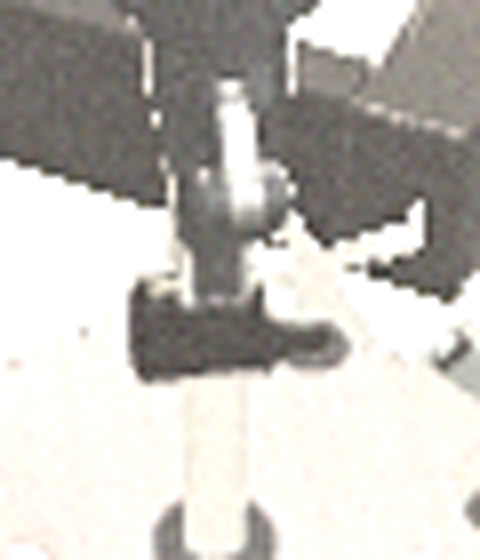

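Call:
carry_out:
  commands:
    - [[-0.2,0,0,0,0,0,50],[-0.2,0,0,0,0,0,50],[-0.2,0,0,0,0,0,50],[-0.2,0,0,0,0,0,50],[-0.2,0,0,0,0,0,50]]

```text
t: 4.25
tcp_pos: [0.5607, 0.4375, 0.1206]
tool_rot: [-0.165, 0.688, 0.165, 0.687]
force: [-0.5, -0.3, 0.3]
finger_gap: 0.591
```

Call:
carry_out:
  commands:
    - [[0.3,0,0,0,0,0,50],[0.6,0,0,0,0,0,50],[0.9,0,0,0,0,0,50],[1.2,0,0,0,0,0,50],[1.2,0,0,0,0,0,50]]

```text
t: 4.75
tcp_pos: [0.5596, 0.4369, 0.0887]
tool_rot: [-0.166, 0.689, 0.165, 0.686]
force: [-0.1, 0.2, -0.3]
finger_gap: 0.586
```

```bash
python3 - <<'E'
from h import *
go([.5597,.4375,.091],np.radians(116.7))
w=snap("wrist"); crop(w,160,200,480,440,"w5.png")
s=snap("side"); i2=np.clip(s["image"][230:320,270:390].astype(float)*2,0,255).astype(np.uint8)
cv2.imwrite("pics/s5.png",cv2.resize(i2[:,:,::-1],None,fx=5,fy=5,interpolation=cv2.INTER_CUBIC))
E
```

```text
t 4.75 tcp [0.5596 0.4369 0.0887] yaw 117.0 q [ 0.51  0.77  1.29 -0.    1.09 -1.54] gap 0.586 F [-0.1  0.2 -0.3]
row: [-0.093  0.019  0.014] [ 0.066 -0.042  0.002]  rows needed pos 0.0 rot 0.0
scale 2.5
```

View pics/w5.png

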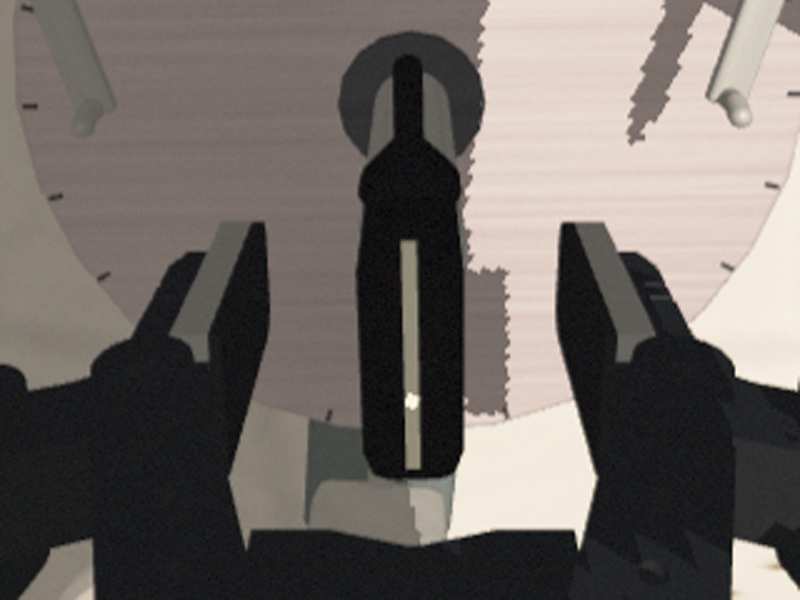

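View pics/s5.png

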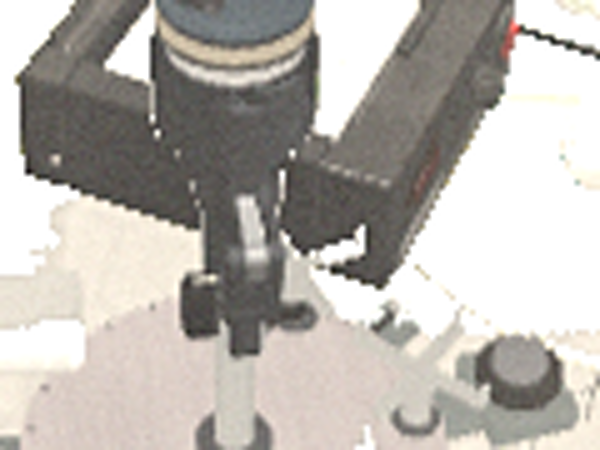

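Call:
carry_out:
  commands:
    - [[0,0,0,0,0,0,5],[0,0,0,0,0,0,5],[0,0,0,0,0,0,5],[0,0,0,0,0,0,5],[0,0,0,0,0,0,5]]
  force: 40

```text
t: 5.35
tcp_pos: [0.5612, 0.4375, 0.0914]
tool_rot: [-0.165, 0.687, 0.165, 0.688]
force: [0.3, -0.9, 3.4]
finger_gap: 0.179
```

```bash
python3 - <<'E'
from h import *
go([.5597,.4375,.0887],np.radians(116.7+39.8))
s,p,Rt=state()
sd=snap("side")
for x in (0,-.01,-.02,-.03): print(x,[proj(sd,Rt.apply([x,y,z])+p+[-.0,0,0])[0].round(1) for y in (-.03,.03) for z in (-.011,.011)])
w=snap("wrist"); crop(w,160,200,480,440,"w6.png")
i2=np.clip(sd["image"][230:320,270:390].astype(float)*2,0,255).astype(np.uint8)
cv2.imwrite("pics/s6.png",cv2.resize(i2[:,:,::-1],None,fx=5,fy=5,interpolation=cv2.INTER_CUBIC))
E
```

```text
t 5.35 tcp [0.5612 0.4375 0.0914] yaw 117.0 q [ 0.51  0.77  1.29 -0.    1.09 -1.54] gap 0.179 F [ 0.3 -0.9  3.4]
row: [ 0.109  0.029 -0.053] [-7.895  0.009  0.009]  rows needed pos 0.1 rot 4.6
0 [array([318.6, 290.2]), array([309.9, 291.1]), array([322.4, 307.9]), array([313.4, 308.9])]
-0.01 [array([318.6, 287.4]), array([309.9, 288.3]), array([322.5, 305.1]), array([313.5, 306.1])]
-0.02 [array([318.7, 284.6]), array([309.9, 285.5]), array([322.6, 302.2]), array([313.5, 303.2])]
-0.03 [array([318.7, 281.7]), array([309.9, 282.6]), array([322.6, 299.4]), array([313.5, 300.4])]
scale 2.5
```

View pics/w6.png

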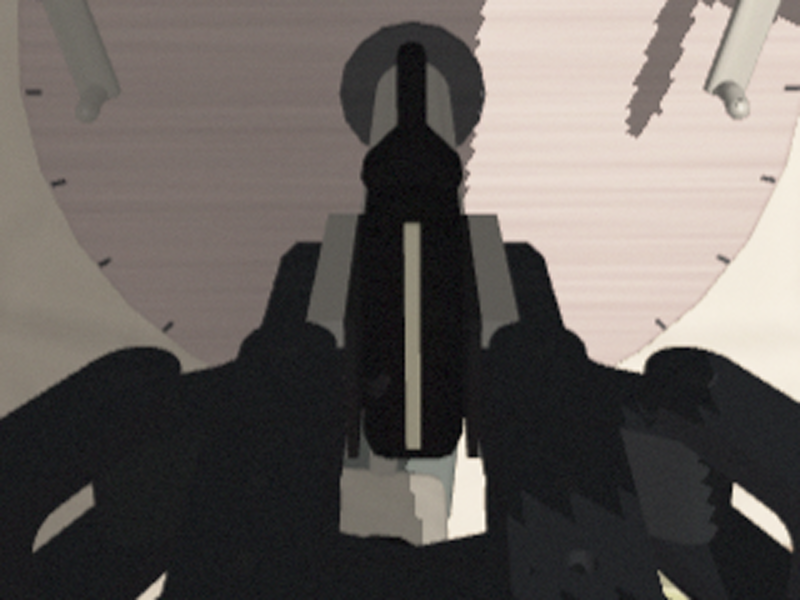

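View pics/s6.png

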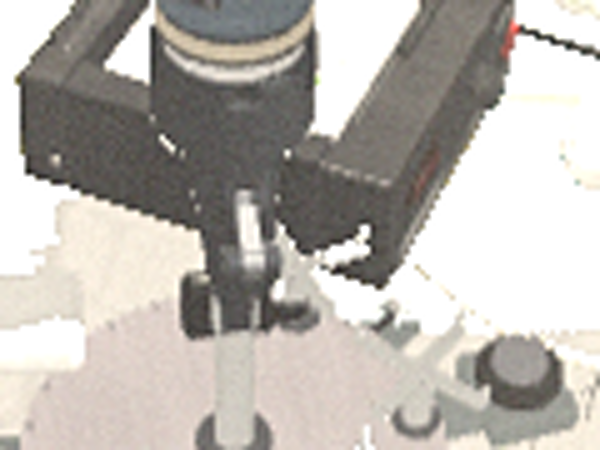

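Call:
carry_out:
  commands:
    - [[0,0,0,-0.8,0,0,5],[0,0,0,-1.6,0,0,5],[0,0,0,-2.4,0,0,5],[0,0,0,-3.2,0,0,5],[0,0,0,-4,0,0,5]]

```text
t: 5.95
tcp_pos: [0.5608, 0.438, 0.0914]
tool_rot: [-0.283, 0.648, 0.283, 0.648]
force: [0.8, -0.3, 4.6]
finger_gap: 0.182
```

Call:
carry_out:
  commands:
    - [[0,0,0,-0.8,0,0,5],[0,0,0,-1.6,0,0,5],[0,0,0,-2.4,0,0,5],[0,0,0,-3.2,0,0,5],[0,0,0,-3.9,0,0,5]]

```text
t: 6.45
tcp_pos: [0.5602, 0.4384, 0.0914]
tool_rot: [-0.388, 0.591, 0.389, 0.591]
force: [-2.1, -0.2, 4.5]
finger_gap: 0.179
```

Call:
carry_out:
  commands:
    - [[0,0,0,0,0,0,5],[0,0,0,0,0,0,5],[0,0,0,0,0,0,30],[0,0,0,0,0,0,30],[0,0,0,0,0,0,30]]

```text
t: 6.95
tcp_pos: [0.5607, 0.4373, 0.0901]
tool_rot: [-0.388, 0.592, 0.388, 0.591]
force: [-0.3, -0.1, -0.6]
finger_gap: 0.355
```

```bash
python3 - <<'E'
from h import *
go([.5597,.4375,.0887],np.radians(116.7+39.8))
t=snap("top"); crop(t,190,180,310,300,"t4.png",5)
w=snap("wrist"); crop(w,160,200,480,440,"w7.png")
E
```

```text
t 6.95 tcp [0.5607 0.4373 0.0901] yaw 156.5 q [ 0.51  0.77  1.29 -0.    1.09 -2.23] gap 0.355 F [-0.3 -0.1 -0.6]
row: [ 0.057  0.039 -0.009] [-0.    -0.007 -0.004]  rows needed pos 0.0 rot 0.0
scale 5
scale 2.5
```

View pics/w7.png

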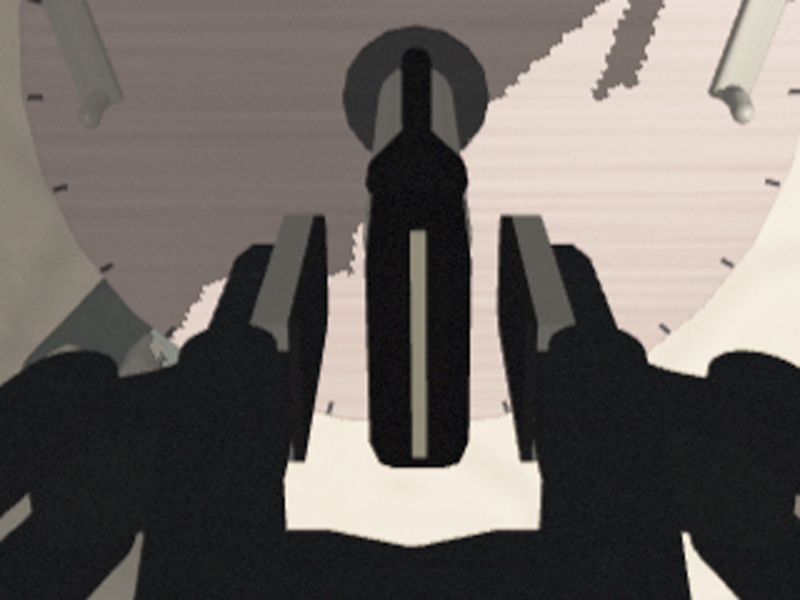

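Call:
carry_out:
  commands:
    - [[-1,0,0,0,0,0,30],[-3,0,0,0,0,0,30],[-5,0,0,0,0,0,30],[-7,0,0,0,0,0,60],[-9,0,0,0,0,0,85]]

```text
t: 7.55
tcp_pos: [0.5605, 0.4373, 0.3177]
tool_rot: [-0.388, 0.591, 0.388, 0.591]
force: [-0.0, -0.3, 0.1]
finger_gap: 0.676
```

```bash
python3 - <<'E'
from h import *
import pickle
go([.5597,.4375,.3],np.radians(116.7+39.8))
w=snap("wrist"); crop(w,120,0,520,300,"w8.png"); pickle.dump({k:np.array(v) for k,v in w.items()},open("w8.pkl","wb"))
t=snap("top"); crop(t,190,180,310,300,"t5.png",5);pickle.dump({k:np.array(v) for k,v in t.items()},open("t5.pkl","wb"))
E
```

```text
t 7.55 tcp [0.5605 0.4373 0.3177] yaw 156.5 q [ 0.51  0.57  1.04  0.    1.53 -2.23] gap 0.676 F [-0.  -0.3  0.1]
row: [ 0.707  0.034 -0.007] [ 0.001 -0.    -0.   ]  rows needed pos 0.4 rot 0.0
scale 2.0
scale 5
```

View pics/w8.png

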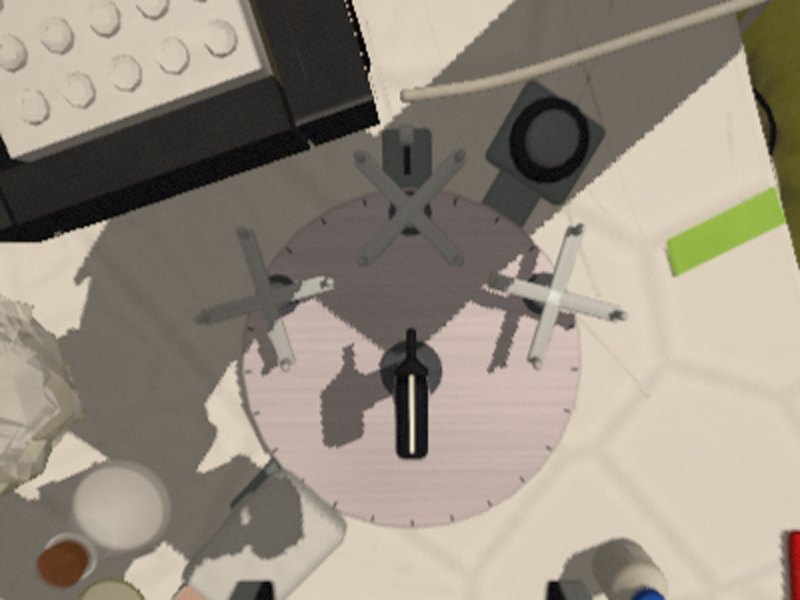

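View pics/t5.png

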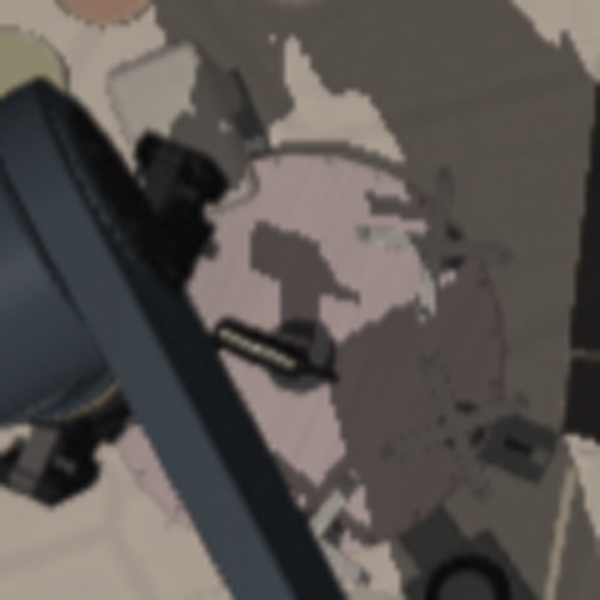

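```bash
python3 - <<'E'
from fit import *
import pickle; w=pickle.load(open("w8.pkl","rb"))
g=lambda u,v:(120+u/2-.25,v/2-.25)
x=fitc(w,{'h2':g(411,206),'h1':g(268,297),'h3':g(554,296),'nose':g(411,331)},[g(243,375),g(580,365),g(413,527),g(505,500),g(320,495),g(470,205)],x0=(.56,.437,np.radians(-113),np.radians(-113)))
for p in ((406.5,148),(407,172),(405,130),(407,160)):
    q=ray(w,*g(*p),.017)[:2]-x[:2]; print(np.linalg.norm(q),np.degrees(np.arctan2(q[1],q[0])))
for z in (.03,.04): q=ray(w,*g(549,140),z)[:2];print("btn",q,q-x[:2])
np.save("x.npy",x)
E
```

```text
axis [0.5587 0.4371] phi -113.2 al -113.0 platter -0.0043 rad
res [-0.07  1.48 -0.1   0.33  0.32  0.2   0.22 -2.19 -0.75 -1.03 -0.12  0.47
 -3.13 -4.19]
0.13154217259876125 -112.19609292071527
0.11822135076116096 -112.18780074786774
0.14139150507900883 -111.93023484974609
0.12490886814008327 -112.26112788899513
btn [0.43202642 0.34582567] [-0.12665254 -0.09126705]
btn [0.43417103 0.34632347] [-0.12450793 -0.09076924]
```

```bash
python3 - <<'E'
from fit import *
import pickle; w=pickle.load(open("w8.pkl","rb"))
g=lambda u,v:(120+u/2-.25,v/2-.25)
im=w["image"]; 
for rim in ([],[g(243,375),g(580,365)],[g(243,375),g(580,365),g(413,527)]):
  x=fitc(w,{'h2':g(411,206),'h1':g(268,297),'h3':g(554,296),'nose':g(411,331)},rim,x0=(.56,.437,np.radians(-113),np.radians(-113)))
  q=ray(w,*g(407,160),.017)[:2]-x[:2]; print(np.linalg.norm(q),np.degrees(np.arctan2(q[1],q[0])))
crop(w,280,50,370,240,"w8b.png",3.1)
E
```

```text
axis [0.5588 0.4369] phi -113.3 al -113.0 platter -0.0057 rad
res [-0.11  1.31 -0.22  0.06  0.22  0.14  0.09 -2.37]
0.1247204571873584 -112.34265175873145
axis [0.5588 0.4368] phi -113.3 al -113.0 platter -0.0057 rad
res [-0.11  1.3  -0.21  0.06  0.23  0.13  0.1  -2.38 -0.9  -0.88]
0.12471346171266344 -112.33997935174307
axis [0.5588 0.4369] phi -113.3 al -113.0 platter -0.0057 rad
res [-0.11  1.32 -0.21  0.07  0.23  0.15  0.1  -2.36 -0.91 -0.88  0.04]
0.1247316042178088 -112.34005343917207
scale 3.1
```

View pics/w8b.png

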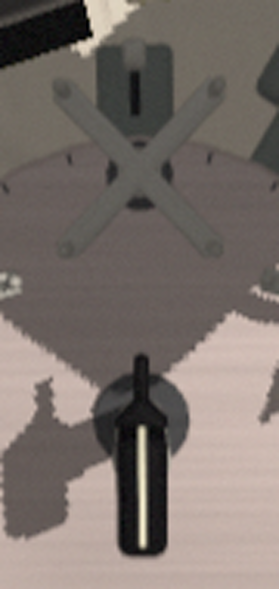

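```bash
python3 - <<'E'
from h import *
go([.50,-.03,.33],np.radians(90))
E
```

```text
t 7.65 tcp [0.5647 0.4398 0.3263] yaw 156.5 q [ 0.51  0.56  1.03 -0.    1.53 -2.23] gap 0.845 F [0.7 0.2 1. ]
row: [ -0.364  -5.114 -18.264] [13.305  0.23   0.018]  rows needed pos 9.5 rot 7.7
```

Call:
carry_out:
  commands:
    - [[-0.2,-0.6,-2,1.6,0,0,85],[-0.3,-1.1,-4,3.2,0,0,85],[-0.4,-1.7,-6,4.8,0,0,85],[-0.4,-2.2,-8,6.4,0,0,85],[-0.4,-2.7,-9.8,8,0,0,85]]

```text
t: 8.15
tcp_pos: [0.5249, 0.1886, 0.3254]
tool_rot: [-0.16, 0.689, 0.16, 0.689]
force: [0.9, -1.1, -0.1]
finger_gap: 0.996
```

```bash
python3 - <<'E'
from h import *
go([.50,-.03,.33],np.radians(90))
E
```

```text
t 8.15 tcp [0.5249 0.1886 0.3254] yaw 116.2 q [ 0.14  0.32  1.44 -0.    1.38 -1.88] gap 0.996 F [ 0.9 -1.1 -0.1]
row: [-0.182 -7.403 -4.756] [ 5.242e+00 -1.000e-03  3.000e-03]  rows needed pos 4.4 rot 3.1
```

Call:
carry_out:
  commands:
    - [[-0.1,-1.7,-1.1,1.2,0,0,85],[-0.2,-3.3,-2.1,2.4,0,0,85],[-0.2,-4.9,-3.1,3.6,0,0,85],[-0.2,-6.4,-4.1,5.2,0,0,85],[-0.2,-7.4,-4.8,5.2,0,0,85]]

```text
t: 8.65
tcp_pos: [0.5003, -0.0315, 0.3304]
tool_rot: [-0.002, 0.707, 0.001, 0.707]
force: [0.5, 0.1, -0.6]
finger_gap: 0.993
```

Call:
carry_out:
  commands:
    - [[0,0,0,0,0,0,85],[0,0,0,0,0,0,85],[0,0,0,0,0,0,85],[0,0,0,0,0,0,85],[0,0,0,0,0,0,85]]

```text
t: 9.15
tcp_pos: [0.5011, -0.0276, 0.3307]
tool_rot: [-0.004, 0.707, 0.004, 0.707]
force: [0.9, 0.5, -0.1]
finger_gap: 0.997
```

```bash
python3 - <<'E'
from h import *
import pickle
go([.50,-.03,.33],np.radians(90))
w=snap("wrist"); crop(w,100,0,500,300,"w9.png"); pickle.dump({k:np.array(v) for k,v in w.items()},open("w9.pkl","wb"))
E
```

```text
t 9.15 tcp [ 0.5011 -0.0276  0.3307] yaw 90.6 q [-0.28  0.22  1.56  0.    1.36 -1.86] gap 0.997 F [ 0.9  0.5 -0.1]
row: [ 0.027 -0.096 -0.043] [ 0.128 -0.001 -0.001]  rows needed pos 0.1 rot 0.1
scale 2.0
```

View pics/w9.png

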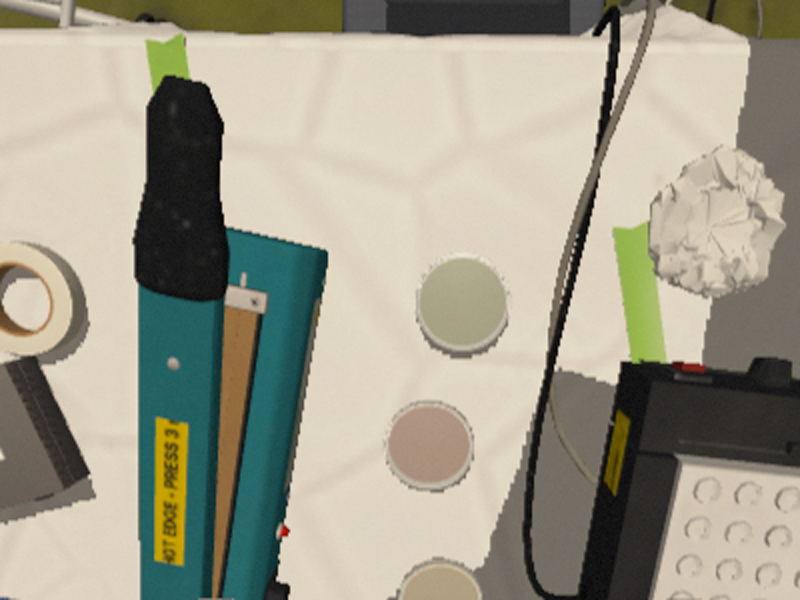

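```bash
python3 - <<'E'
from h import *
import pickle; w=pickle.load(open("w9.pkl","rb"))
g=lambda u,v:(100+u/2-.25,v/2-.25)
for n,p in dict(C=(462,304),B=(430,445.5),A=(440,603)).items(): print(n,ray(w,*g(*p),.01))
a=ray(w,*g(416,304),.01);b=ray(w,*g(508,304),.01); print("diam C",np.linalg.norm(a-b))
for p in ((565,280),(552,370),(540,430),(527,520)): print("cable",ray(w,*g(*p),.005))
for p in ((325,260),(290,500)): print("sealer",ray(w,*g(*p),.1))
for p in ((620,365),(585,590)): print("heater",ray(w,*g(*p),.122))
E
```

```text
C [ 0.46006328 -0.01882274  0.01      ]
B [ 0.5574638  -0.03975119  0.01      ]
A [ 0.68032091 -0.03183646  0.01      ]
diam C 0.06102792028235498
cable [0.4441099  0.04938219 0.005     ]
cable [0.5040867  0.04394747 0.005     ]
cable [0.54663796 0.03774075 0.005     ]
cable [0.61464098 0.03148555 0.005     ]
sealer [ 0.43157058 -0.09370259  0.1       ]
sealer [ 0.56715737 -0.11970456  0.1       ]
heater [0.4823385  0.06252113 0.122     ]
heater [0.61265831 0.05287362 0.122     ]
```

```bash
python3 - <<'E'
from h import *
go([.460,-.019,.03],np.radians(90))
E
```

```text
t 9.20 tcp [ 0.5011 -0.0277  0.3307] yaw 90.6 q [-0.28  0.22  1.56  0.    1.36 -1.86] gap 1.000 F [ 0.1 -0.3 -0.5]
row: [12.029  0.366 -1.639] [ 0.126 -0.    -0.001]  rows needed pos 6.1 rot 0.1
```

Call:
carry_out:
  commands:
    - [[1.5,0.2,-0.8,0.1,0,0,75],[3.3,0.36,-1.64,0.1,0,0,75],[5.2,0.36,-1.64,0.1,0,0,75],[7.1,0.36,-1.64,0.1,0,0,75],[9,0.36,-1.64,0.1,0,0,75]]

```text
t: 9.7
tcp_pos: [0.4605, -0.0196, 0.1048]
tool_rot: [-0.001, 0.706, 0.0, 0.708]
force: [0.1, -1.0, 0.4]
finger_gap: 0.878
```

Call:
carry_out:
  commands:
    - [[1,0,0,0,0,0,75],[2,0,0,0,0,0,75],[2.8,0,0,0,0,0,75],[2.8,0,0,0,0,0,75],[2.8,0,0,0,0,0,75]]

```text
t: 10.2
tcp_pos: [0.4602, -0.0198, 0.0358]
tool_rot: [-0.0, 0.707, 0.0, 0.707]
force: [0.8, 0.1, 0.7]
finger_gap: 0.878
```

```bash
python3 - <<'E'
from h import *
go([.460,-.019,-.02],np.radians(90))
w=snap("wrist"); crop(w,160,200,480,440,"w10.png")
sd=snap("side"); crop(sd,330,180,450,270,"s10.png")
E
```

```text
t 10.20 tcp [ 0.4602 -0.0198  0.0358] yaw 90.1 q [-0.29  0.62  1.98 -0.    0.55 -1.86] gap 0.878 F [0.8 0.1 0.7]
row: [ 2.231  0.03  -0.005] [ 0.015 -0.004 -0.001]  rows needed pos 1.1 rot 0.0
scale 2.5
scale 6.666666666666667
```

View pics/w10.png

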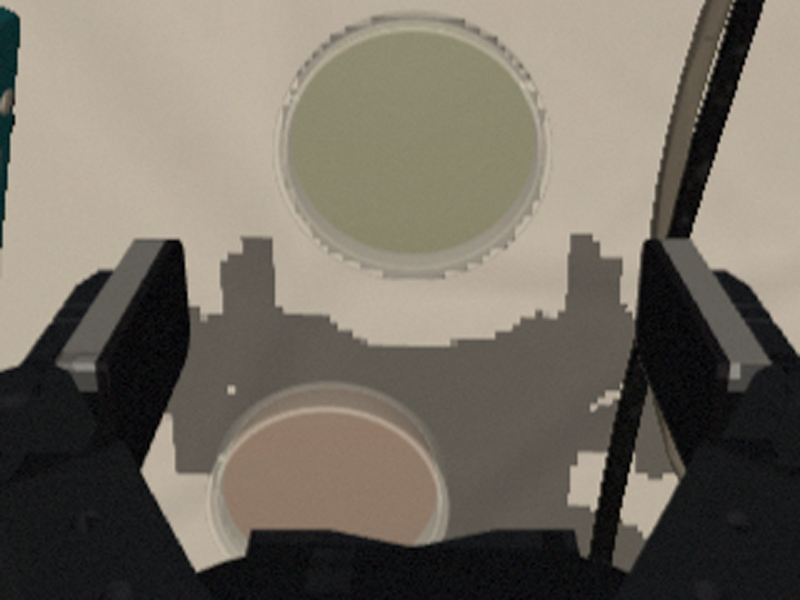

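View pics/s10.png

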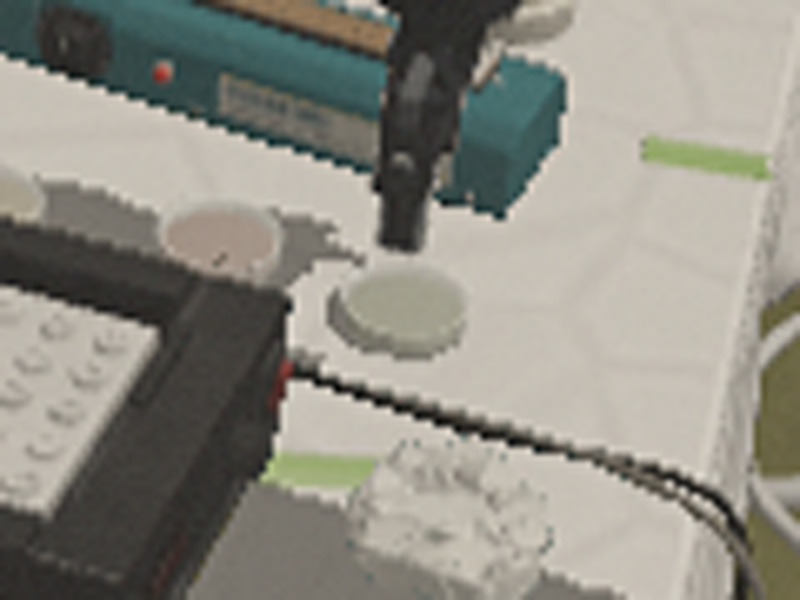

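Call:
carry_out:
  commands:
    - [[0.6,0.03,0,0,0,0,75],[1.1,0.03,0,0,0,0,75],[1.6,0.03,0,0,0,0,75],[2.0,0.03,0,0,0,0,75],[2.0,0.03,0,0,0,0,75]]

```text
t: 10.8
tcp_pos: [0.4601, -0.0193, -0.0143]
tool_rot: [-0.0, 0.707, 0.0, 0.707]
force: [-0.2, -0.4, -0.1]
finger_gap: 0.877
```

```bash
python3 - <<'E'
from h import *
go([.460,-.019,-.022],np.radians(90))
w=snap("wrist"); crop(w,160,200,480,440,"w11.png")
sd=snap("side"); crop(sd,330,180,450,270,"s11.png")
E
```

```text
t 10.80 tcp [ 0.4601 -0.0193 -0.0143] yaw 90.0 q [-0.29  0.73  1.99 -0.    0.42 -1.86] gap 0.877 F [-0.2 -0.4 -0.1]
row: [ 0.306  0.013 -0.002] [ 0.007 -0.    -0.   ]  rows needed pos 0.2 rot 0.0
scale 2.5
scale 6.666666666666667
```

View pics/w11.png

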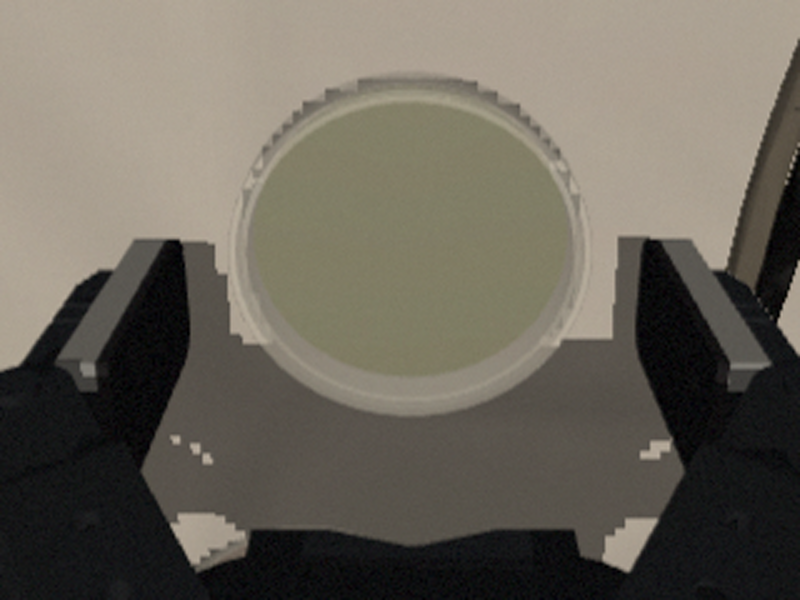

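View pics/s11.png

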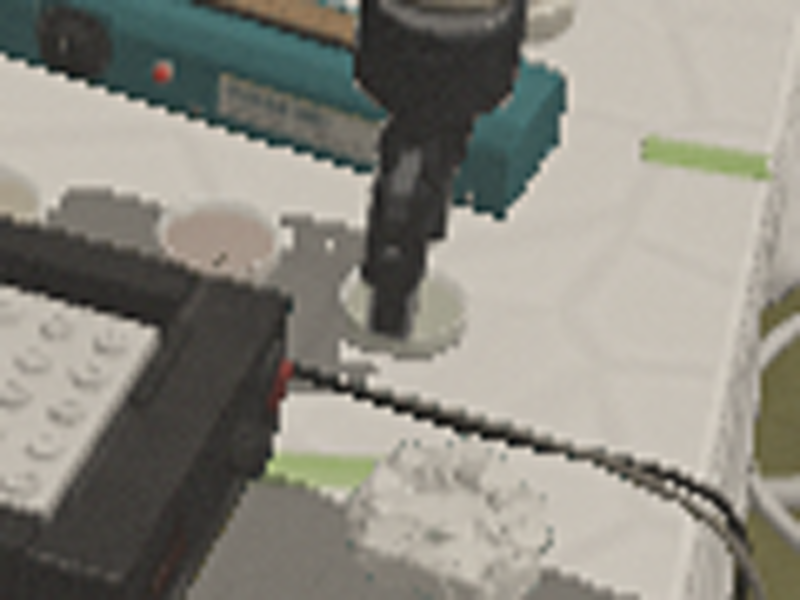

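```bash
python3 - <<'E'
from h import *
w=snap("wrist")
for v in (238,240):
  for u in (186,640):
    for z in (0,.01,.015,.02,.025,.03): print(u,v,z,ray(w,160+u/2.5,200+v/2.5,z).round(4))
E
```

```text
186 238 0 [ 0.4619 -0.0615  0.    ]
186 238 0.01 [ 0.4569 -0.0587  0.01  ]
186 238 0.015 [ 0.4544 -0.0573  0.015 ]
186 238 0.02 [ 0.4518 -0.0559  0.02  ]
186 238 0.025 [ 0.4493 -0.0546  0.025 ]
186 238 0.03 [ 0.4468 -0.0532  0.03  ]
640 238 0 [ 0.4619  0.0249 -0.    ]
640 238 0.01 [0.4568 0.0221 0.01  ]
640 238 0.015 [0.4543 0.0206 0.015 ]
640 238 0.02 [0.4518 0.0192 0.02  ]
640 238 0.025 [0.4493 0.0178 0.025 ]
640 238 0.03 [0.4468 0.0164 0.03  ]
186 240 0 [ 0.4623 -0.0615  0.    ]
186 240 0.01 [ 0.4573 -0.0587  0.01  ]
186 240 0.015 [ 0.4547 -0.0574  0.015 ]
186 240 0.02 [ 0.4522 -0.056   0.02  ]
186 240 0.025 [ 0.4497 -0.0546  0.025 ]
186 240 0.03 [ 0.4472 -0.0532  0.03  ]
640 240 0 [0.4623 0.0249 0.    ]
640 240 0.01 [0.4572 0.0221 0.01  ]
640 240 0.015 [0.4547 0.0207 0.015 ]
640 240 0.02 [0.4522 0.0193 0.02  ]
640 240 0.025 [0.4497 0.0179 0.025 ]
640 240 0.03 [0.4471 0.0165 0.03  ]
```

Call:
carry_out:
  commands:
    - [[0.2,0,0,0,0,0,75],[0.4,0,0,0,0,0,75],[0.54,0,0,0,0,0,75],[0.54,0,0,0,0,0,75],[0.54,0,0,0,0,0,75]]

```text
t: 11.45
tcp_pos: [0.4597, -0.0193, -0.028]
tool_rot: [-0.0, 0.707, 0.0, 0.707]
force: [0.7, -0.5, -0.1]
finger_gap: 0.877
```

Call:
carry_out:
  commands:
    - [[0,0,0,0,0,0,68],[0,0,0,0,0,0,62],[0,0,0,0,0,0,50],[0,0,0,0,0,0,50],[0,0,0,0,0,0,50]]
  force: 35

```text
t: 11.95
tcp_pos: [0.46, -0.0193, -0.0272]
tool_rot: [-0.0, 0.707, 0.0, 0.707]
force: [-0.2, 0.5, 6.4]
finger_gap: 0.668
```

```bash
python3 - <<'E'
from h import *
go([.460,-.019,.2],np.radians(90))
w=snap("wrist"); crop(w,160,200,480,440,"w12.png")
E
```

```text
t 11.95 tcp [ 0.46   -0.0193 -0.0272] yaw 90.0 q [-0.29  0.76  2.   -0.    0.39 -1.86] gap 0.668 F [-0.2  0.5  6.4]
row: [-9.088e+00  1.200e-02  4.000e-03] [0.007 0.007 0.002]  rows needed pos 4.5 rot 0.0
scale 2.5
```

View pics/w12.png

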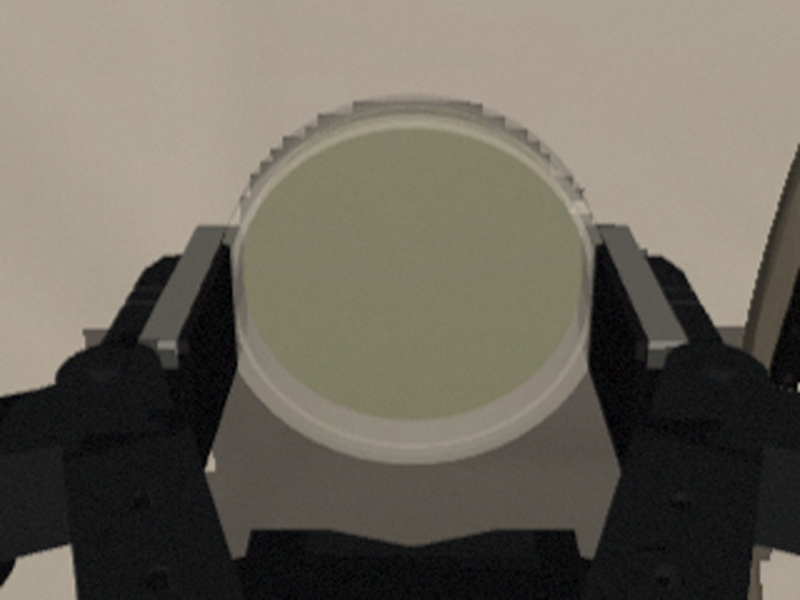

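Call:
carry_out:
  commands:
    - [[-0.5,0,0,0,0,0,50],[-1.5,0,0,0,0,0,50],[-3,0,0,0,0,0,50],[-4.5,0,0,0,0,0,50],[-6,0,0,0,0,0,50]]

```text
t: 12.5
tcp_pos: [0.4593, -0.0191, 0.1242]
tool_rot: [-0.0, 0.707, 0.0, 0.707]
force: [1.5, 0.2, -0.1]
finger_gap: 0.668
```

```bash
python3 - <<'E'
from h import *
go([.4644,.4258,.17],np.radians(96.7))
w=snap("wrist"); crop(w,160,200,480,440,"w13.png")
E
```

```text
t 12.50 tcp [ 0.4593 -0.0191  0.1242] yaw 90.0 q [-0.29  0.44  1.92 -0.    0.78 -1.86] gap 0.668 F [ 1.5  0.2 -0.1]
row: [-1.831 17.798  0.212] [-1.334e+00 -4.000e-03 -1.000e-03]  rows needed pos 8.9 rot 0.8
scale 2.5
```

View pics/w13.png

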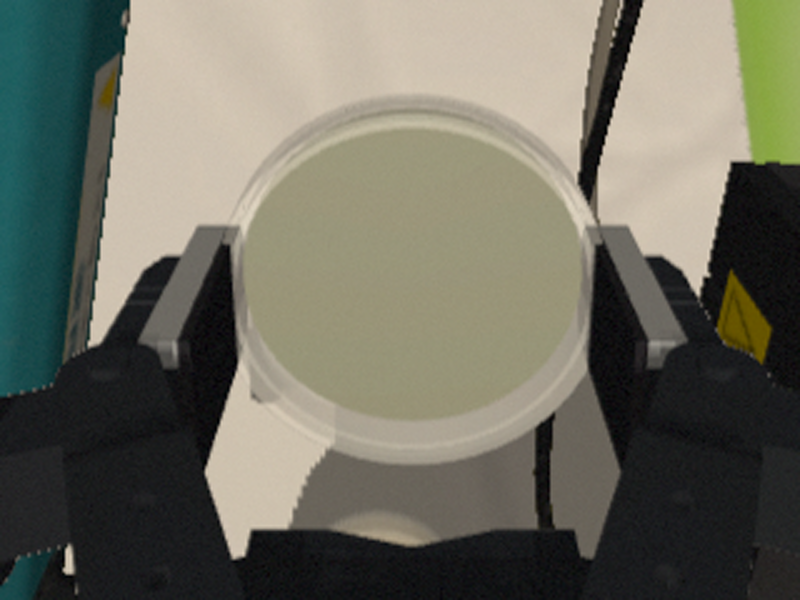

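Call:
carry_out:
  commands:
    - [[-1,0.8,0,0,0,0,50],[-2,2.2,0,0,0,0,50],[-2,4,0,0,0,0,50],[-2,5.8,0,0,0,0,50],[-2,7.6,0.1,-0.4,0,0,50]]

```text
t: 13.05
tcp_pos: [0.4615, 0.1722, 0.1731]
tool_rot: [-0.013, 0.707, 0.013, 0.707]
force: [-0.3, 0.3, -0.6]
finger_gap: 0.667
```

Call:
carry_out:
  commands:
    - [[0,1.9,0,0,0,0,50],[0,3.7,0,0,0,0,50],[0,5.5,0,-0.3,0,0,50],[0,7.2,0,-0.6,0,0,50],[0,8.5,0,-0.9,0,0,50]]

```text
t: 13.55
tcp_pos: [0.4538, 0.3855, 0.1726]
tool_rot: [-0.041, 0.706, 0.041, 0.706]
force: [0.5, -0.3, -1.2]
finger_gap: 0.675
```

```bash
python3 - <<'E'
from h import *
go([.4644,.4258,.12],np.radians(96.7))
E
```

```text
t 13.55 tcp [0.4538 0.3855 0.1726] yaw 96.7 q [ 0.52  0.53  1.54  0.    1.07 -1.17] gap 0.675 F [ 0.5 -0.3 -1.2]
row: [2.104 1.549 0.606] [-0.002  0.003 -0.005]  rows needed pos 1.3 rot 0.0
```

Call:
carry_out:
  commands:
    - [[0,0.8,0.3,0,0,0,50],[0,1.55,0.6,0,0,0,50],[0.7,1.55,0.6,0,0,0,50],[1.4,1.55,0.6,0,0,0,50],[2.1,1.55,0.6,0,0,0,50]]

```text
t: 14.05
tcp_pos: [0.4647, 0.4233, 0.1195]
tool_rot: [-0.041, 0.706, 0.04, 0.706]
force: [0.8, 0.7, 0.4]
finger_gap: 0.677
```

Call:
carry_out:
  commands:
    - [[0,0,0,0,0,0,50],[0,0,0,0,0,0,50],[0,0,0,0,0,0,50],[0,0,0,0,0,0,50],[0,0,0,0,0,0,50]]

```text
t: 14.55
tcp_pos: [0.4658, 0.4235, 0.1207]
tool_rot: [-0.04, 0.705, 0.041, 0.706]
force: [1.1, 0.0, -0.4]
finger_gap: 0.67
```

```bash
python3 - <<'E'
from h import *
go([.4644,.4258,.07],np.radians(96.7))
w=snap("wrist"); crop(w,160,200,480,440,"w14.png")
t=snap("top"); crop(t,190,180,310,300,"t14.png",5)
s=snap("side"); crop(s,270,220,410,325,"s14.png")
E
```

```text
t 14.55 tcp [0.4658 0.4235 0.1207] yaw 96.5 q [ 0.56  0.63  1.5  -0.    1.01 -1.12] gap 0.670 F [ 1.1  0.  -0.4]
row: [ 2.029  0.096 -0.047] [-0.035  0.017 -0.008]  rows needed pos 1.0 rot 0.0
scale 2.5
scale 5
scale 5.714285714285714
```

View pics/w14.png

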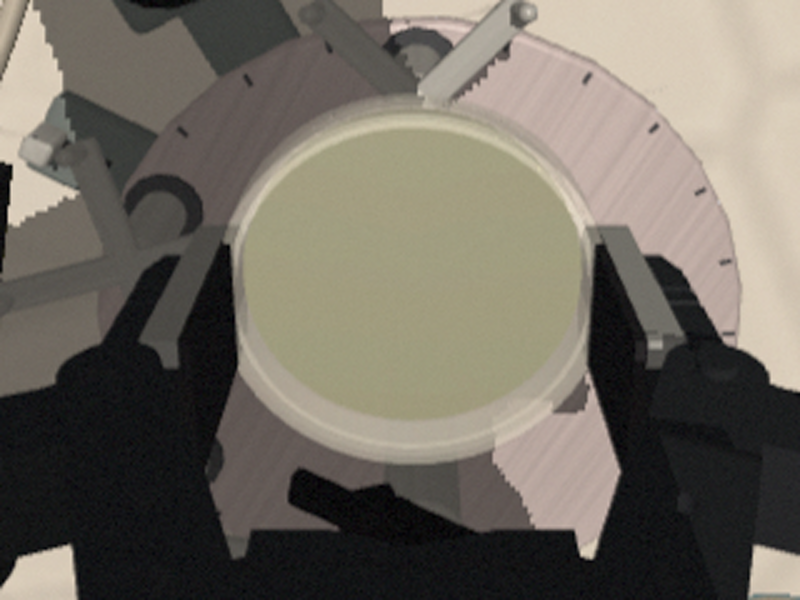

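View pics/s14.png

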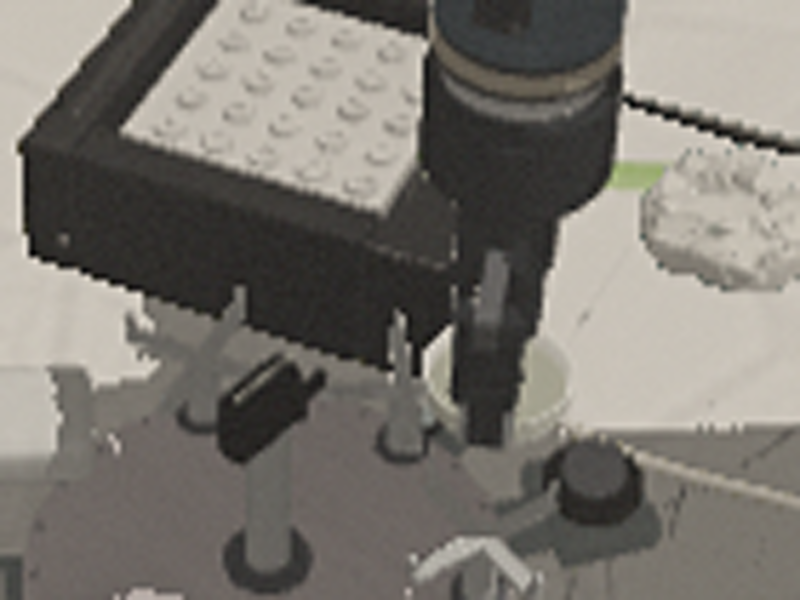

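```bash
cat >> h.py <<'E'
AX=np.array([.5588,.4369]); 
def hold(k,phi=np.radians(-113.3)):
    a=phi+{1:1,2:0,3:-1}[k]*np.pi/3; return np.array([AX[0]+.095*np.cos(a),AX[1]+.095*np.sin(a)]),a
E
python3 - <<'E'
from h import *
w=snap("wrist"); c,a=hold(3); print(c,np.degrees(a))
for s in (45,-45,135,-135): 
    b=a+np.radians(s); print(s,((proj(w,[c[0]+.0365*np.cos(b),c[1]+.0365*np.sin(b),.073])[0]-[160,200])*2.5).round())
s,p,Rt=state(); g=Rt.apply([-.033,0,0])+p; print("dish ctr",g,((proj(w,g+[0,0,.006])[0]-[160,200])*2.5).round())
sd=snap("side"); print([((proj(sd,[*c,z])[0]-[270,220])*5.714).round() for z in (.062,.0)],((proj(sd,g)[0]-[270,220])*5.714).round())
E
```

```text
[0.46444879 0.42581628] -173.3
45 [313.  21.]
-45 [523.  21.]
135 [320. 214.]
-135 [517. 213.]
dish ctr [0.46537805 0.42332518 0.15306301] [407. 298.]
[array([483., 534.]), array([475., 626.])] [495. 381.]
```

```bash
python3 - <<'E'
from h import *
w=snap("wrist"); s,p,Rt=state()
f=lambda u,v,z: ray(w,160+u/2.5,200+v/2.5,z)
a=np.radians(-173.3); rad=np.array([np.cos(a),np.sin(a)]); tan=np.array([-rad[1],rad[0]])
d=f(413,274,p[2]+.039)[:2]; d2=f(413,280,p[2]+.033)[:2]
h=(f(312,10,.073)+f(523,12,.073))[:2]/2-.0255*rad
print("dish",d,d2,"holder",h,"tcp",p)
for q in (d,d2): print("dish-holder radial %.4f tan %.4f"%((q-h)@rad,(q-h)@tan))
w2=w["image"]; i=w2[200:260,270:390,::-1]; cv2.imwrite("pics/z.png",cv2.resize(i,None,fx=6,fy=6,interpolation=cv2.INTER_CUBIC))
E
```

```text
dish [0.46073406 0.42380926] [0.46514384 0.42432972] holder [0.46147119 0.42527178] tcp [0.46523701 0.42325766 0.1198302 ]
dish-holder radial 0.0009 tan 0.0014
dish-holder radial -0.0035 tan 0.0014
```

View pics/z.png

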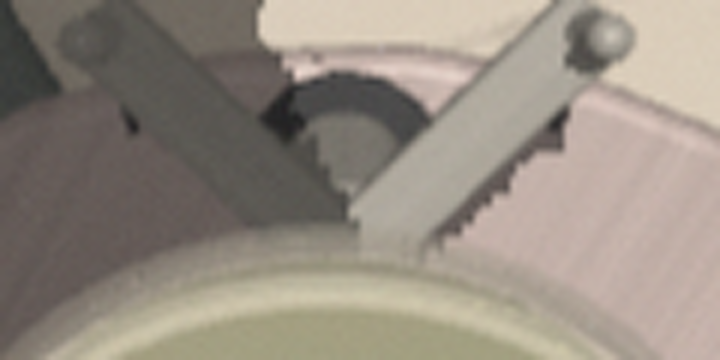

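Call:
carry_out:
  commands:
    - [[0.7,0.1,0,0,0,0,50],[1.4,0.1,0,0,0,0,50],[2,0.1,0,0,0,0,50],[2.5,0.1,0,0,0,0,50],[2.7,0.1,0,0,0,0,50]]

```text
t: 15.35
tcp_pos: [0.4642, 0.4252, 0.0506]
tool_rot: [-0.041, 0.707, 0.04, 0.705]
force: [0.5, 0.0, -0.2]
finger_gap: 0.667
```

```bash
python3 - <<'E'
from h import *
go([.4657,.4255,.0365],np.radians(96.7))
w=snap("wrist"); crop(w,160,200,480,440,"w15.png")
s=snap("side"); crop(s,270,240,410,345,"s15.png")
E
```

```text
t 15.35 tcp [0.4642 0.4252 0.0506] yaw 96.5 q [ 0.56  0.73  1.53 -0.    0.88 -1.12] gap 0.667 F [ 0.5  0.  -0.2]
row: [0.563 0.007 0.062] [-0.035 -0.027  0.013]  rows needed pos 0.3 rot 0.0
scale 2.5
scale 5.714285714285714
```

View pics/w15.png

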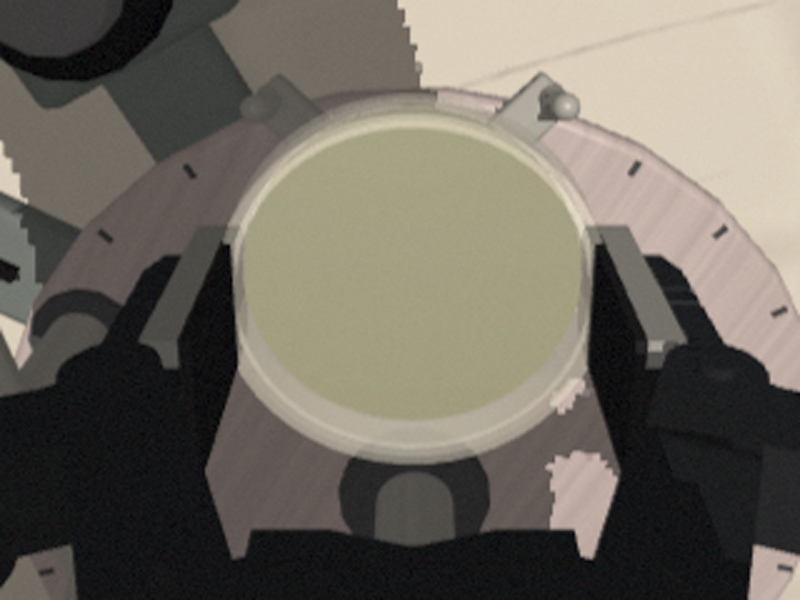

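View pics/s15.png

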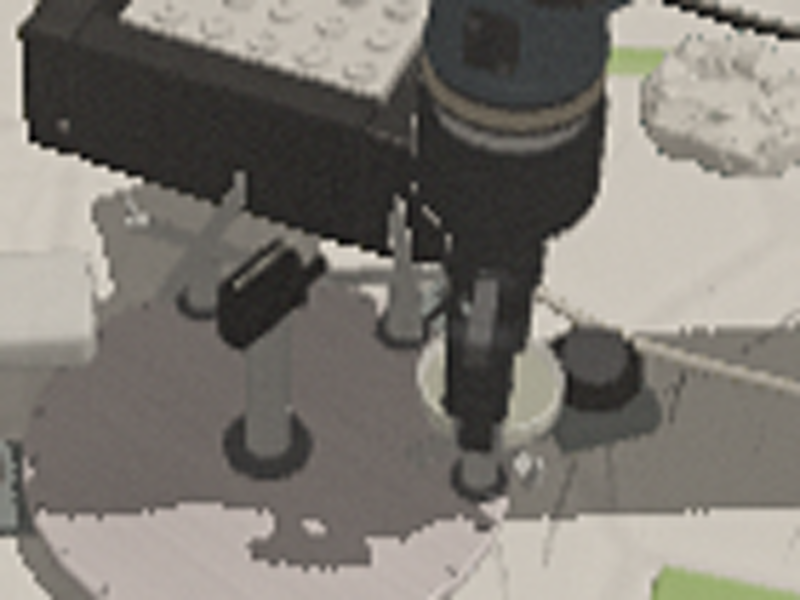

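```bash
python3 - <<'E'
from h import *
w=snap("wrist"); s,p,Rt=state()
f=lambda u,v,z: ray(w,160+u/2.5,200+v/2.5,z)[:2]
a=np.radians(-173.3); rad=np.array([np.cos(a),np.sin(a)]); tan=np.array([-rad[1],rad[0]])
h1,h2=f(255,105,.073),f(562,105,.073); print(np.linalg.norm(h1-h2)); h=(h1+h2)/2-np.linalg.norm(h1-h2)/2*rad
print("holder",h,hold(3)[0],"tcp",p)
for v,z in ((272,p[2]+.030),(274,p[2]+.039),(280,p[2]+.033),(92,p[2]+.039),(463,p[2]+.033)):
    d=f(413,v,z); print(v,d,"rad %.4f tan %.4f"%((d-h)@rad,(d-h)@tan))
E
```

```text
0.05284300774870512
holder [0.46343539 0.42568607] [0.46444879 0.42581628] tcp [0.46505782 0.4257636  0.05206146]
272 [0.46408271 0.4264598 ] rad -0.0007 tan -0.0007
274 [0.45956171 0.42592793] rad 0.0038 tan -0.0007
280 [0.46394976 0.42644035] rad -0.0006 tan -0.0007
92 [0.42918439 0.42243839] rad 0.0344 tan -0.0008
463 [0.50066348 0.43065778] rad -0.0376 tan -0.0006
```

Call:
carry_out:
  commands:
    - [[0.15,0,0,0,0,0,50],[0.3,0,0,0,0,0,50],[0.45,0,0,0,0,0,50],[0.58,0,0,0,0,0,50],[0.58,0,0,0,0,0,50]]

```text
t: 16.0
tcp_pos: [0.4646, 0.4255, 0.0372]
tool_rot: [-0.04, 0.706, 0.04, 0.706]
force: [0.2, 0.1, -0.7]
finger_gap: 0.675
```

```bash
python3 - <<'E'
from h import *
go([.4657,.4255,.035],np.radians(96.7))
w=snap("wrist"); crop(w,160,200,480,440,"w16.png")
E
```

```text
t 16.00 tcp [0.4646 0.4255 0.0372] yaw 96.5 q [ 0.56  0.75  1.54 -0.    0.85 -1.12] gap 0.675 F [ 0.2  0.1 -0.7]
row: [ 0.088 -0.006  0.044] [-0.033 -0.011  0.006]  rows needed pos 0.0 rot 0.0
scale 2.5
```

View pics/w16.png

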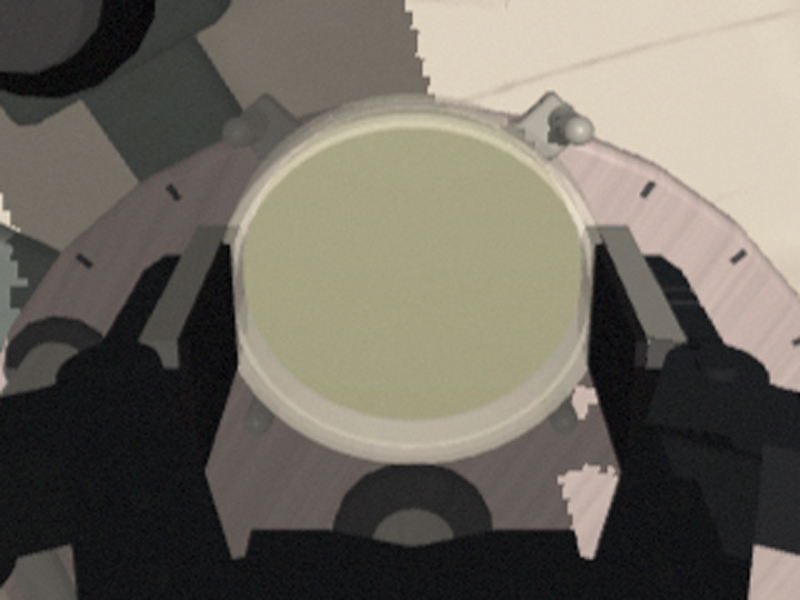

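Call:
carry_out:
  commands:
    - [[0.06,0,0,0,0,0,50],[0.1,0,0,0,0,0,50],[0.1,0,0,0,0,0,50],[0.1,0,0,0,0,0,50],[0.1,0,0,0,0,0,50]]

```text
t: 16.55
tcp_pos: [0.4651, 0.4258, 0.0353]
tool_rot: [-0.04, 0.706, 0.04, 0.706]
force: [0.3, 0.3, -1.1]
finger_gap: 0.67
```

Call:
carry_out:
  commands:
    - [[0,0,0,0,0,0,62],[0,0,0,0,0,0,68],[0,0,0,0,0,0,74],[0,0,0,0,0,0,74],[0,0,0,0,0,0,74]]

```text
t: 17.05
tcp_pos: [0.465, 0.4258, 0.0353]
tool_rot: [-0.04, 0.706, 0.04, 0.706]
force: [0.5, 0.4, 0.2]
finger_gap: 0.868
```

```bash
python3 - <<'E'
from h import *
go([.4657,.4255,.2],np.radians(96.7))
w=snap("wrist"); crop(w,160,200,480,440,"w17.png")
E
```

```text
t 17.05 tcp [0.465  0.4258 0.0353] yaw 96.5 q [ 0.56  0.75  1.54  0.    0.85 -1.12] gap 0.868 F [0.5 0.4 0.2]
row: [-6.589 -0.014  0.027] [-0.034  0.    -0.   ]  rows needed pos 3.3 rot 0.0
scale 2.5
```

View pics/w17.png

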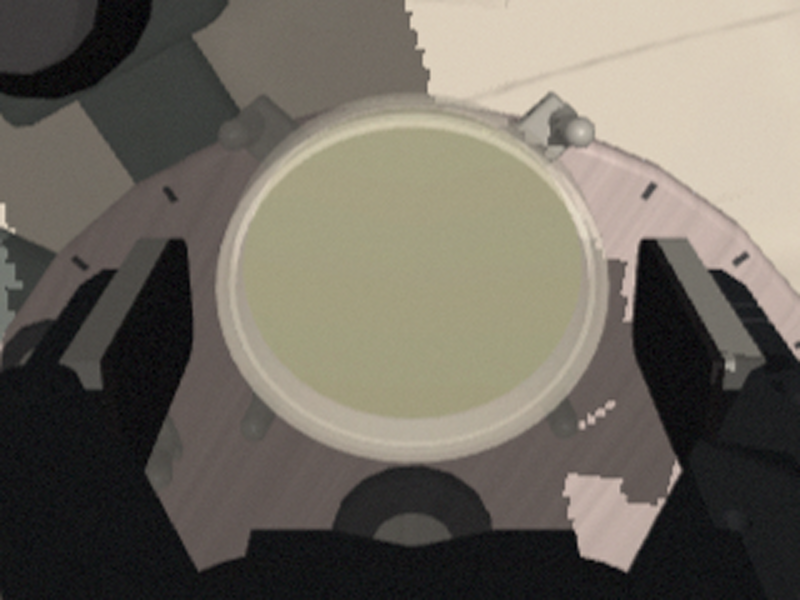

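Call:
carry_out:
  commands:
    - [[-1,0,0,0,0,0,74],[-2.5,0,0,0,0,0,74],[-4.5,0,0,0,0,0,74],[-6.5,0,0,0,0,0,74],[-8.5,0,0,0,0,0,74]]

```text
t: 17.6
tcp_pos: [0.4646, 0.4255, 0.2496]
tool_rot: [-0.04, 0.706, 0.04, 0.706]
force: [0.5, 0.7, -1.2]
finger_gap: 0.867
```

```bash
python3 - <<'E'
from h import *
go([.50,-.03,.30],np.radians(90))
w=snap("wrist"); crop(w,120,100,520,400,"w18.png")
E
```

```text
t 17.60 tcp [0.4646 0.4255 0.2496] yaw 96.5 q [ 0.56  0.49  1.37  0.    1.28 -1.12] gap 0.867 F [ 0.5  0.7 -1.2]
row: [ -2.011 -18.264  -0.667] [ 1.307 -0.004  0.002]  rows needed pos 9.2 rot 0.8
scale 2.0
```

View pics/w18.png

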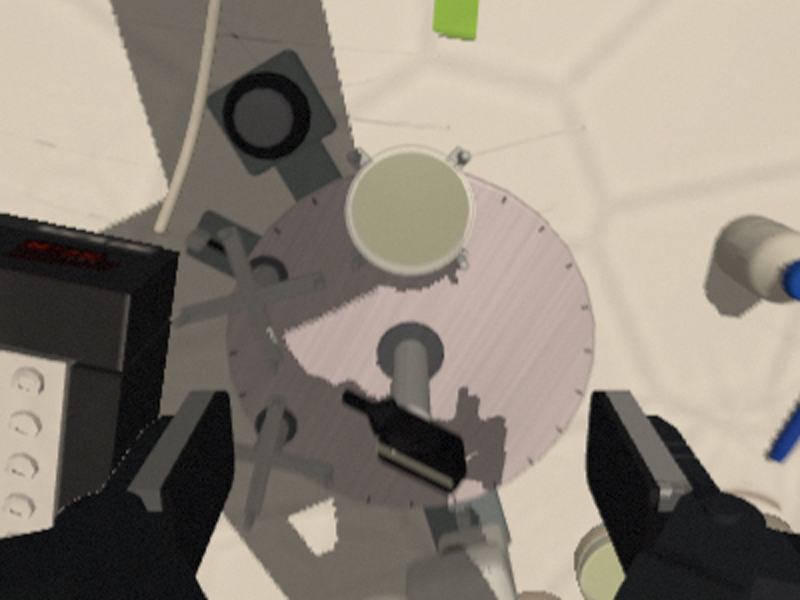

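Call:
carry_out:
  commands:
    - [[-0.4,-1.9,-0.1,0.1,0,0,75],[-0.8,-3.8,-0.2,0.3,0,0,75],[-1.2,-5.7,-0.3,0.5,0,0,75],[-1.6,-7.6,-0.4,0.7,0,0,75],[-2,-9.5,-0.5,0.9,0,0,75]]

```text
t: 18.15
tcp_pos: [0.4792, 0.1866, 0.298]
tool_rot: [-0.013, 0.707, 0.012, 0.707]
force: [1.1, -0.3, -0.3]
finger_gap: 0.879
```

Call:
carry_out:
  commands:
    - [[0,-1.9,0,0.1,0,0,75],[0,-3.8,0,0.3,0,0,75],[0,-5.7,0,0.4,0,0,75],[0,-7.6,0,0.4,0,0,75],[0,-8.8,0,0.4,0,0,75]]

```text
t: 18.65
tcp_pos: [0.4872, -0.0345, 0.2978]
tool_rot: [0.0, 0.707, -0.001, 0.707]
force: [1.3, 0.0, -0.4]
finger_gap: 0.878
```

Call:
carry_out:
  commands:
    - [[0,0,0,0,0,0,75],[0,0,0,0,0,0,75],[0,0,0,0,0,0,75],[0,0,0,0,0,0,75],[0,0,0,0,0,0,75]]

```text
t: 19.15
tcp_pos: [0.4873, -0.0303, 0.2978]
tool_rot: [-0.001, 0.707, 0.001, 0.707]
force: [0.6, -0.3, 0.3]
finger_gap: 0.882
```

```bash
python3 - <<'E'
from h import *
import pickle
go([.50,-.03,.30],np.radians(90))
w=snap("wrist"); crop(w,100,0,500,300,"w19.png"); pickle.dump({k:np.array(v) for k,v in w.items()},open("w19.pkl","wb"))
E
```

```text
t 19.15 tcp [ 0.4873 -0.0303  0.2978] yaw 90.1 q [-0.29  0.23  1.64  0.    1.27 -1.86] gap 0.882 F [ 0.6 -0.3  0.3]
row: [-0.09   0.011  0.509] [ 0.029 -0.    -0.002]  rows needed pos 0.3 rot 0.0
scale 2.0
```

View pics/w19.png

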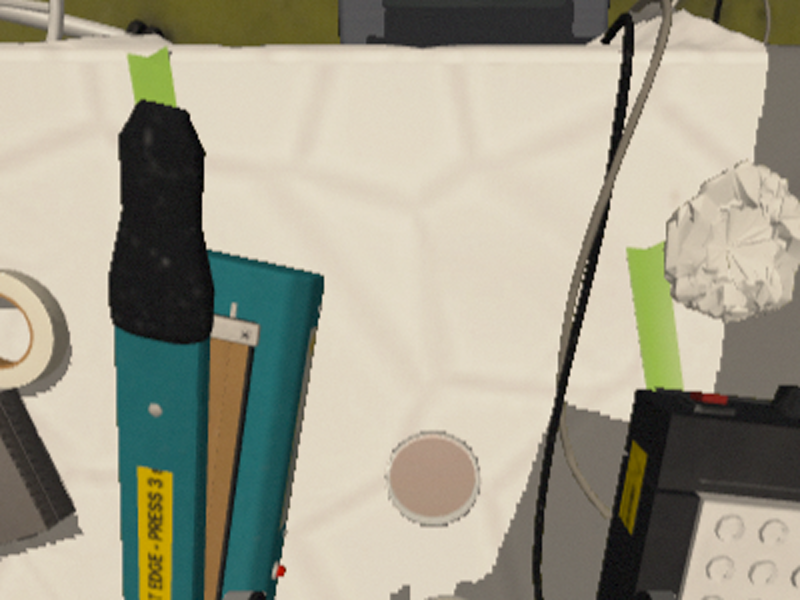

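```bash
python3 - <<'E'
from h import *
import pickle; w=pickle.load(open("w19.pkl","rb"))
b=ray(w,100+433/2-.25,478/2-.25,.01); print(b)
go([b[0],b[1],.10],np.radians(90)); go([b[0],b[1],-.028],np.radians(90))
E
```

```text
[ 0.5570543 -0.0402604  0.01     ]
t 19.20 tcp [ 0.4873 -0.0305  0.2978] yaw 90.1 q [-0.29  0.23  1.64  0.    1.27 -1.87] gap 0.876 F [ 0.6  0.1 -0.4]
row: [ 7.912 -0.397  2.788] [ 0.027  0.    -0.   ]  rows needed pos 4.2 rot 0.0
t 19.20 tcp [ 0.4873 -0.0305  0.2978] yaw 90.1 q [-0.29  0.23  1.64  0.    1.27 -1.87] gap 0.876 F [ 0.6  0.1 -0.4]
row: [13.032 -0.397  2.788] [ 0.027  0.    -0.   ]  rows needed pos 6.7 rot 0.0
```

Call:
carry_out:
  commands:
    - [[1,-0.2,1.4,0,0,0,75],[2.4,-0.4,2.8,0,0,0,75],[4.2,-0.4,2.8,0,0,0,75],[6,-0.4,2.8,0,0,0,75],[7.8,-0.4,2.8,0,0,0,75]]

```text
t: 19.7
tcp_pos: [0.5579, -0.0408, 0.1012]
tool_rot: [-0.001, 0.707, 0.001, 0.707]
force: [-0.6, -0.5, 0.5]
finger_gap: 0.88
```

Call:
carry_out:
  commands:
    - [[1,0,0,0,0,0,75],[2,0,0,0,0,0,75],[2.8,0,0,0,0,0,75],[3.4,0,0,0,0,0,75],[3.4,0,0,0,0,0,75]]

```text
t: 20.2
tcp_pos: [0.556, -0.0405, 0.0157]
tool_rot: [-0.0, 0.709, 0.001, 0.706]
force: [0.0, -1.1, 0.7]
finger_gap: 0.881
```

```bash
python3 - <<'E'
from h import *
go([.557,-.0402,-.0275],np.radians(90))
w=snap("wrist"); crop(w,160,200,480,440,"w20.png")
E
```

```text
t 20.20 tcp [ 0.556  -0.0405  0.0157] yaw 90.1 q [-0.27  0.72  1.74 -0.    0.69 -1.85] gap 0.881 F [ 0.  -1.1  0.7]
row: [1.729 0.01  0.048] [ 0.016 -0.048 -0.014]  rows needed pos 0.9 rot 0.0
scale 2.5
```

View pics/w20.png

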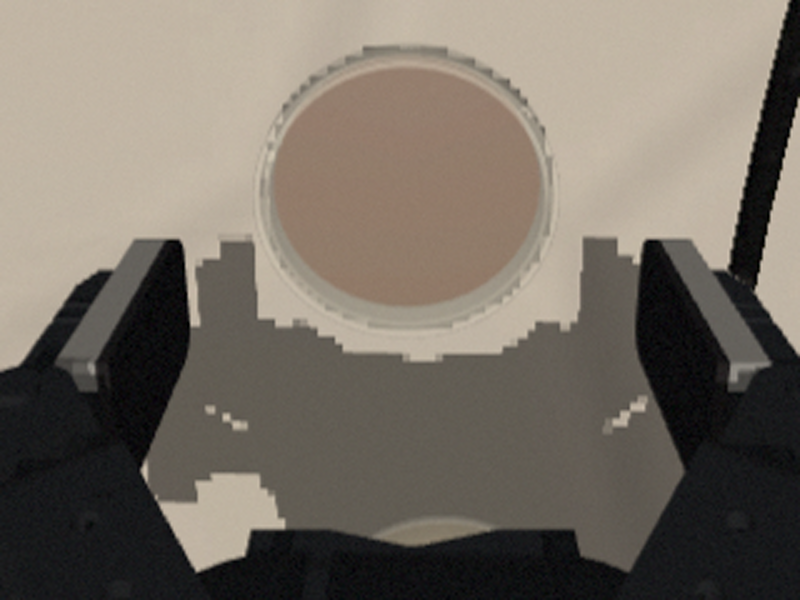

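Call:
carry_out:
  commands:
    - [[0.6,-0.04,0.04,0,0,0,75],[1.1,-0.04,0.04,0,0,0,75],[1.5,-0.04,0.04,0,0,0,75],[1.73,-0.04,0.04,0,0,0,75],[1.73,-0.04,0.04,0,0,0,75]]

```text
t: 20.75
tcp_pos: [0.5576, -0.0423, -0.0265]
tool_rot: [0.0, 0.708, 0.0, 0.706]
force: [0.0, 1.1, 0.2]
finger_gap: 0.88
```

Call:
carry_out:
  commands:
    - [[0,0,0,0,0,0,68],[0,0,0,0,0,0,62],[0,0,0,0,0,0,50],[0,0,0,0,0,0,50],[0,0,0,0,0,0,50]]
  force: 40

```text
t: 21.25
tcp_pos: [0.5588, -0.0426, -0.0246]
tool_rot: [-0.0, 0.707, 0.0, 0.707]
force: [-0.6, 0.1, 6.7]
finger_gap: 0.672
```

```bash
python3 - <<'E'
from h import *
go([.557,-.0402,.18],np.radians(90))
w=snap("wrist"); crop(w,160,200,480,440,"w21.png")
E
```

```text
t 21.25 tcp [ 0.5588 -0.0426 -0.0246] yaw 90.0 q [-0.28  0.8   1.74 -0.    0.6  -1.85] gap 0.672 F [-0.6  0.1  6.7]
row: [-8.182  0.092 -0.061] [0.006 0.013 0.004]  rows needed pos 4.1 rot 0.0
scale 2.5
```

View pics/w21.png

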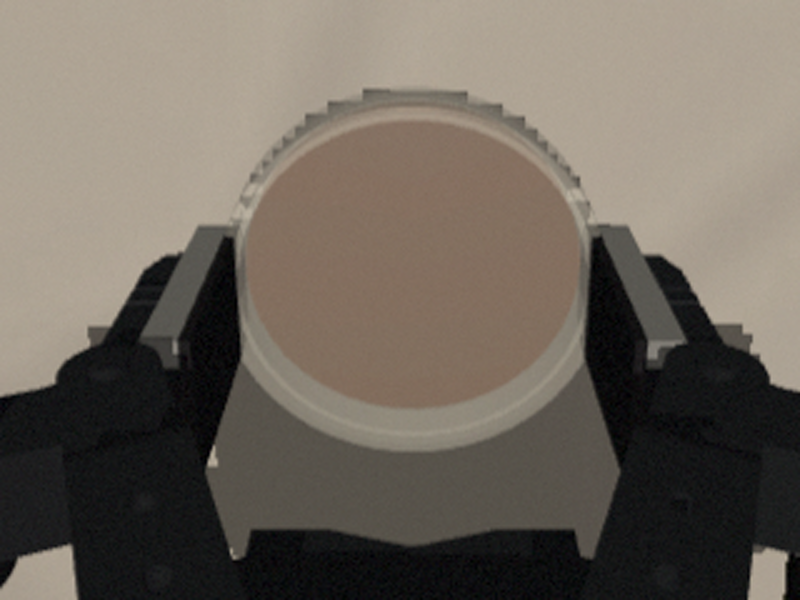

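Call:
carry_out:
  commands:
    - [[-0.5,0,0,0,0,0,50],[-1.5,0,0,0,0,0,50],[-3.2,0,0,0,0,0,50],[-5,0,0,0,0,0,50],[-6.8,0,0,0,0,0,50]]

```text
t: 21.8
tcp_pos: [0.558, -0.0423, 0.1466]
tool_rot: [-0.0, 0.707, 0.0, 0.707]
force: [1.0, -0.3, 0.5]
finger_gap: 0.669
```

```bash
python3 - <<'E'
from h import *
go([.5222,.3519,.18],np.radians(156.7))
E
```

```text
t 21.80 tcp [ 0.558  -0.0423  0.1466] yaw 90.0 q [-0.28  0.52  1.66  0.    0.97 -1.85] gap 0.669 F [ 1.  -0.3  0.5]
row: [-1.334 15.77  -1.423] [-1.3335e+01 -0.0000e+00 -2.0000e-03]  rows needed pos 7.9 rot 7.8
```

Call:
carry_out:
  commands:
    - [[-1,1,-0.1,-0.5,0,0,50],[-1.6,2.5,-0.3,-2,0,0,50],[-1.6,4.3,-0.5,-3.5,0,0,50],[-1.6,6.1,-0.6,-5,0,0,50],[-1.6,7.9,-0.7,-6.5,0,0,50]]

```text
t: 22.3
tcp_pos: [0.5403, 0.1566, 0.1856]
tool_rot: [-0.2, 0.678, 0.2, 0.679]
force: [0.8, -0.4, -0.6]
finger_gap: 0.671
```

```bash
python3 - <<'E'
from h import *
go([.5222,.3519,.18],np.radians(156.7))
E
```

```text
t 22.30 tcp [0.5403 0.1566 0.1856] yaw 122.8 q [ 0.08  0.47  1.61  0.    1.06 -2.06] gap 0.671 F [ 0.8 -0.4 -0.6]
row: [0.225 6.96  3.624] [-6.778  0.011  0.011]  rows needed pos 3.9 rot 3.9
```

Call:
carry_out:
  commands:
    - [[0,1.6,0.8,-1.5,0,0,50],[0,3.2,1.6,-3,0,0,50],[0,4.8,2.4,-4.5,0,0,50],[0,6.2,3.2,-6,0,0,50],[0,6.9,3.6,-6.8,0,0,50]]

```text
t: 22.8
tcp_pos: [0.5229, 0.3523, 0.1852]
tool_rot: [-0.39, 0.589, 0.39, 0.59]
force: [-0.2, -0.4, 0.1]
finger_gap: 0.667
```

```bash
python3 - <<'E'
from h import *
go([.5222,.3519,.09],np.radians(156.7))
E
```

```text
t 22.80 tcp [0.5229 0.3523 0.1852] yaw 156.9 q [ 0.42  0.56  1.44  0.    1.14 -2.32] gap 0.667 F [-0.2 -0.4  0.1]
row: [ 3.808  0.019 -0.033] [0.046 0.019 0.002]  rows needed pos 1.9 rot 0.0
```

```bash
python3 - <<'E'
from h import *
import pickle
w=pickle.load(open("w8.pkl","rb"))
for p in ((375,110),(348,0),(280,85),(160,200)): print(ray(w,120+p[0]/2,p[1]/2,.122))
w=snap("wrist"); crop(w,120,120,520,420,"w22.png")
E
```

```text
[0.52038965 0.30707503 0.122     ]
[0.51324028 0.26236725 0.122     ]
[0.55571516 0.28051142 0.122     ]
[0.62980402 0.30166527 0.122     ]
scale 2.0
```

View pics/w22.png

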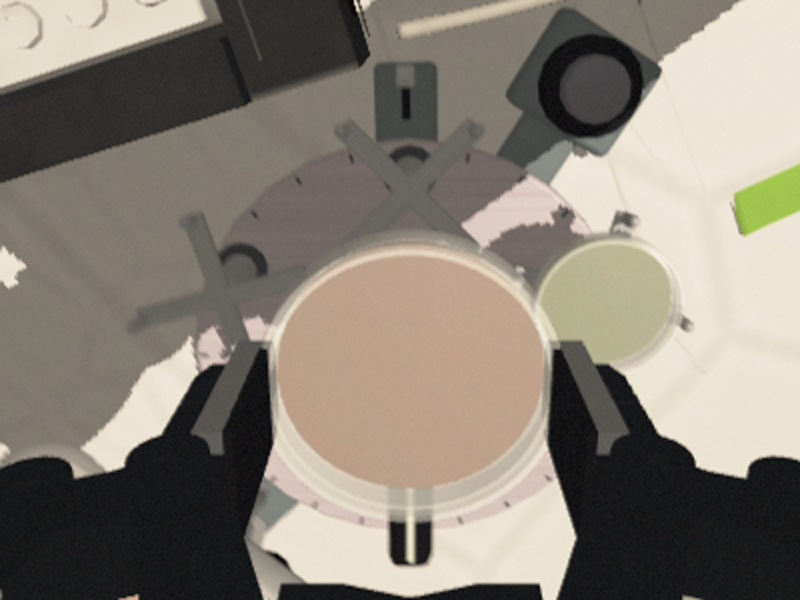

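```bash
python3 - <<'E'
from h import *
w=snap("wrist"); 
for p in ((368,62),(355,2),(250,102)): print("wr",[ray(w,120+p[0]/2,120+p[1]/2,z)[:2].round(4) for z in (0,.122)])
t=snap("top"); crop(t,250,160,410,300,"t22.png",4)
sd=snap("side")
print(proj(sd,[[.52,.307,.122]]),proj(t,[[.52,.307,.122]]))
E
```

```text
wr [array([0.5212, 0.3013]), array([0.5114, 0.2956])]
wr [array([0.5157, 0.2739]), array([0.5078, 0.2776])]
wr [array([0.5819, 0.2963]), array([0.5511, 0.2923])]
scale 4
[[346.92982063 260.02271613]] [[295.59925674 265.73677552]]
```

View pics/t22.png

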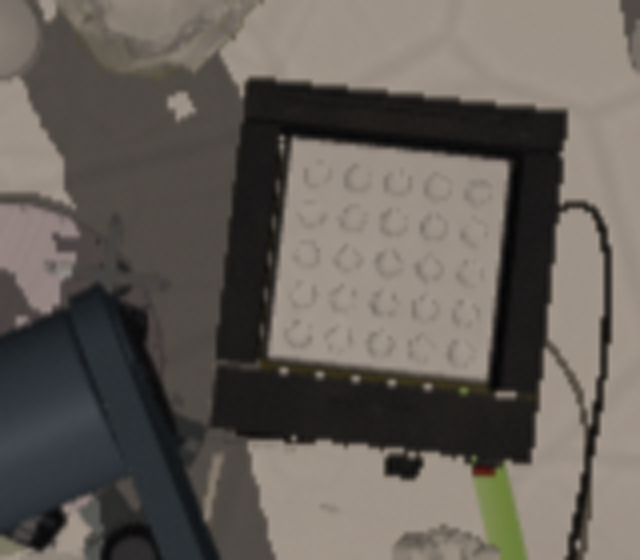

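Call:
carry_out:
  commands:
    - [[0.8,0,0,0,0,0,50],[1.6,0,0,0,0,0,50],[2.4,0,0,0,0,0,50],[3.2,0,0,0,0,0,50],[3.8,0,0,0,0,0,50]]

```text
t: 23.5
tcp_pos: [0.5237, 0.3469, 0.0885]
tool_rot: [-0.387, 0.592, 0.387, 0.591]
force: [-0.4, 0.3, 0.5]
finger_gap: 0.667
```

Call:
carry_out:
  commands:
    - [[0.4,0,0,0,0,0,50],[0.8,0,0,0,0,0,50],[1.2,0,0,0,0,0,50],[1.4,0,0,0,0,0,50],[1.4,0,0,0,0,0,50]]

```text
t: 24.0
tcp_pos: [0.5235, 0.3487, 0.0538]
tool_rot: [-0.388, 0.592, 0.388, 0.591]
force: [0.2, 0.2, -0.1]
finger_gap: 0.67
```

```bash
python3 - <<'E'
from h import *
go([.5222,.3519,.0375],np.radians(156.7))
w=snap("wrist"); crop(w,160,200,480,440,"w23.png")
E
```

```text
t 24.00 tcp [0.5235 0.3487 0.0538] yaw 156.5 q [ 0.41  0.73  1.54 -0.    0.88 -2.32] gap 0.670 F [ 0.2  0.2 -0.1]
row: [0.653 0.097 0.096] [-0.033 -0.01  -0.01 ]  rows needed pos 0.3 rot 0.0
scale 2.5
```

View pics/w23.png

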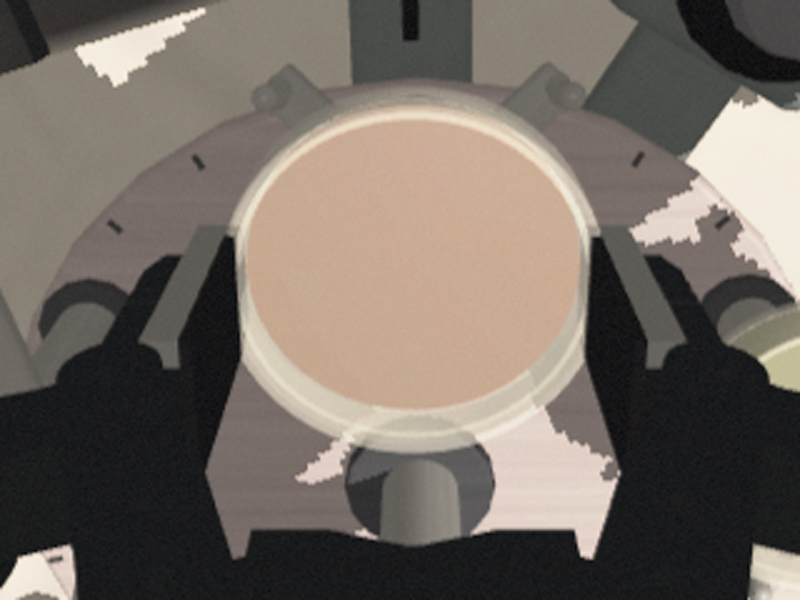

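Call:
carry_out:
  commands:
    - [[0.15,0.04,0,0,0,0,50],[0.3,0.04,0,0,0,0,50],[0.45,0.04,0,0,0,0,50],[0.6,0.04,0,0,0,0,50],[0.6,0.04,0,0,0,0,50]]

```text
t: 24.55
tcp_pos: [0.5225, 0.3491, 0.0388]
tool_rot: [-0.388, 0.592, 0.388, 0.591]
force: [-0.2, 0.2, -0.9]
finger_gap: 0.671
```

```bash
python3 - <<'E'
from h import *
go([.5222,.3519,.0375],np.radians(156.7))
w=snap("wrist"); crop(w,160,200,480,440,"w24.png")
E
```

```text
t 24.55 tcp [0.5225 0.3491 0.0388] yaw 156.5 q [ 0.41  0.75  1.54 -0.    0.85 -2.32] gap 0.671 F [-0.2  0.2 -0.9]
row: [0.053 0.058 0.099] [-0.034 -0.01  -0.01 ]  rows needed pos 0.1 rot 0.0
scale 2.5
```

View pics/w24.png

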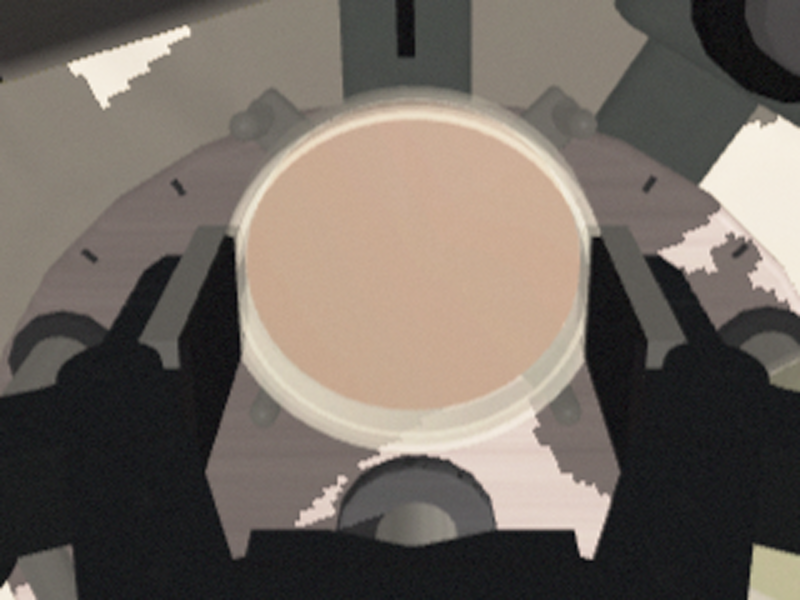

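Call:
carry_out:
  commands:
    - [[0.05,0,0,0,0,0,50],[0.09,0,0,0,0,0,50],[0.09,0,0,0,0,0,50],[0.09,0,0,0,0,0,50],[0.09,0,0,0,0,0,50]]

```text
t: 25.1
tcp_pos: [0.5232, 0.3494, 0.0375]
tool_rot: [-0.388, 0.591, 0.388, 0.592]
force: [0.1, 1.4, 1.9]
finger_gap: 0.671
```

Call:
carry_out:
  commands:
    - [[0,0,0,0,0,0,62],[0,0,0,0,0,0,68],[0,0,0,0,0,0,74],[0,0,0,0,0,0,74],[0,0,0,0,0,0,74]]

```text
t: 25.6
tcp_pos: [0.5229, 0.3492, 0.0372]
tool_rot: [-0.388, 0.591, 0.388, 0.591]
force: [-0.4, -0.1, 0.3]
finger_gap: 0.866
```

```bash
python3 - <<'E'
from h import *
go([.5222,.3519,.25],np.radians(156.7))
w=snap("wrist"); crop(w,160,200,480,440,"w25.png")
E
```

```text
t 25.60 tcp [0.5229 0.3492 0.0372] yaw 156.5 q [ 0.41  0.75  1.54 -0.    0.85 -2.32] gap 0.866 F [-0.4 -0.1  0.3]
row: [-8.514  0.07   0.086] [-0.034 -0.002 -0.001]  rows needed pos 4.3 rot 0.0
scale 2.5
```

View pics/w25.png

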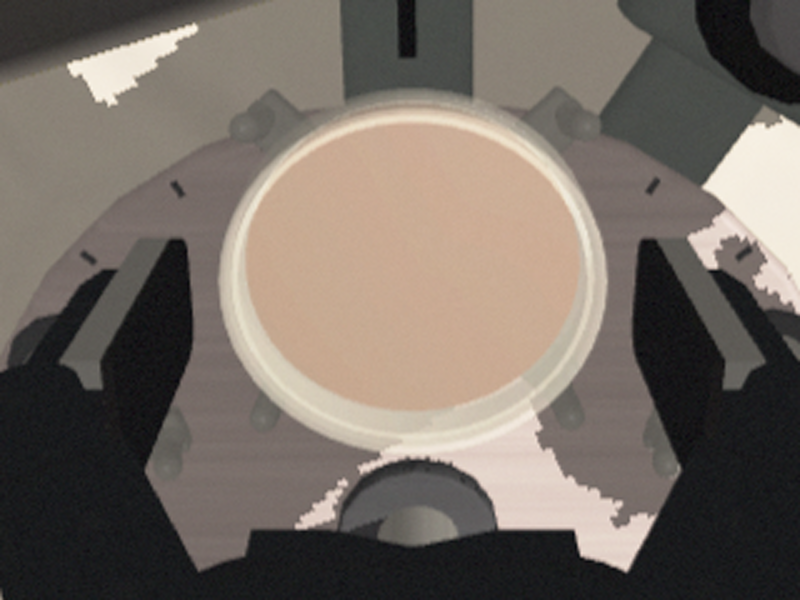

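Call:
carry_out:
  commands:
    - [[-1,0,0,0,0,0,74],[-2.5,0,0,0,0,0,74],[-4.5,0,0,0,0,0,74],[-6.5,0,0,0,0,0,74],[-8.5,0,0,0,0,0,74]]

```text
t: 26.15
tcp_pos: [0.5225, 0.3491, 0.2516]
tool_rot: [-0.388, 0.591, 0.388, 0.591]
force: [1.3, -0.5, -0.6]
finger_gap: 0.868
```

```bash
python3 - <<'E'
from h import *
go([.62,-.03,.30],np.radians(90))
w=snap("wrist"); crop(w,120,100,520,400,"w26.png")
E
```

```text
t 26.15 tcp [0.5225 0.3491 0.2516] yaw 156.5 q [ 0.41  0.49  1.37 -0.    1.29 -2.32] gap 0.868 F [ 1.3 -0.5 -0.6]
row: [ -1.936  -9.614 -12.356] [ 1.3306e+01 -6.0000e-03 -1.0000e-03]  rows needed pos 7.9 rot 7.7
scale 2.0
```

View pics/w26.png

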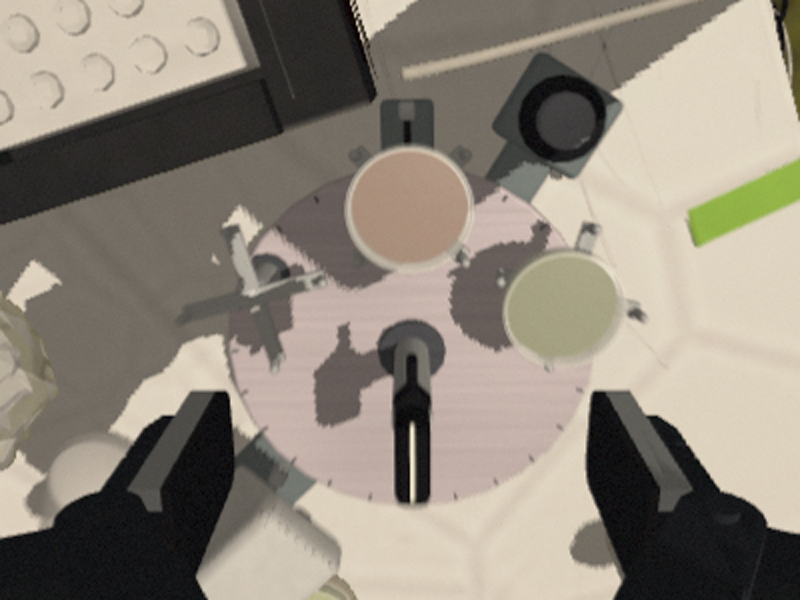

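Call:
carry_out:
  commands:
    - [[-0.4,-1.1,-1.5,1.6,0,0,75],[-0.8,-2.2,-3,3.2,0,0,75],[-1.2,-3.3,-4.5,4.8,0,0,75],[-1.6,-4.4,-6,6.4,0,0,75],[-1.9,-5.6,-7.4,8,0,0,75]]

```text
t: 26.7
tcp_pos: [0.5776, 0.1221, 0.2979]
tool_rot: [-0.16, 0.688, 0.16, 0.689]
force: [1.1, 1.0, -0.0]
finger_gap: 0.879
```

```bash
python3 - <<'E'
from h import *
go([.62,-.03,.30],np.radians(90))
E
```

```text
t 26.70 tcp [0.5776 0.1221 0.2979] yaw 116.2 q [ 0.02  0.39  1.4   0.    1.35 -2.01] gap 0.879 F [ 1.1  1.  -0. ]
row: [-0.085 -6.208 -1.166] [5.243e+00 6.000e-03 1.000e-03]  rows needed pos 3.2 rot 3.1
```

Call:
carry_out:
  commands:
    - [[0,-1.7,-0.3,1.5,0,0,75],[0,-3.4,-0.6,3,0,0,75],[0,-5,-0.9,4.5,0,0,75],[0,-6.2,-1.2,5.2,0,0,75],[0,-6.2,-1.2,5.2,0,0,75]]

```text
t: 27.2
tcp_pos: [0.621, -0.0328, 0.2966]
tool_rot: [-0.002, 0.707, 0.001, 0.707]
force: [-1.3, -0.2, -0.2]
finger_gap: 0.876
```

Call:
carry_out:
  commands:
    - [[0,0,0,0,0,0,75],[0,0,0,0,0,0,75],[0,0,0,0,0,0,75],[0,0,0,0,0,0,75],[0,0,0,0,0,0,75]]

```text
t: 27.7
tcp_pos: [0.62, -0.0273, 0.2974]
tool_rot: [-0.004, 0.707, 0.004, 0.707]
force: [0.4, -0.2, 0.4]
finger_gap: 0.876
```

```bash
python3 - <<'E'
from h import *
import pickle
go([.62,-.03,.30],np.radians(90))
w=snap("wrist"); crop(w,100,0,500,300,"w27.png"); pickle.dump({k:np.array(v) for k,v in w.items()},open("w27.pkl","wb"))
E
```

```text
t 27.70 tcp [ 0.62   -0.0273  0.2974] yaw 90.6 q [-0.22  0.44  1.33  0.    1.38 -1.81] gap 0.876 F [ 0.4 -0.2  0.4]
row: [-0.105 -0.108 -0.002] [ 0.123  0.002 -0.001]  rows needed pos 0.1 rot 0.1
scale 2.0
```

View pics/w27.png

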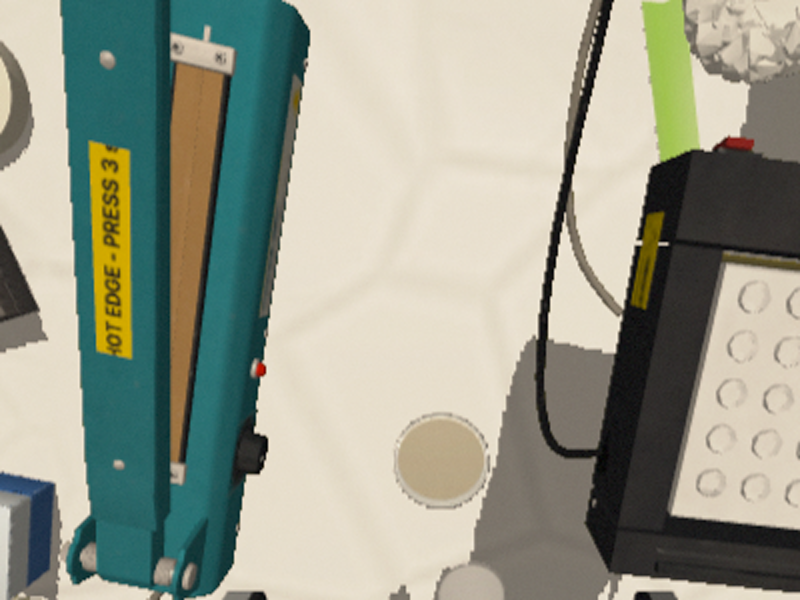

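```bash
python3 - <<'E'
from h import *
import pickle; w=pickle.load(open("w27.pkl","rb"))
f=lambda u,v,z: ray(w,100+u/2-.25,v/2-.25,z).round(4)
b=f(442,460,.01); print(b)
print("beaker front edge",f(470,562,0),f(470,562,.07),"centre",f(470,592,0),f(470,592,.07))
t=snap("top"); Rm=cv2.Rodrigues(t["rvec"])[0]; print("topcam",-Rm.T@t["tvec"]); crop(t,390,130,470,230,"t27.png",6)
crop(w,230,250,500,400,"w27b.png")
go([b[0],b[1],.10],np.radians(90))
E
```

```text
[ 0.6773 -0.0308  0.01  ]
beaker front edge [ 0.7549 -0.0106  0.    ] [ 0.7232 -0.0131  0.07  ] centre [ 0.7783 -0.0101  0.    ] [ 0.7431 -0.0127  0.07  ]
topcam [0.52898041 0.23089957 1.31740342]
scale 6
scale 2.962962962962963
t 27.80 tcp [ 0.6201 -0.0277  0.2974] yaw 90.6 q [-0.22  0.44  1.33 -0.    1.38 -1.81] gap 0.881 F [-0.5  0.6 -0.5]
row: [ 7.896 -0.147  2.286] [0.117 0.002 0.001]  rows needed pos 4.1 rot 0.1
```

View pics/t27.png

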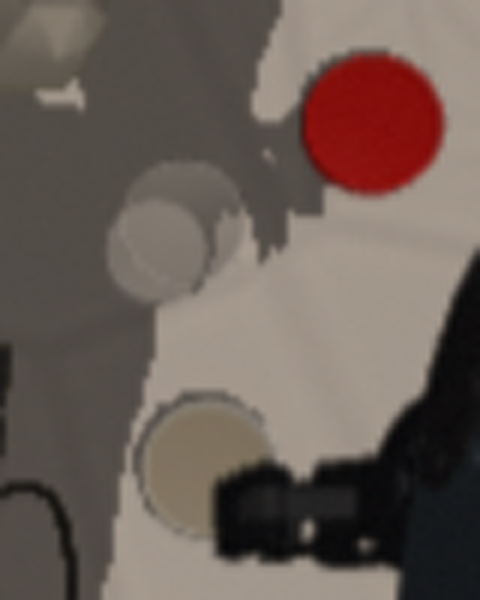

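View pics/w27b.png

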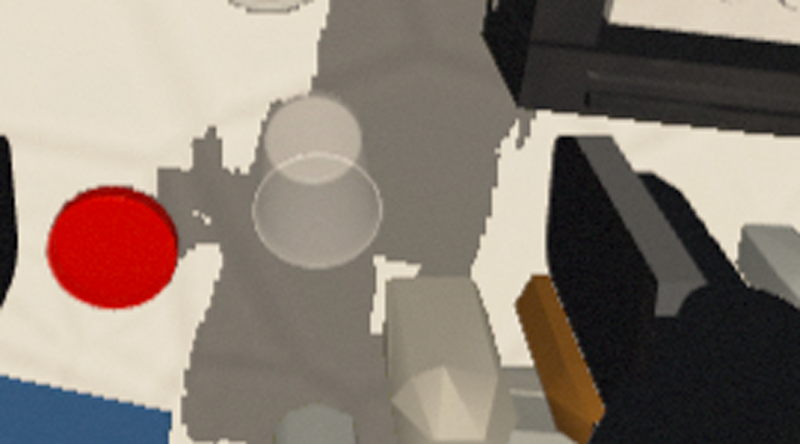

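Call:
carry_out:
  commands:
    - [[1,-0.1,1.2,0.1,0,0,75],[2.4,-0.15,2.3,0.1,0,0,75],[4.2,-0.15,2.3,0.1,0,0,75],[6,-0.15,2.3,0.1,0,0,75],[7.8,-0.15,2.3,0.1,0,0,75]]

```text
t: 28.3
tcp_pos: [0.6779, -0.0314, 0.1007]
tool_rot: [-0.0, 0.707, 0.0, 0.707]
force: [-0.6, -0.7, 0.1]
finger_gap: 0.878
```

Call:
carry_out:
  commands:
    - [[1,0,0,0,0,0,75],[2,0,0,0,0,0,75],[2.8,0,0,0,0,0,75],[3.4,0,0,0,0,0,75],[3.4,0,0,0,0,0,75]]

```text
t: 28.8
tcp_pos: [0.6759, -0.031, 0.0148]
tool_rot: [0.0, 0.709, 0.001, 0.705]
force: [0.2, 0.2, -0.3]
finger_gap: 0.879
```

```bash
python3 - <<'E'
from h import *
go([.6775,-.0308,-.0275],np.radians(90))
w=snap("wrist"); crop(w,160,200,480,440,"w28.png")
E
```

```text
t 28.80 tcp [ 0.6759 -0.031   0.0148] yaw 90.0 q [-0.21  0.83  1.41 -0.    0.9  -1.78] gap 0.879 F [ 0.2  0.2 -0.3]
row: [1.692 0.007 0.073] [ 0.008 -0.053 -0.011]  rows needed pos 0.8 rot 0.0
scale 2.5
```

View pics/w28.png

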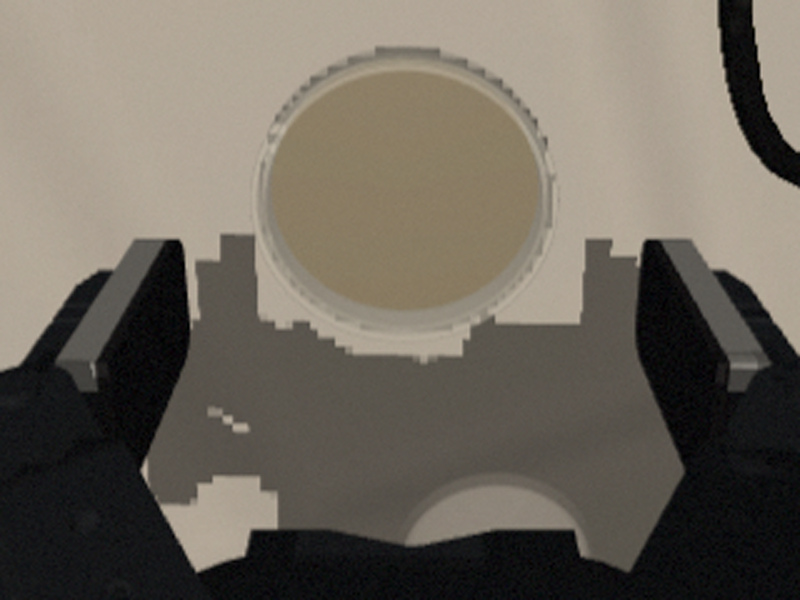

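Call:
carry_out:
  commands:
    - [[0.6,-0.04,0.06,0,0,0,75],[1.1,-0.04,0.06,0,0,0,75],[1.5,-0.04,0.06,0,0,0,75],[1.7,-0.04,0.06,0,0,0,75],[1.7,-0.04,0.06,0,0,0,75]]

```text
t: 29.35
tcp_pos: [0.6783, -0.0323, -0.0264]
tool_rot: [-0.0, 0.708, 0.0, 0.706]
force: [0.0, -0.2, 0.7]
finger_gap: 0.876
```

Call:
carry_out:
  commands:
    - [[0,0,0,0,0,0,68],[0,0,0,0,0,0,62],[0,0,0,0,0,0,50],[0,0,0,0,0,0,50],[0,0,0,0,0,0,50]]
  force: 40

```text
t: 29.85
tcp_pos: [0.6799, -0.0326, -0.0241]
tool_rot: [-0.0, 0.706, 0.0, 0.708]
force: [-1.3, 1.0, 5.9]
finger_gap: 0.666
```

```bash
python3 - <<'E'
from h import *
go([.557,-.0402,.18],np.radians(90))
w=snap("wrist"); crop(w,160,200,480,440,"w29.png")
E
```

```text
t 29.85 tcp [ 0.6799 -0.0326 -0.0241] yaw 90.0 q [-0.21  0.89  1.42  0.    0.84 -1.78] gap 0.666 F [-1.3  1.   5.9]
row: [-8.173 -0.305 -4.903] [0.007 0.021 0.004]  rows needed pos 4.8 rot 0.0
scale 2.5
```

View pics/w29.png

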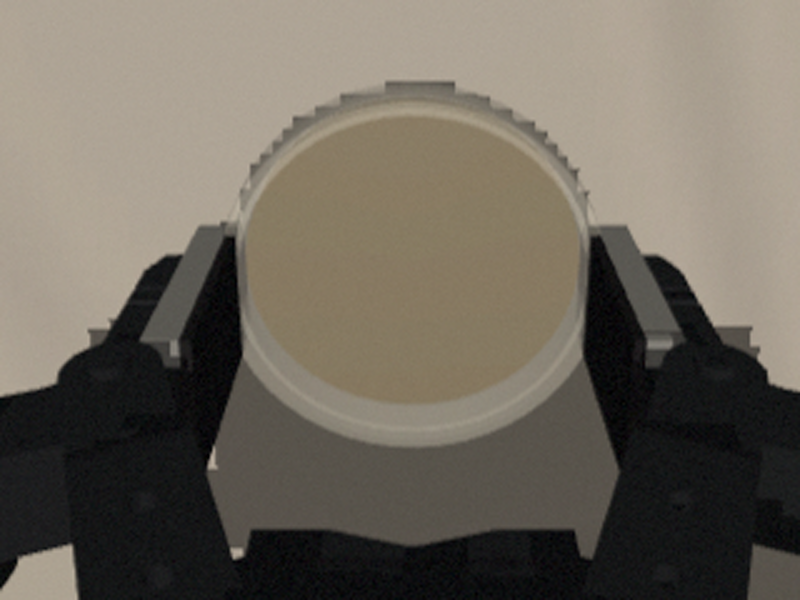

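Call:
carry_out:
  commands:
    - [[-0.5,0,0,0,0,0,50],[-1.5,0,0,0,0,0,50],[-3.2,0,0,0,0,0,50],[-5,0,0,0,0,0,50],[-6.8,0,0,0,0,0,50]]

```text
t: 30.4
tcp_pos: [0.6785, -0.0324, 0.1464]
tool_rot: [-0.0, 0.707, 0.0, 0.707]
force: [1.0, -0.3, -0.3]
finger_gap: 0.666
```

```bash
python3 - <<'E'
from h import *
go([.6162,.3599,.19],np.radians(36.7))
E
```

```text
t 30.40 tcp [ 0.6785 -0.0324  0.1464] yaw 90.0 q [-0.21  0.66  1.34 -0.    1.14 -1.78] gap 0.666 F [ 1.  -0.3 -0.3]
row: [-1.74  15.694 -2.487] [ 1.0666e+01 -1.1000e-02  3.0000e-03]  rows needed pos 8.0 rot 6.2
```

Call:
carry_out:
  commands:
    - [[-1,1,-0.2,0.5,0,0,50],[-1.75,2.5,-0.4,1.7,0,0,50],[-1.75,4.3,-0.7,2.9,0,0,50],[-1.75,6.1,-1,4.1,0,0,50],[-1.75,7.9,-1.2,5.3,0,0,50]]

```text
t: 30.9
tcp_pos: [0.6481, 0.1664, 0.1892]
tool_rot: [0.164, 0.688, -0.164, 0.688]
force: [0.2, 0.2, -0.5]
finger_gap: 0.666
```

```bash
python3 - <<'E'
from h import *
go([.6162,.3599,.19],np.radians(36.7))
E
```

```text
t 30.90 tcp [0.6481 0.1664 0.1892] yaw 63.3 q [ 0.08  0.6   1.33  0.    1.21 -1.02] gap 0.666 F [ 0.2  0.2 -0.5]
row: [-0.03   6.337 -4.623] [ 5.31  0.   -0.  ]  rows needed pos 3.9 rot 3.1
```

Call:
carry_out:
  commands:
    - [[0,1.5,-1.1,1.2,0,0,50],[0,3,-2.2,2.5,0,0,50],[0,4.5,-3.3,4,0,0,50],[0,5.8,-4.2,5.3,0,0,50],[0,6.3,-4.6,5.3,0,0,50]]

```text
t: 31.4
tcp_pos: [0.6146, 0.3613, 0.1887]
tool_rot: [0.315, 0.634, -0.314, 0.633]
force: [0.4, -0.1, 0.1]
finger_gap: 0.666
```

Call:
carry_out:
  commands:
    - [[0,0,0,0,0,0,50],[0.6,0,0,0,0,0,50],[1.4,0,0,0,0,0,50],[2.2,0,0,0,0,0,50],[2.8,0,0,0,0,0,50]]

```text
t: 31.9
tcp_pos: [0.616, 0.3541, 0.116]
tool_rot: [0.315, 0.633, -0.317, 0.632]
force: [-0.7, -0.4, 0.3]
finger_gap: 0.666
```

```bash
python3 - <<'E'
from h import *
go([.6162,.3599,.054],np.radians(36.7))
w=snap("wrist"); crop(w,160,200,480,440,"w30.png")
t=snap("top"); crop(t,190,180,310,300,"t30.png",5)
E
```

```text
t 31.90 tcp [0.616  0.3541 0.116 ] yaw 36.9 q [ 0.37  0.74  1.27 -0.    1.14 -0.28] gap 0.666 F [-0.7 -0.4  0.3]
row: [ 2.479  0.155 -0.181] [ 0.038 -0.003  0.042]  rows needed pos 1.2 rot 0.0
scale 2.5
scale 5
```

View pics/w30.png

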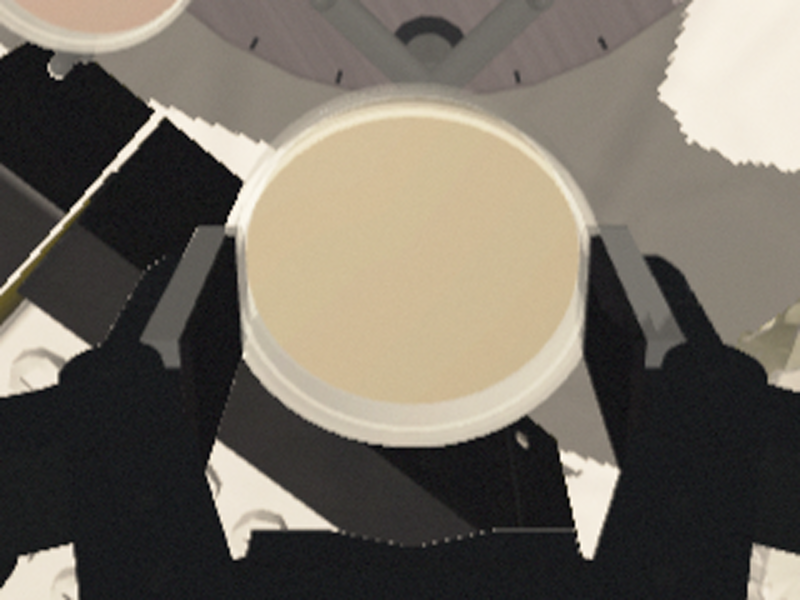

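View pics/t30.png

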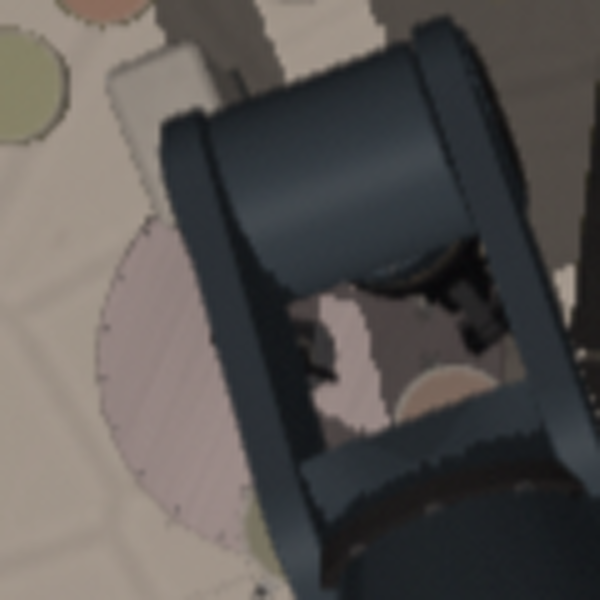

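```bash
python3 - <<'E'
from h import *
w=snap("wrist"); s,p,Rt=state()
f=lambda u,v,z: ray(w,160+u/2.5,200+v/2.5,z)[:2].round(4)
for q in ((90,62),(170,122),(240,180),(525,415),(558,440)): print(q,f(*q,.122),"tool yz",(Rt.inv().apply(np.r_[f(*q,.122),.122]-p)).round(3)[1:])
E
```

```text
(90, 62) [0.5479 0.3438] tool yz [-0.061 -0.032]
(170, 122) [0.5662 0.3427] tool yz [-0.047 -0.02 ]
(240, 180) [0.5835 0.3408] tool yz [-0.034 -0.008]
(525, 415) [0.6614 0.3325] tool yz [0.023 0.046]
(558, 440) [0.671  0.3319] tool yz [0.03  0.052]
```

```bash
python3 - <<'E'
from h import *
w=snap("wrist"); s,p,Rt=state()
f=lambda u,v,z: ray(w,160+u/2.5,200+v/2.5,z)[:2].round(4)
for q in ((90,62),(170,122),(525,415)): print(q,f(*q,0))
for q in ((5,170),(240,360),(480,530),(380,450)): print(q,f(*q,.122),(Rt.inv().apply(np.r_[f(*q,.122),.122]-p)).round(3)[1:])
E
```

```text
(90, 62) [0.5325 0.2896]
(170, 122) [0.5648 0.2878]
(525, 415) [0.7331 0.2695]
(5, 170) [0.5468 0.315 ] [-0.081 -0.009]
(240, 360) [0.6074 0.3069] [-0.037  0.034]
(480, 530) [0.6747 0.3027] [0.014 0.077]
(380, 450) [0.6442 0.3065] [-0.008  0.056]
```

Call:
carry_out:
  commands:
    - [[0,0,0,0,0,0,50],[0,0,0,0,0,0,50],[0,0,0,0,0,0,50],[0,0,0,0,0,0,50],[0,0,0,0,0,0,50]]

```text
t: 32.6
tcp_pos: [0.6163, 0.3574, 0.1189]
tool_rot: [0.315, 0.633, -0.315, 0.633]
force: [0.0, -0.2, -0.0]
finger_gap: 0.665
```

```bash
python3 - <<'E'
from h import *
go([.6162,.3599,.054],np.radians(36.7))
w=snap("wrist"); s,p,Rt=state(); crop(w,160,200,480,440,"w31.png")
c,a=hold(1); rad=np.array([np.cos(a),np.sin(a)])
for sg in (45,-45,135,-135):
    b=a+np.radians(sg); print(sg,((proj(w,[c[0]+.0365*np.cos(b),c[1]+.0365*np.sin(b),.073])[0]-[160,200])*2.5).round())
E
```

```text
t 32.60 tcp [0.6163 0.3574 0.1189] yaw 37.0 q [ 0.37  0.74  1.26 -0.    1.14 -0.28] gap 0.665 F [ 0.  -0.2 -0. ]
row: [ 2.595  0.054 -0.083] [ 0.07   0.002 -0.006]  rows needed pos 1.3 rot 0.0
scale 2.5
45 [514. 210.]
-45 [316. 209.]
135 [523.  16.]
-135 [311.  15.]
```

View pics/w31.png

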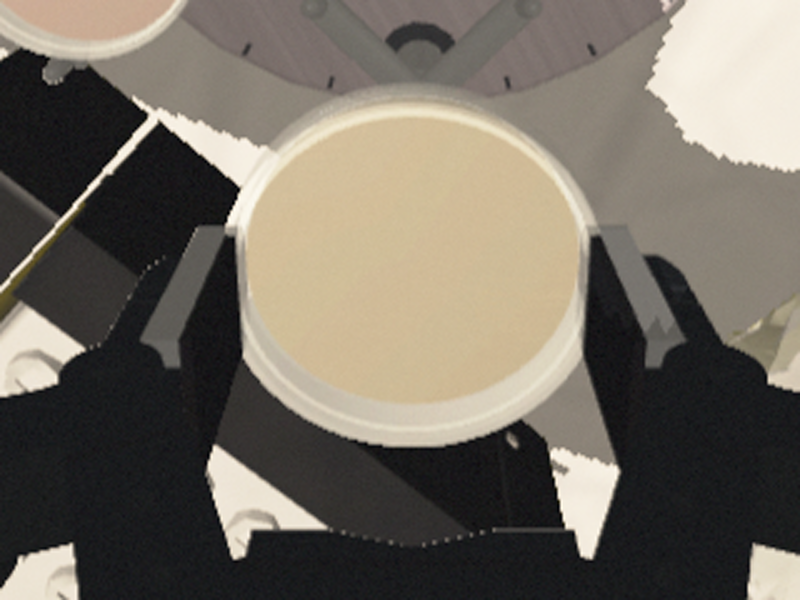

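Call:
carry_out:
  commands:
    - [[0.6,0.07,-0.02,0.06,0,0,50],[1.2,0.07,-0.02,0.06,0,0,50],[1.8,0.07,-0.02,0.06,0,0,50],[2.3,0.07,-0.02,0.06,0,0,50],[2.6,0.07,-0.02,0.06,0,0,50]]

```text
t: 33.15
tcp_pos: [0.6161, 0.3582, 0.0507]
tool_rot: [0.316, 0.633, -0.318, 0.631]
force: [0.7, -0.1, -0.4]
finger_gap: 0.665
```

Call:
carry_out:
  commands:
    - [[0,0,0,0,0,0,50],[0,0,0,0,0,0,50],[0,0,0,0,0,0,50],[0,0,0,0,0,0,50],[0,0,0,0,0,0,50]]

```text
t: 33.65
tcp_pos: [0.6178, 0.3589, 0.0543]
tool_rot: [0.317, 0.632, -0.317, 0.632]
force: [0.6, -0.5, -0.3]
finger_gap: 0.665
```

```bash
python3 - <<'E'
from h import *
go([.6162,.3599,.038],np.radians(36.7))
w=snap("wrist"); crop(w,160,200,480,440,"w32.png")
E
```

```text
t 33.65 tcp [0.6178 0.3589 0.0543] yaw 36.7 q [ 0.37  0.82  1.3  -0.    1.03 -0.27] gap 0.665 F [ 0.6 -0.5 -0.3]
row: [ 0.652 -0.028 -0.072] [ 0.007  0.004 -0.014]  rows needed pos 0.3 rot 0.0
scale 2.5
```

View pics/w32.png

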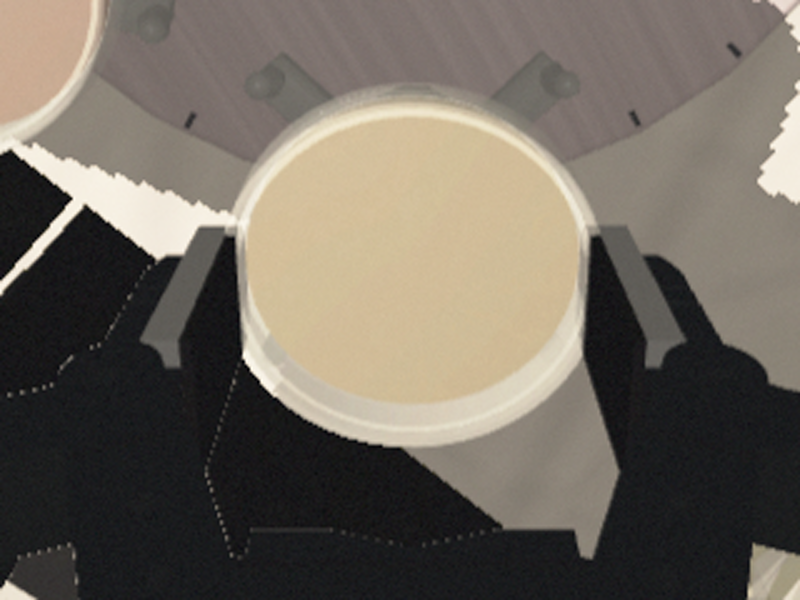

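Call:
carry_out:
  commands:
    - [[0.15,0,-0.06,0,0,0,50],[0.3,0,-0.06,0,0,0,50],[0.45,0,-0.06,0,0,0,50],[0.6,0,-0.06,0,0,0,50],[0.6,0,-0.06,0,0,0,50]]

```text
t: 34.2
tcp_pos: [0.6164, 0.3599, 0.0381]
tool_rot: [0.317, 0.632, -0.317, 0.632]
force: [0.5, -0.1, -0.1]
finger_gap: 0.667
```

```bash
python3 - <<'E'
from h import *
go([.6162,.3599,.038],np.radians(36.7))
w=snap("wrist"); crop(w,160,200,480,440,"w33.png")
E
```

```text
t 34.20 tcp [0.6164 0.3599 0.0381] yaw 36.7 q [ 0.37  0.84  1.3  -0.    1.   -0.27] gap 0.667 F [ 0.5 -0.1 -0.1]
row: [ 0.005 -0.008 -0.006] [ 0.006 -0.001  0.004]  rows needed pos 0.0 rot 0.0
scale 2.5
```

View pics/w33.png

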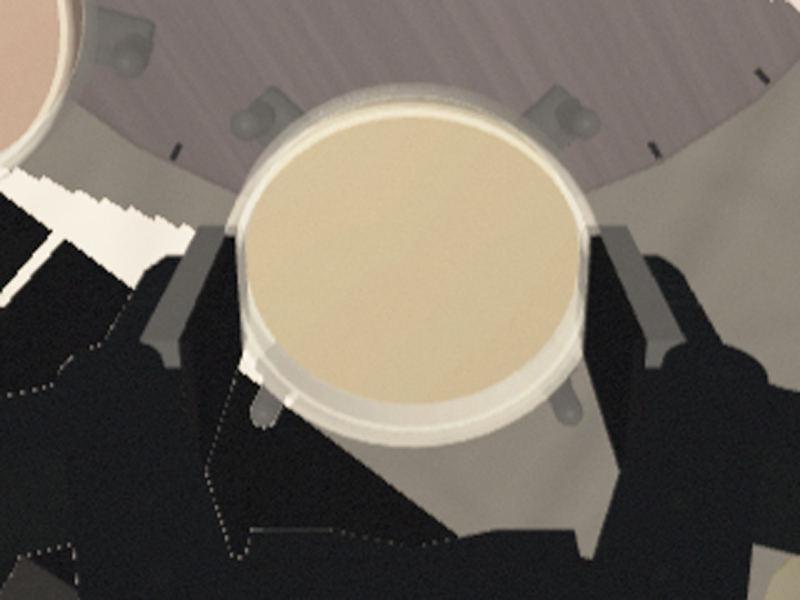

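Call:
carry_out:
  commands:
    - [[0.04,0,0,0,0,0,50],[0.06,0,0,0,0,0,50],[0.06,0,0,0,0,0,50],[0.06,0,0,0,0,0,50],[0.06,0,0,0,0,0,50]]

```text
t: 34.75
tcp_pos: [0.6166, 0.36, 0.0379]
tool_rot: [0.317, 0.632, -0.317, 0.632]
force: [-2.0, -0.8, 5.4]
finger_gap: 0.672
```

Call:
carry_out:
  commands:
    - [[0,0,0,0,0,0,62],[0,0,0,0,0,0,68],[0,0,0,0,0,0,74],[0,0,0,0,0,0,74],[0,0,0,0,0,0,74]]

```text
t: 35.25
tcp_pos: [0.6164, 0.3599, 0.0367]
tool_rot: [0.317, 0.632, -0.317, 0.632]
force: [0.3, -0.2, -0.1]
finger_gap: 0.863
```

Call:
carry_out:
  commands:
    - [[-1,0,0,0,0,0,74],[-2.5,0,0,0,0,0,74],[-4.5,0,0,0,0,0,74],[-6.5,0,0,0,0,0,74],[-8.5,0,0,0,0,0,74]]

```text
t: 35.75
tcp_pos: [0.6162, 0.3598, 0.2513]
tool_rot: [0.317, 0.632, -0.317, 0.632]
force: [1.2, -0.7, -1.0]
finger_gap: 0.865
```

```bash
python3 - <<'E'
from h import *
go([.5588,.4369,.25],np.radians(-23))
w=snap("wrist"); crop(w,120,100,520,400,"w34.png")
s=snap("side"); crop(s,250,230,410,350,"s34.png")
E
```

```text
t 35.75 tcp [0.6162 0.3598 0.2513] yaw 36.7 q [ 0.37  0.61  1.13  0.    1.4  -0.27] gap 0.865 F [ 1.2 -0.7 -1. ]
row: [ 0.051  0.006 -3.845] [1.1946e+01 1.0000e-03 4.0000e-03]  rows needed pos 1.9 rot 7.0
scale 2.0
scale 5.0
```

View pics/w34.png

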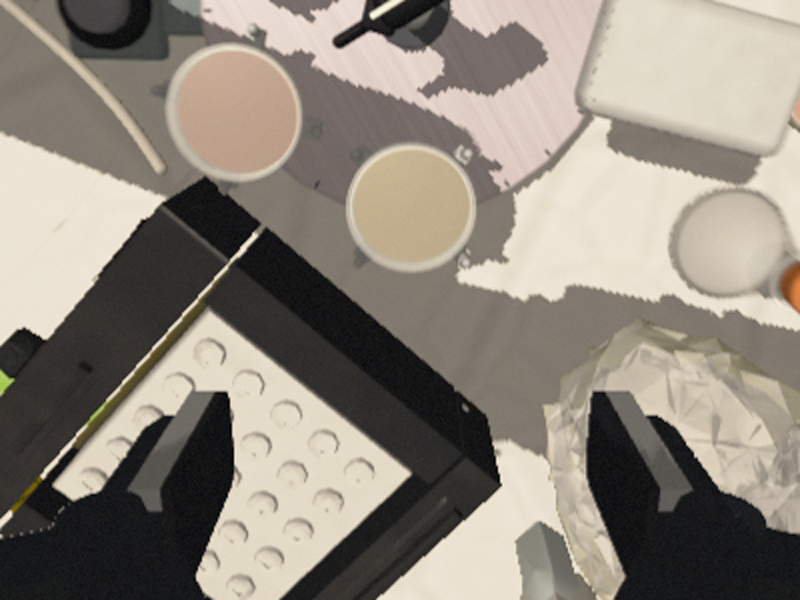

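View pics/s34.png

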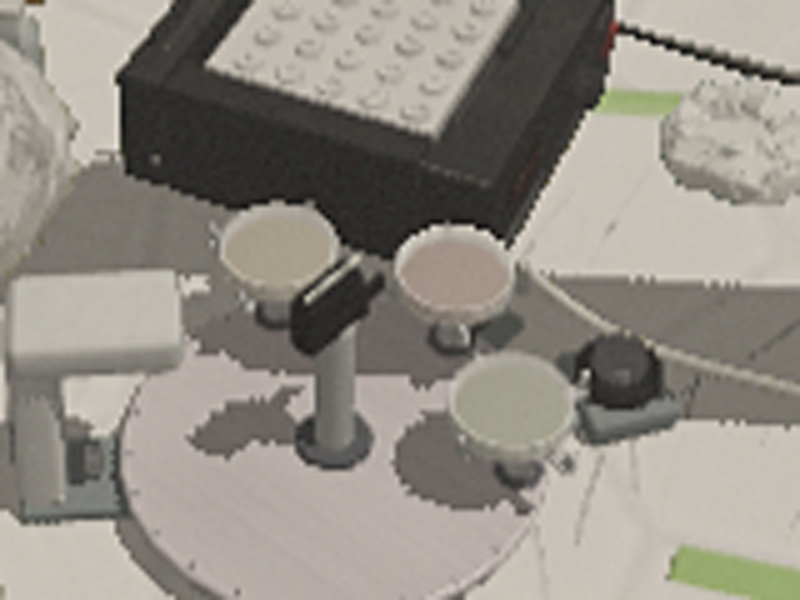

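Call:
carry_out:
  commands:
    - [[-0.4,0,-0.8,1.6,0,0,50],[-0.8,0,-1.6,3.2,0,0,50],[-0.8,0,-2.4,4.8,0,0,50],[-0.8,0,-3.2,6.4,0,0,50],[-0.8,0,-3.8,8,0,0,50]]

```text
t: 36.35
tcp_pos: [0.5585, 0.4369, 0.2689]
tool_rot: [-0.515, -0.484, 0.516, -0.484]
force: [-0.3, 0.0, -0.4]
finger_gap: 0.585
```

```bash
python3 - <<'E'
from h import *
go([.5588,.4369,.27],np.radians(-23))
E
```

```text
t 36.35 tcp [0.5585 0.4369 0.2689] yaw -3.6 q [0.51 0.59 1.12 0.   1.43 0.57] gap 0.585 F [-0.3  0.  -0.4]
row: [-0.043  0.011 -0.   ] [3.889 0.004 0.01 ]  rows needed pos 0.0 rot 2.3
```

Call:
carry_out:
  commands:
    - [[0,0,0,1.5,0,0,50],[0,0,0,3,0,0,50],[0,0,0,3.9,0,0,50],[0,0,0,3.9,0,0,50],[0,0,0,3.9,0,0,50]]

```text
t: 36.85
tcp_pos: [0.5595, 0.4359, 0.269]
tool_rot: [-0.588, -0.392, 0.589, -0.392]
force: [0.3, 0.7, 0.2]
finger_gap: 0.589
```

```bash
python3 - <<'E'
from h import *
import pickle
go([.5588,.4369,.09],np.radians(-23.3))
w=snap("wrist"); crop(w,120,100,520,400,"w35.png"); pickle.dump({k:np.array(v) for k,v in w.items()},open("w35.pkl","wb"))
E
```

```text
t 36.85 tcp [0.5595 0.4359 0.269 ] yaw -22.7 q [0.5  0.59 1.12 0.   1.43 0.9 ] gap 0.589 F [0.3 0.7 0.2]
row: [ 7.16  -0.037 -0.029] [0.125 0.007 0.005]  rows needed pos 3.6 rot 0.1
scale 2.0
```

View pics/w35.png

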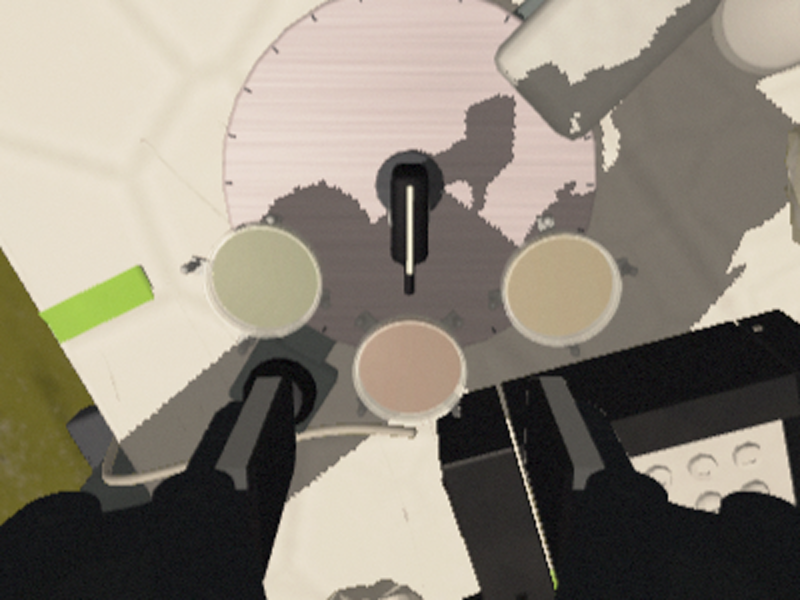

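Call:
carry_out:
  commands:
    - [[1,-0.02,0,0,0,0,45],[2.5,-0.02,0,0,0,0,45],[4,-0.02,0,0,0,0,45],[5.2,-0.02,0,0,0,0,45],[6.2,-0.02,0,0,0,0,45]]

```text
t: 37.4
tcp_pos: [0.5585, 0.4357, 0.1122]
tool_rot: [-0.588, -0.392, 0.589, -0.392]
force: [0.6, -0.1, -0.1]
finger_gap: 0.525
```

```bash
python3 - <<'E'
from h import *
go([.5588,.4369,.091],np.radians(-23))
w=snap("wrist"); crop(w,160,200,480,440,"w36.png")
E
```

```text
t 37.40 tcp [0.5585 0.4357 0.1122] yaw -22.7 q [0.51 0.74 1.28 0.   1.12 0.9 ] gap 0.525 F [ 0.6 -0.1 -0.1]
row: [ 0.848 -0.005 -0.053] [0.057 0.021 0.016]  rows needed pos 0.4 rot 0.0
scale 2.5
```

View pics/w36.png

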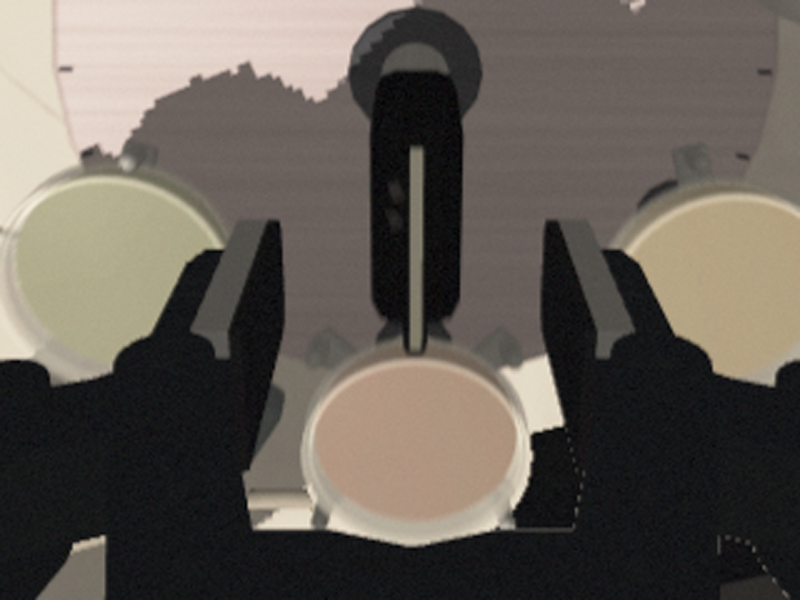

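Call:
carry_out:
  commands:
    - [[0.3,0,-0.05,0,0,0,45],[0.6,0,-0.05,0,0,0,45],[0.85,0,-0.05,0,0,0,45],[0.85,0,-0.05,0,0,0,45],[0.85,0,-0.05,0,0,0,45]]

```text
t: 37.95
tcp_pos: [0.5601, 0.4377, 0.0941]
tool_rot: [0.589, 0.391, -0.588, 0.392]
force: [0.9, -0.2, 0.5]
finger_gap: 0.528
```

Call:
carry_out:
  commands:
    - [[0,0,0,0,0,0,30],[0,0,0,0,0,0,20],[0,0,0,0,0,0,5],[0,0,0,0,0,0,5],[0,0,0,0,0,0,5]]
  force: 50

```text
t: 38.45
tcp_pos: [0.5599, 0.4376, 0.094]
tool_rot: [0.589, 0.391, -0.589, 0.391]
force: [-1.0, 0.1, 5.5]
finger_gap: 0.173
```

```bash
python3 - <<'E'
from h import *
go([.5588,.4369,.091],np.radians(112.7))
E
```

```text
t 38.45 tcp [0.5599 0.4376 0.094 ] yaw -22.8 q [0.51 0.76 1.29 0.   1.09 0.9 ] gap 0.173 F [-1.   0.1  5.5]
row: [ 0.121 -0.03   0.043] [-2.7096e+01  1.0000e-03 -1.3000e-02]  rows needed pos 0.1 rot 15.8
```

Call:
carry_out:
  commands:
    - [[0,0,0,-0.3,0,0,5],[0,0,0,-0.9,0,0,5],[0,0,0,-1.7,0,0,5],[0,0,0,-2.6,0,0,5],[0,0,0,-3.5,0,0,5]]

```text
t: 38.95
tcp_pos: [0.5596, 0.4377, 0.094]
tool_rot: [0.522, 0.478, -0.521, 0.477]
force: [-2.9, -0.4, 5.8]
finger_gap: 0.175
```

Call:
carry_out:
  commands:
    - [[0,0,0,-0.9,0,0,5],[0,0,0,-1.8,0,0,5],[0,0,0,-2.7,0,0,5],[0,0,0,-3.6,0,0,5],[0,0,0,-4.5,0,0,5]]

```text
t: 39.45
tcp_pos: [0.5591, 0.4376, 0.094]
tool_rot: [0.418, 0.57, -0.418, 0.57]
force: [-3.2, -1.0, 8.2]
finger_gap: 0.175
```

Call:
carry_out:
  commands:
    - [[0,0,0,-0.9,0,0,5],[0,0,0,-1.8,0,0,5],[0,0,0,-2.7,0,0,5],[0,0,0,-3.6,0,0,5],[0,0,0,-4.5,0,0,5]]

```text
t: 39.95
tcp_pos: [0.5587, 0.4374, 0.094]
tool_rot: [0.299, 0.641, -0.299, 0.64]
force: [-4.4, -0.5, 7.2]
finger_gap: 0.175
```

```bash
python3 - <<'E'
from h import *
go([.5588,.4369,.091],np.radians(112.7))
s=snap("side"); crop(s,250,230,410,350,"s37.png")
E
```

```text
t 39.95 tcp [0.5587 0.4374 0.094 ] yaw 40.0 q [ 0.51  0.76  1.29  0.    1.09 -0.19] gap 0.175 F [-4.4 -0.5  7.2]
row: [ 0.121 -0.01   0.017] [-1.4546e+01 -1.9000e-02  8.0000e-03]  rows needed pos 0.1 rot 8.5
scale 5.0
```

View pics/s37.png

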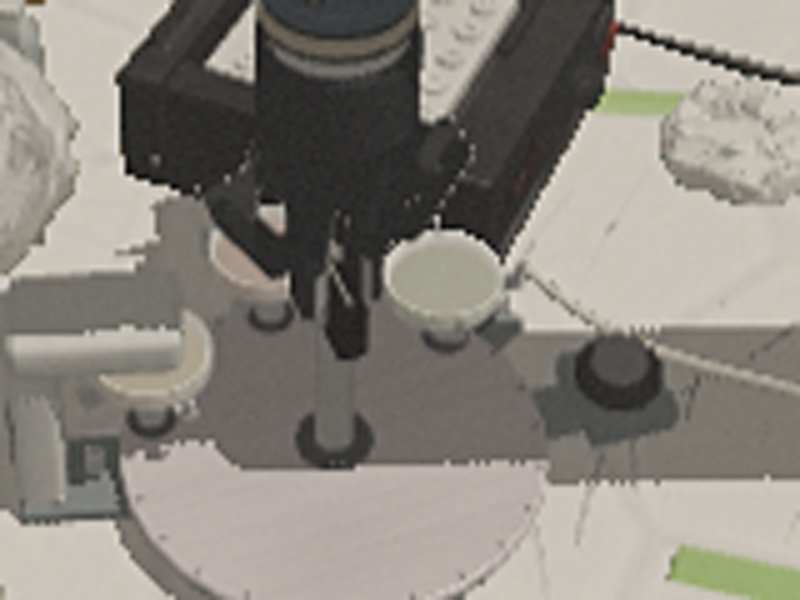

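Turning well, dishes ride along flat. Continue.

Call:
carry_out:
  commands:
    - [[0,0,0,-0.9,0,0,5],[0,0,0,-1.8,0,0,5],[0,0,0,-2.7,0,0,5],[0,0,0,-3.6,0,0,5],[0,0,0,-4.5,0,0,5]]

```text
t: 40.5
tcp_pos: [0.5584, 0.4371, 0.094]
tool_rot: [0.168, 0.688, -0.169, 0.686]
force: [-4.4, -1.8, 8.0]
finger_gap: 0.174
```

Call:
carry_out:
  commands:
    - [[0,0,0,-0.9,0,0,5],[0,0,0,-1.8,0,0,5],[0,0,0,-2.7,0,0,5],[0,0,0,-3.6,0,0,5],[0,0,0,-4.5,0,0,5]]

```text
t: 41.0
tcp_pos: [0.5583, 0.4366, 0.094]
tool_rot: [0.03, 0.707, -0.032, 0.705]
force: [-4.6, -3.5, 8.8]
finger_gap: 0.173
```

Call:
carry_out:
  commands:
    - [[0,0,0,-0.9,0,0,5],[0,0,0,-1.8,0,0,5],[0,0,0,-2.7,0,0,5],[0,0,0,-3.4,0,0,5],[0,0,0,-3.9,0,0,5]]

```text
t: 41.5
tcp_pos: [0.5583, 0.4362, 0.094]
tool_rot: [-0.089, 0.703, 0.088, 0.7]
force: [-4.6, -3.0, 8.1]
finger_gap: 0.175
```

```bash
python3 - <<'E'
from h import *
go([.5588,.4369,.091],np.radians(112.7))
E
```

```text
t 41.50 tcp [0.5583 0.4362 0.094 ] yaw 104.4 q [ 0.51  0.76  1.29 -0.    1.09 -1.32] gap 0.175 F [-4.6 -3.   8.1]
row: [0.122 0.021 0.027] [-1.657 -0.04   0.016]  rows needed pos 0.1 rot 1.0
```

Call:
carry_out:
  commands:
    - [[0,0,0,-0.5,0,0,5],[0,0,0,-1,0,0,5],[0,0,0,-1.4,0,0,5],[0,0,0,-1.66,0,0,5],[0,0,0,-1.66,0,0,5]]

```text
t: 42.0
tcp_pos: [0.5584, 0.4361, 0.094]
tool_rot: [-0.14, 0.694, 0.138, 0.692]
force: [-4.4, -3.7, 7.6]
finger_gap: 0.172
```

Call:
carry_out:
  commands:
    - [[0,0,0,0,0,0,5],[0,0,0,0,0,0,5],[0,0,0,0,0,0,40],[0,0,0,0,0,0,40],[0,0,0,0,0,0,40]]

```text
t: 42.5
tcp_pos: [0.5598, 0.4374, 0.0926]
tool_rot: [-0.138, 0.694, 0.138, 0.693]
force: [0.3, 0.3, -0.6]
finger_gap: 0.469
```

```bash
python3 - <<'E'
from h import *
go([.5588,.4369,.091],np.radians(112.7))
w=snap("wrist"); crop(w,120,100,520,400,"w38.png")
E
```

```text
t 42.50 tcp [0.5598 0.4374 0.0926] yaw 112.6 q [ 0.51  0.77  1.29  0.    1.09 -1.46] gap 0.469 F [ 0.3  0.3 -0.6]
row: [ 0.065 -0.005 -0.044] [-0.029 -0.002 -0.   ]  rows needed pos 0.0 rot 0.0
scale 2.0
```

View pics/w38.png

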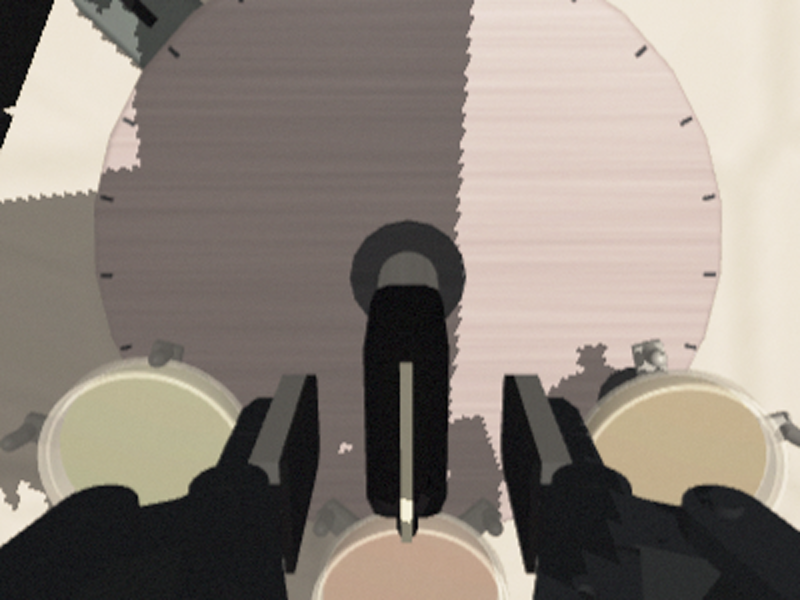

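Call:
carry_out:
  commands:
    - [[-1,0,0,0,0,0,40],[-2.6,0,0,0,0,0,40],[-4.5,0,0,0,0,0,40],[-6.5,0,0,0,0,0,40],[-8.4,0,0,0,0,0,60]]

```text
t: 43.05
tcp_pos: [0.5597, 0.4375, 0.3051]
tool_rot: [-0.138, 0.693, 0.138, 0.694]
force: [0.5, -0.6, 0.3]
finger_gap: 0.619
```

Call:
carry_out:
  commands:
    - [[-0.5,0,1,0,0,0,85],[-1,0,2.5,0,0,0,85],[-1,0,4,0,0,0,85],[-1,0,4,0,0,0,85],[-1,0,4,0,0,0,85]]

```text
t: 43.55
tcp_pos: [0.6521, 0.4755, 0.3257]
tool_rot: [-0.138, 0.695, 0.138, 0.692]
force: [-1.3, -0.1, -0.5]
finger_gap: 0.996
```

```bash
python3 - <<'E'
from h import *
import pickle
go([.5588,.4369,.091],np.radians(112.7))
w=snap("wrist"); crop(w,120,0,520,300,"w39.png"); pickle.dump({k:np.array(v) for k,v in w.items()},open("w39.pkl","wb"))
E
```

```text
t 43.55 tcp [0.6521 0.4755 0.3257] yaw 112.5 q [ 0.49  0.74  0.69  0.    1.71 -1.47] gap 0.996 F [-1.3 -0.1 -0.5]
row: [ 9.401e+00  7.000e-03 -4.006e+00] [-0.036 -0.041  0.002]  rows needed pos 5.1 rot 0.0
scale 2.0
```

View pics/w39.png

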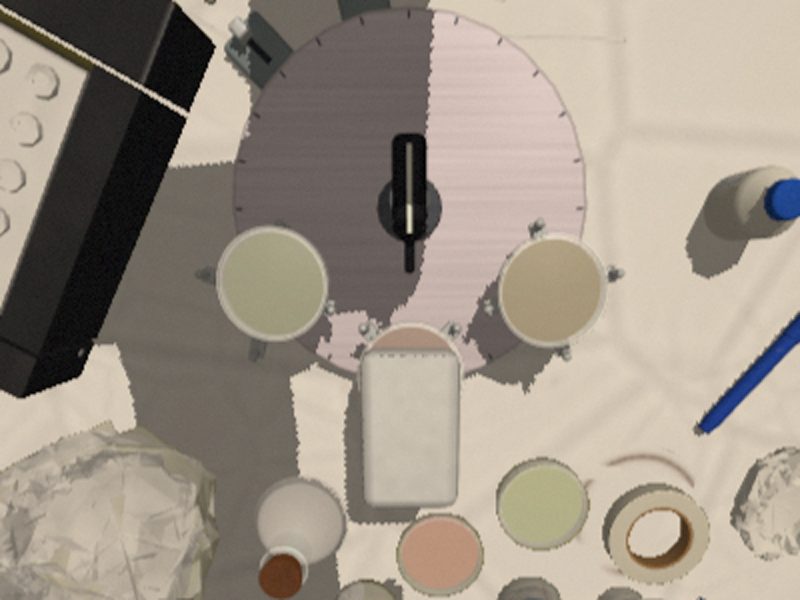

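```bash
python3 - <<'E'
from fit import *
import pickle; w=pickle.load(open("w39.pkl","rb"))
g=lambda u,v:(120+u/2-.25,v/2-.25)
crop(w,280,60,370,260,"w39b.png",3)
ax=np.array([.5590,.4369])
for n,(u,v,z) in dict(nose=(409.3,270,.113),barback=(409.5,136,.142),headL=(362,430,.131),headR=(459.5,430,.131)).items():
    q=ray(w,*g(u,v),z)[:2]; d=q-ax; print(n,q.round(4),"r %.4f ang %.2f"%(np.hypot(*d),np.degrees(np.arctan2(d[1],d[0]))))
L=ray(w,*g(362,430),.131)[:2];Rr=ray(w,*g(459.5,430),.131)[:2];m=(L+Rr)/2-ax;print("head mid",np.hypot(*m),np.degrees(np.arctan2(m[1],m[0])),np.linalg.norm(L-Rr))
for n,p in dict(load1=(248,33),load2=(268,58)).items():
    d=ray(w,*g(*p),.017)[:2]-ax; print(n,np.hypot(*d),np.degrees(np.arctan2(d[1],d[0])))
# rim fit
rim=[g(234,165),g(584,165),g(409,9),g(300,55),g(520,55)]
f=least_squares(lambda x:[np.linalg.norm(ray(w,*p,.022)[:2]-x)-.11 for p in rim],ax); print("rim axis",f.x,f.fun)
E
```

```text
scale 3
nose [0.5909 0.4508] r 0.0348 ang 23.60
barback [0.5368 0.4285] r 0.0237 ang -159.34
headL [0.6738 0.4586] r 0.1168 ang 10.71
headR [0.6544 0.5053] r 0.1174 ang 35.66
head mid 0.1143427172204848 23.218556804621148 0.0505848793220809
load1 0.13417790691243264 -113.26277387225304
load2 0.11725566954435 -112.66687352825018
rim axis [0.56298163 0.43922373] [ 2.14418777e-04 -9.47158616e-05  1.58032468e-03 -1.25540514e-03
 -7.35869538e-04]
```

View pics/w39b.png

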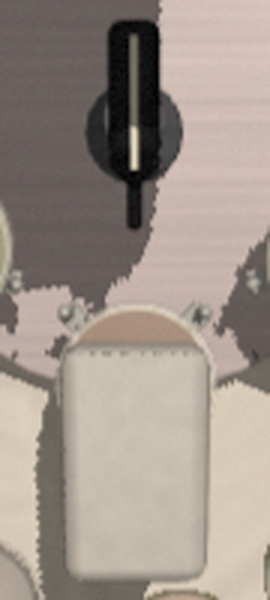

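```bash
python3 - <<'E'
from fit import *
import pickle
w1=pickle.load(open("w1.pkl","rb"));w8=pickle.load(open("w8.pkl","rb"));w35=pickle.load(open("w35.pkl","rb")); t=snap("top"); sd=snap("side")
crop(t,260,270,320,330,"t40.png",8); crop(sd,350,270,410,330,"s40.png",8)
E
```

```text
scale 8
scale 8
```

View pics/t40.png

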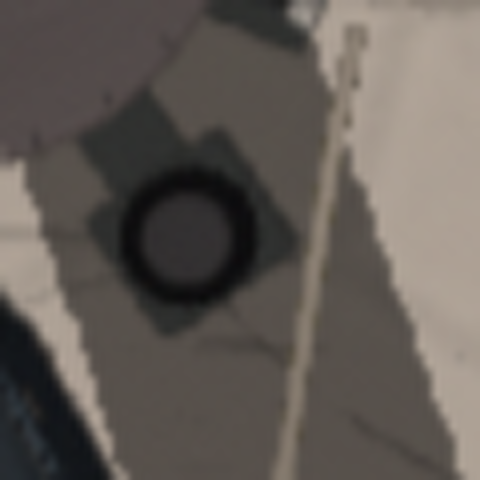

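View pics/s40.png

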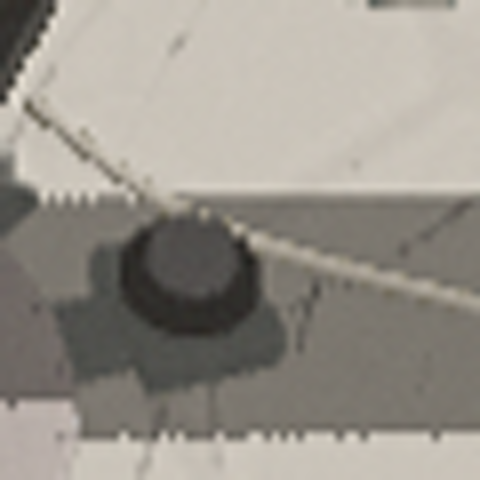

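```bash
python3 - <<'E'
from fit import *
import pickle
w1=pickle.load(open("w1.pkl","rb"));w8=pickle.load(open("w8.pkl","rb")); t=snap("top"); sd=snap("side")
obs=[(w1,(190+115*.3-.35,140+190*.3-.35)),(w8,(120+551/2-.25,138/2-.25)),(t,(260+187/8-.45,270+235/8-.45)),(sd,(350+190/8-.45,270+258/8-.45))]
for sel in ((0,1,2,3),(2,3),(0,1,3)):
    r=least_squares(lambda x:np.concatenate([proj(obs[i][0],x)[0]-obs[i][1] for i in sel]),[.43,.347,.04]); print(r.x.round(4),r.fun.round(1))
go([.433,.346,.1],np.radians(112.5))
E
```

```text
[0.4313 0.3459 0.0313] [-0.8  0.4 -0.2  0.6 -0.2  0.2  0.6  0.6]
[0.4325 0.3454 0.0324] [-0.  -0.2  0.2  0. ]
[0.4312 0.346  0.0315] [-0.8  0.4 -0.1  0.7  0.6  0.5]
t 43.80 tcp [0.6511 0.4757 0.3293] yaw 112.6 q [ 0.49  0.74  0.69  0.    1.71 -1.47] gap 0.997 F [-0.6 -0.2  0.2]
row: [  9.168  -1.444 -10.052] [ 0.013  0.006 -0.001]  rows needed pos 6.8 rot 0.0
```

Call:
carry_out:
  commands:
    - [[0,-0.3,-2,0,0,0,0],[0,-0.6,-4,0,0,0,0],[0,-0.9,-6,0,0,0,0],[0.5,-1.2,-8,0,0,0,0],[1,-1.4,-9.8,0,0,0,0]]

```text
t: 44.3
tcp_pos: [0.4376, 0.3487, 0.3048]
tool_rot: [-0.138, 0.692, 0.139, 0.695]
force: [-0.1, 0.5, 0.5]
finger_gap: 0.137
```

```bash
python3 - <<'E'
from h import *
go([.432,.3457,.06],np.radians(112.5))
E
```

```text
t 44.30 tcp [0.4376 0.3487 0.3048] yaw 112.5 q [ 0.47  0.33  1.47 -0.    1.33 -1.49] gap 0.137 F [-0.1  0.5  0.5]
row: [ 9.79  -0.028 -0.287] [ 0.009  0.04  -0.002]  rows needed pos 4.9 rot 0.0
```

Call:
carry_out:
  commands:
    - [[1,0,-0.2,0,0,0,0],[3,0,-0.28,0,0,0,0],[5,0,-0.28,0,0,0,0],[7,0,-0.28,0,0,0,0],[8.7,0,-0.28,0,0,0,0]]

```text
t: 44.8
tcp_pos: [0.4324, 0.3469, 0.0852]
tool_rot: [-0.138, 0.693, 0.138, 0.694]
force: [0.5, 0.8, -1.0]
finger_gap: -0.0
```

Call:
carry_out:
  commands:
    - [[0.3,0,0,0,0,0,0],[0.6,0,0,0,0,0,0],[0.9,0,0,0,0,0,0],[0.9,0,0,0,0,0,0],[0.9,0,0,0,0,0,0]]

```text
t: 45.3
tcp_pos: [0.4343, 0.3477, 0.065]
tool_rot: [-0.138, 0.692, 0.138, 0.695]
force: [1.0, 0.3, -0.5]
finger_gap: -0.002
```

```bash
python3 - <<'E'
from h import *
go([.432,.3457,.012],np.radians(112.5))
w=snap("wrist"); crop(w,160,120,480,360,"w41.png")
s=snap("side"); crop(s,330,230,430,330,"s41.png",6)
E
```

```text
t 45.30 tcp [0.4343 0.3477 0.065 ] yaw 112.5 q [ 0.47  0.64  1.72 -0.    0.78 -1.49] gap -0.002 F [ 1.   0.3 -0.5]
row: [ 2.12  -0.04  -0.125] [ 0.008  0.037 -0.003]  rows needed pos 1.1 rot 0.0
scale 2.5
scale 6
```

View pics/w41.png

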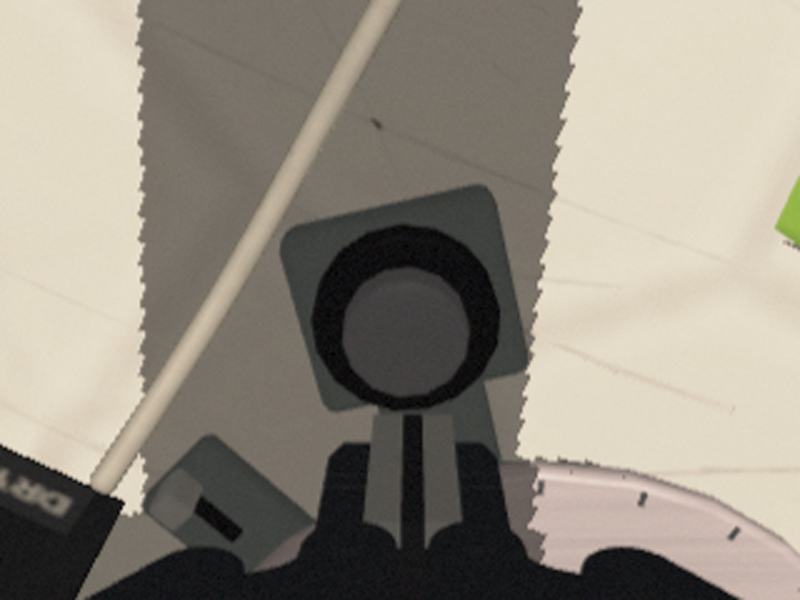

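View pics/s41.png

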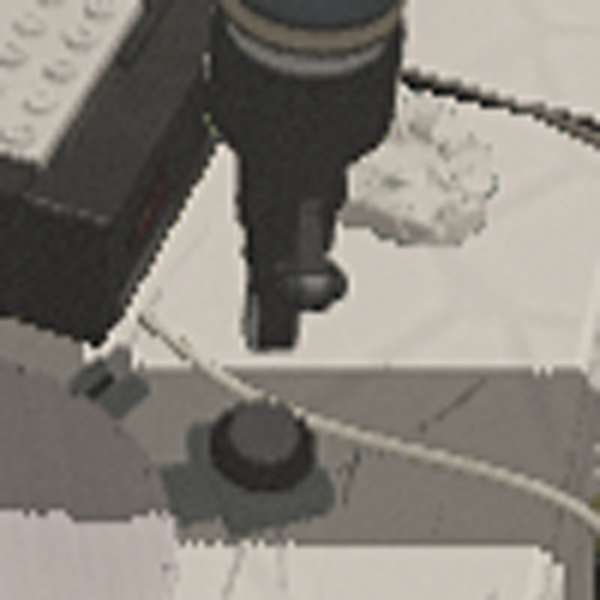

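```bash
python3 - <<'E'
from h import *
w=snap("wrist"); 
print(ray(w,160+405/2.5,120+330/2.5,.0315),ray(w,160+406/2.5,120+318/2.5,.025))
go([.432,.3457,.012],np.radians(112.5))
E
```

```text
[0.4317975  0.34592046 0.0315    ] [0.43101571 0.34581908 0.025     ]
t 45.45 tcp [0.434  0.3475 0.0646] yaw 112.5 q [ 0.47  0.64  1.72 -0.    0.78 -1.49] gap -0.004 F [-1.   0.1  0.5]
row: [ 2.102 -0.037 -0.106] [ 0.007  0.026 -0.002]  rows needed pos 1.1 rot 0.0
```

Call:
carry_out:
  commands:
    - [[0.5,-0.04,-0.1,0,0,0,0],[1,-0.04,-0.1,0,0,0,0],[1.5,-0.04,-0.1,0,0,0,0],[1.9,-0.04,-0.1,0,0,0,0],[1.9,-0.04,-0.1,0,0,0,0]]

```text
t: 45.95
tcp_pos: [0.4307, 0.3448, 0.0143]
tool_rot: [-0.138, 0.694, 0.138, 0.693]
force: [0.2, 1.0, 0.2]
finger_gap: 0.003
```

Call:
carry_out:
  commands:
    - [[0.1,0,0,0,0,0,0],[0.2,0,0,0,0,0,0],[0.25,0,0,0,0,0,0],[0.25,0,0,0,0,0,0],[0.25,0,0,0,0,0,0]]

```text
t: 46.45
tcp_pos: [0.4314, 0.3453, 0.01]
tool_rot: [-0.138, 0.693, 0.138, 0.694]
force: [-0.1, -0.5, 3.2]
finger_gap: 0.001
```

Call:
carry_out:
  commands:
    - [[0.08,0,0,0,0,0,0],[0.16,0,0,0,0,0,0],[0.22,0,0,0,0,0,0],[0.26,0,0,0,0,0,0],[0.26,0,0,0,0,0,0]]

```text
t: 46.95
tcp_pos: [0.4315, 0.3454, 0.0071]
tool_rot: [-0.138, 0.693, 0.138, 0.694]
force: [-6.6, -3.3, 31.2]
finger_gap: 0.0
```

```bash
python3 - <<'E'
from h import *
go([.432,.3457,.012],np.radians(112.5))
w=snap("wrist"); crop(w,240,200,400,320,"w42.png")
s=snap("side"); crop(s,345,260,405,320,"s42.png",10)
E
```

```text
t 46.95 tcp [0.4315 0.3454 0.0071] yaw 112.6 q [ 0.47  0.73  1.76 -0.    0.65 -1.49] gap 0.000 F [-6.6 -3.3 31.2]
row: [-0.195  0.005  0.024] [0.012 0.018 0.001]  rows needed pos 0.1 rot 0.0
scale 5.0
scale 10
```

View pics/w42.png

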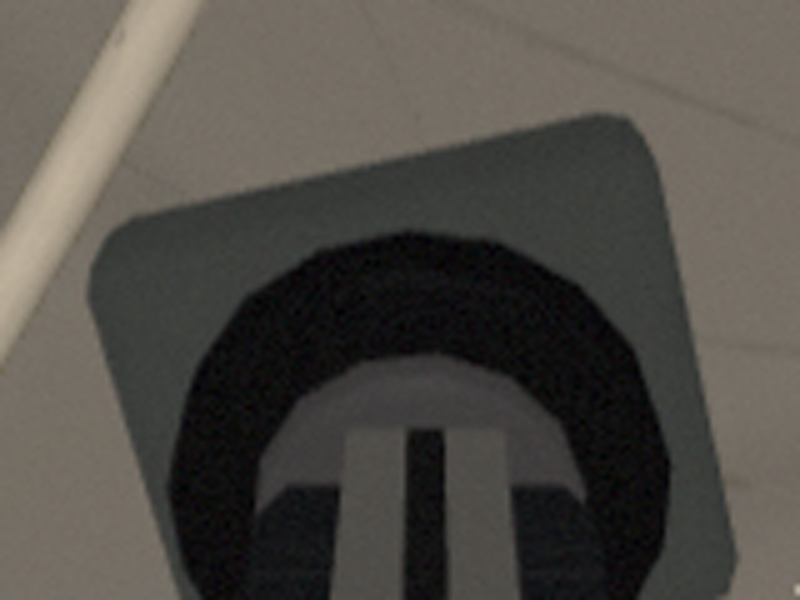

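View pics/s42.png

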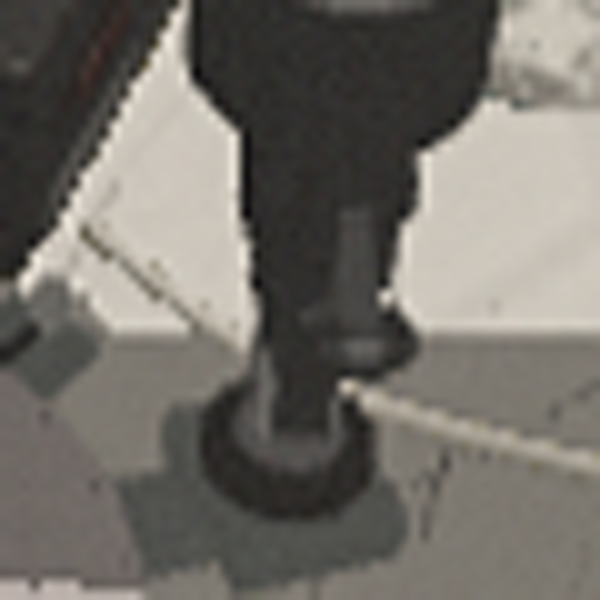

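Call:
carry_out:
  commands:
    - [[-0.2,0,0,0,0,0,0],[-1,0,0,0,0,0,0],[-3,0,0,0,0,0,0],[-5,0,0,0,0,0,20],[-7,0,0,0,0,0,45]]

```text
t: 47.55
tcp_pos: [0.4312, 0.3451, 0.1795]
tool_rot: [-0.138, 0.694, 0.138, 0.693]
force: [1.1, 0.4, -0.2]
finger_gap: 0.326
```

```bash
python3 - <<'E'
from h import *
go([.5594,.4372,.24],np.radians(112.6))
E
```

```text
t 47.55 tcp [0.4312 0.3451 0.1795] yaw 112.5 q [ 0.47  0.46  1.64  0.    1.04 -1.49] gap 0.326 F [ 1.1  0.4 -0.2]
row: [-2.423  1.438  6.145] [-0.015 -0.004 -0.   ]  rows needed pos 3.4 rot 0.0
```

Call:
carry_out:
  commands:
    - [[-1.5,0.2,1,0,0,0,45],[-2.4,0.6,2.6,0,0,0,45],[-2.4,1,4.4,0,0,0,45],[-2.4,1.4,6,0,0,0,45],[-2.4,1.44,6.15,0,0,0,45]]

```text
t: 48.05
tcp_pos: [0.5635, 0.4397, 0.237]
tool_rot: [-0.138, 0.692, 0.139, 0.695]
force: [-1.0, -0.4, 0.2]
finger_gap: 0.526
```

Call:
carry_out:
  commands:
    - [[0,0,0,0,0,0,45],[0,0,0,0,0,0,45],[1,0,0,0,0,0,45],[2.3,0,0,0,0,0,45],[3.4,0,0,0,0,0,45]]

```text
t: 48.55
tcp_pos: [0.558, 0.4365, 0.1526]
tool_rot: [-0.138, 0.694, 0.138, 0.693]
force: [-0.7, 0.2, -0.9]
finger_gap: 0.525
```

```bash
python3 - <<'E'
from h import *
go([.5594,.4372,.092],np.radians(112.6))
w=snap("wrist"); crop(w,160,200,480,440,"w43.png")
E
```

```text
t 48.55 tcp [0.558  0.4365 0.1526] yaw 112.5 q [ 0.51  0.7   1.25 -0.    1.2  -1.46] gap 0.525 F [-0.7  0.2 -0.9]
row: [2.426 0.004 0.066] [-0.013 -0.011  0.002]  rows needed pos 1.2 rot 0.0
scale 2.5
```

View pics/w43.png

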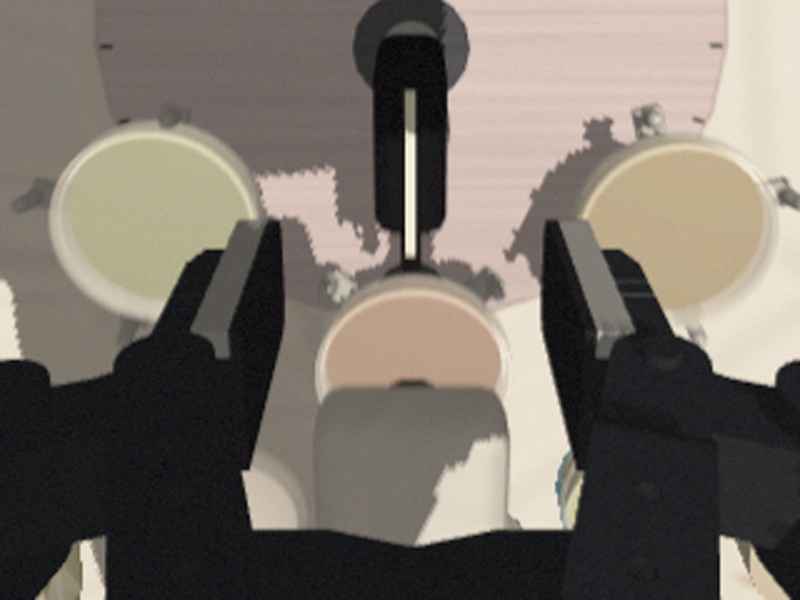

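Call:
carry_out:
  commands:
    - [[0.7,0,0.02,0,0,0,45],[1.4,0,0.04,0,0,0,45],[2,0,0.05,0,0,0,45],[2.4,0,0.05,0,0,0,45],[2.4,0,0.05,0,0,0,45]]

```text
t: 49.1
tcp_pos: [0.5594, 0.4371, 0.0919]
tool_rot: [-0.138, 0.695, 0.138, 0.692]
force: [-0.2, -0.5, 0.1]
finger_gap: 0.525
```

Call:
carry_out:
  commands:
    - [[0,0,0,0,0,0,30],[0,0,0,0,0,0,20],[0,0,0,0,0,0,5],[0,0,0,0,0,0,5],[0,0,0,0,0,0,5]]
  force: 50

```text
t: 49.6
tcp_pos: [0.5617, 0.4375, 0.0946]
tool_rot: [-0.138, 0.693, 0.138, 0.694]
force: [0.3, -3.3, 6.0]
finger_gap: 0.173
```

```bash
python3 - <<'E'
from h import *
go([.5594,.4372,.092],np.radians(-22.4))
E
```

```text
t 49.60 tcp [0.5617 0.4375 0.0946] yaw 112.5 q [ 0.51  0.76  1.28 -0.    1.09 -1.46] gap 0.173 F [ 0.3 -3.3  6. ]
row: [ 0.103  0.023 -0.091] [ 2.6988e+01  2.4000e-02 -2.1000e-02]  rows needed pos 0.1 rot 15.7
```

Call:
carry_out:
  commands:
    - [[0,0.02,-0.05,0.3,0,0,5],[0,0.02,-0.09,0.9,0,0,5],[0,0.02,-0.09,1.7,0,0,5],[0,0.02,-0.09,2.6,0,0,5],[0,0.02,-0.09,3.5,0,0,5]]

```text
t: 50.1
tcp_pos: [0.562, 0.4368, 0.0946]
tool_rot: [-0.03, 0.704, 0.03, 0.709]
force: [5.5, -3.7, 4.8]
finger_gap: 0.173
```

Call:
carry_out:
  commands:
    - [[0,0,0,0.9,0,0,5],[0,0,0,1.8,0,0,5],[0,0,0,2.7,0,0,5],[0,0,0,3.6,0,0,5],[0,0,0,4.5,0,0,5]]

```text
t: 50.6
tcp_pos: [0.5619, 0.4359, 0.0946]
tool_rot: [0.108, 0.696, -0.109, 0.701]
force: [4.5, -8.0, 4.8]
finger_gap: 0.176
```

Call:
carry_out:
  commands:
    - [[0,0,0,0.9,0,0,5],[0,0,0,1.8,0,0,5],[0,0,0,2.7,0,0,5],[0,0,0,3.6,0,0,5],[0,0,0,4.5,0,0,5]]

```text
t: 51.1
tcp_pos: [0.5614, 0.435, 0.0946]
tool_rot: [0.242, 0.662, -0.243, 0.666]
force: [4.3, -9.2, 5.9]
finger_gap: 0.177
```

Call:
carry_out:
  commands:
    - [[0,0,0,0.9,0,0,5],[0,0,0,1.8,0,0,5],[0,0,0,2.7,0,0,5],[0,0,0,3.6,0,0,5],[0,0,0,4.5,0,0,5]]

```text
t: 51.6
tcp_pos: [0.5607, 0.4344, 0.0946]
tool_rot: [0.367, 0.602, -0.368, 0.606]
force: [2.6, -10.2, 7.2]
finger_gap: 0.174
```

Call:
carry_out:
  commands:
    - [[0,0,0,0.9,0,0,5],[0,0,0,1.8,0,0,5],[0,0,0,2.7,0,0,5],[0,0,0,3.6,0,0,5],[0,0,0,4.5,0,0,5]]

```text
t: 52.1
tcp_pos: [0.5597, 0.4341, 0.0946]
tool_rot: [0.477, 0.519, -0.48, 0.522]
force: [0.2, -10.2, 8.7]
finger_gap: 0.175
```

```bash
python3 - <<'E'
from h import *
go([.5594,.4372,.092],np.radians(-22.6))
s=snap("side"); crop(s,250,230,410,350,"s44.png")
E
```

```text
t 52.10 tcp [0.5597 0.4341 0.0946] yaw 4.8 q [ 0.5   0.76  1.29 -0.01  1.09  0.42] gap 0.175 F [  0.2 -10.2   8.7]
row: [ 0.103 -0.003 -0.125] [ 5.489  0.06  -0.026]  rows needed pos 0.1 rot 3.2
scale 5.0
```

View pics/s44.png

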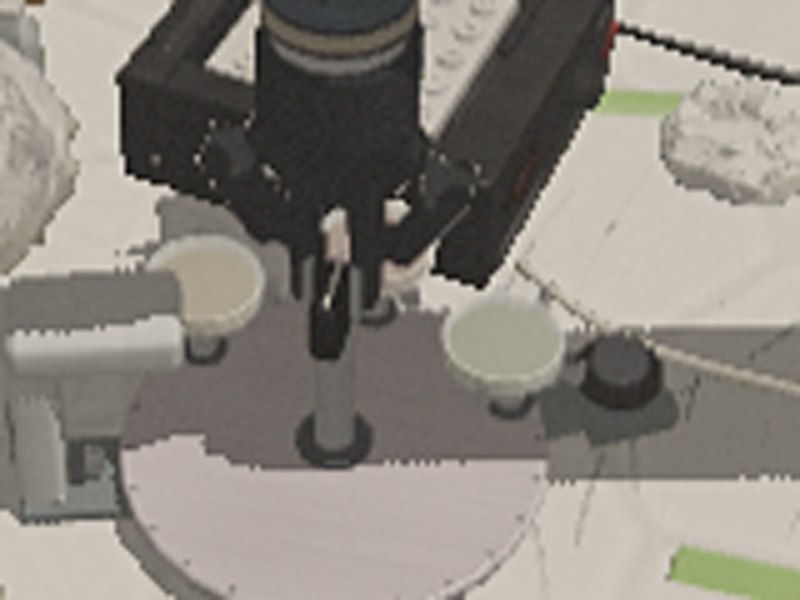

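Call:
carry_out:
  commands:
    - [[0,0,0,0.9,0,0,5],[0,0,0,1.8,0,0,5],[0,0,0,2.7,0,0,5],[0,0,0,3.6,0,0,5],[0,0,0,4.4,0,0,5]]

```text
t: 52.65
tcp_pos: [0.5587, 0.4342, 0.0946]
tool_rot: [-0.568, -0.418, 0.57, -0.421]
force: [-0.8, -10.3, 9.4]
finger_gap: 0.173
```

```bash
python3 - <<'E'
from h import *
go([.5594,.4372,.092],np.radians(-22.6))
E
```

```text
t 52.65 tcp [0.5587 0.4342 0.0946] yaw -17.1 q [ 0.51  0.76  1.29 -0.01  1.09  0.81] gap 0.173 F [ -0.8 -10.3   9.4]
row: [ 0.102 -0.01  -0.124] [ 1.091  0.062 -0.017]  rows needed pos 0.1 rot 0.6
```

Call:
carry_out:
  commands:
    - [[0,0,0,0.4,0,0,5],[0,0,0,0.8,0,0,5],[0,0,0,1.1,0,0,5],[0,0,0,1.1,0,0,5],[0,0,0,1.1,0,0,5]]

```text
t: 53.15
tcp_pos: [0.5585, 0.4342, 0.0946]
tool_rot: [-0.587, -0.391, 0.589, -0.394]
force: [-0.8, -10.2, 9.0]
finger_gap: 0.173
```

Call:
carry_out:
  commands:
    - [[0,0,0,0,0,0,5],[0,0,0,0,0,0,25],[0,0,0,0,0,0,40],[0,0,0,0,0,0,40],[0,0,0,0,0,0,40]]

```text
t: 53.65
tcp_pos: [0.5581, 0.4381, 0.0927]
tool_rot: [-0.588, -0.393, 0.588, -0.393]
force: [-0.2, 0.8, 0.0]
finger_gap: 0.467
```

Call:
carry_out:
  commands:
    - [[-1,0,0,0,0,0,40],[-2.6,0,0,0,0,0,40],[-4.5,0,0,0,0,0,40],[-6.5,0,0,0,0,0,40],[-8.4,0,0,0,0,0,60]]

```text
t: 54.15
tcp_pos: [0.5581, 0.438, 0.3051]
tool_rot: [0.588, 0.393, -0.588, 0.393]
force: [1.0, 0.4, -0.1]
finger_gap: 0.625
```

```bash
python3 - <<'E'
from h import *
import pickle
go([.5594-.1*.39,.4372-.1*.92,.31],np.radians(-22.6))
E
```

```text
t 54.15 tcp [0.5581 0.438  0.3051] yaw -22.4 q [0.51 0.57 1.07 0.   1.5  0.9 ] gap 0.625 F [ 1.   0.4 -0.1]
row: [-0.197  0.023  4.005] [ 0.032 -0.007  0.002]  rows needed pos 2.0 rot 0.0
```

Call:
carry_out:
  commands:
    - [[-0.3,0,1,0,0,0,85],[-0.6,0,2.5,0,0,0,85],[-1,0,4,0,0,0,85],[-1,0,4,0,0,0,85],[-1,0,4,0,0,0,85]]

```text
t: 54.65
tcp_pos: [0.5203, 0.3451, 0.3288]
tool_rot: [0.589, 0.393, -0.587, 0.393]
force: [0.3, 0.6, 0.0]
finger_gap: 0.997
```

```bash
python3 - <<'E'
from h import *
import pickle
go([.5594-.1*.39,.4372-.1*.92,.31],np.radians(-22.6))
w=snap("wrist"); crop(w,120,0,520,300,"w45.png"); crop(w,280,40,370,280,"w45b.png",2.5); pickle.dump({k:np.array(v) for k,v in w.items()},open("w45.pkl","wb"))
E
```

```text
t 54.65 tcp [0.5203 0.3451 0.3288] yaw -22.5 q [0.41 0.42 1.27 0.   1.45 0.8 ] gap 0.997 F [0.3 0.6 0. ]
row: [ 0.753  0.001 -0.002] [ 0.017 -0.019 -0.007]  rows needed pos 0.4 rot 0.0
scale 2.0
scale 2.5
```

View pics/w45.png

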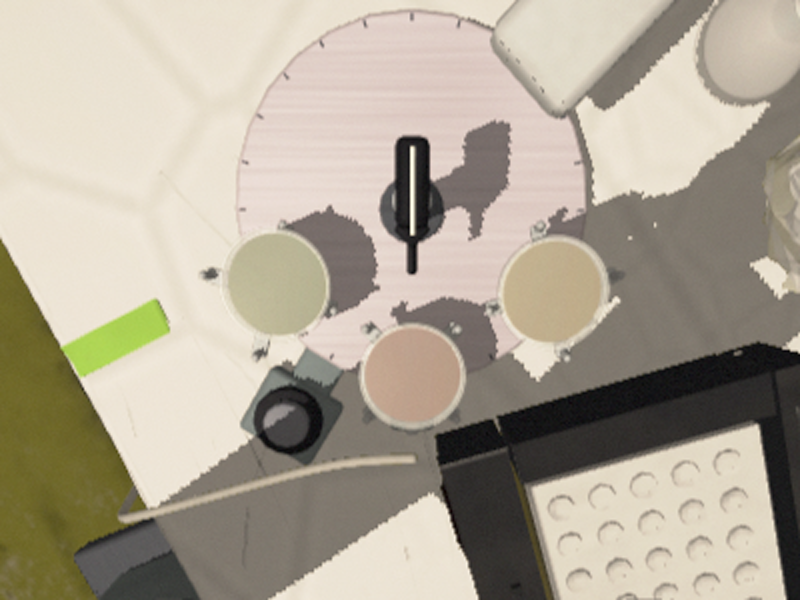

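View pics/w45b.png

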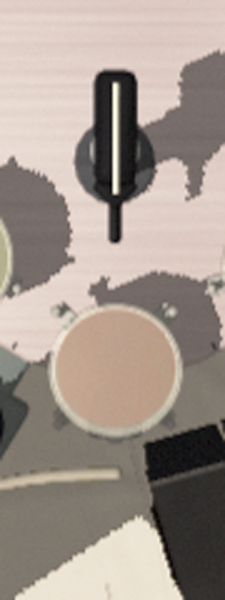

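Call:
carry_out:
  commands:
    - [[0,0,1,0,0,0,85],[0,0,2.5,0,0,0,85],[0,0,4,0,0,0,85],[0,0,4,0,0,0,85],[0,0,4,0,0,0,85]]

```text
t: 55.2
tcp_pos: [0.4826, 0.2534, 0.3279]
tool_rot: [0.588, 0.393, -0.588, 0.393]
force: [-0.9, 0.7, 0.4]
finger_gap: 0.998
```

```bash
python3 - <<'E'
from h import *
import pickle
go([.5594-.1*.39,.4372-.1*.92,.31],np.radians(-22.6))
w=snap("wrist"); crop(w,270,0,380,240,"w46.png",2.5); pickle.dump({k:np.array(v) for k,v in w.items()},open("w46.pkl","wb"))
E
```

```text
t 55.20 tcp [0.4826 0.2534 0.3279] yaw -22.5 q [0.28 0.29 1.47 0.   1.38 0.67] gap 0.998 F [-0.9  0.7  0.4]
row: [ 0.721 -0.008 -3.972] [ 0.023 -0.01   0.002]  rows needed pos 2.0 rot 0.0
scale 2.5
```

View pics/w46.png

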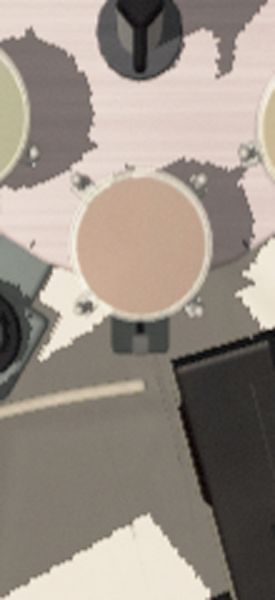

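```bash
python3 - <<'E'
from fit import *
import pickle; w=pickle.load(open("w46.pkl","rb"))
g=lambda u,v:(270+u/2.5-.3,v/2.5-.3)
for ax in ([.5590,.4369],[.5595,.4374]):
  for n,(u,v,z) in dict(nose=(141,66,.113),load=(141,328,.017),stop=(141,343,.025),dish=(142,244,.068)).items():
    d=ray(w,*g(u,v),z)[:2]-ax; print(n,"r %.4f ang %.2f"%(np.hypot(*d),np.degrees(np.arctan2(d[1],d[0]))))
a=ray(w,*g(141,66),.113)[:2];b=ray(w,*g(141,328),.017)[:2];d=b-a;print("nose->load dir",np.degrees(np.arctan2(d[1],d[0])))
t=snap("top"); crop(t,140,140,440,340,"t46.png")
s=snap("side"); crop(s,230,210,430,360,"s46.png")
E
```

```text
nose r 0.0336 ang -111.81
load r 0.1302 ang -112.10
stop r 0.1374 ang -112.13
dish r 0.0935 ang -111.82
nose r 0.0343 ang -112.28
load r 0.1309 ang -112.22
stop r 0.1380 ang -112.24
dish r 0.0941 ang -111.99
nose->load dir -112.19898713126285
scale 2.6666666666666665
scale 4.0
```

View pics/s46.png

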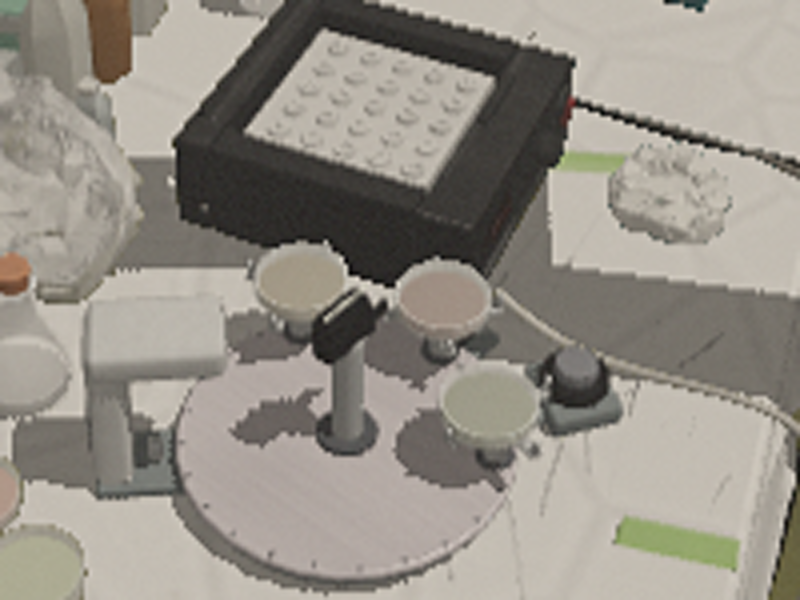

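View pics/t46.png

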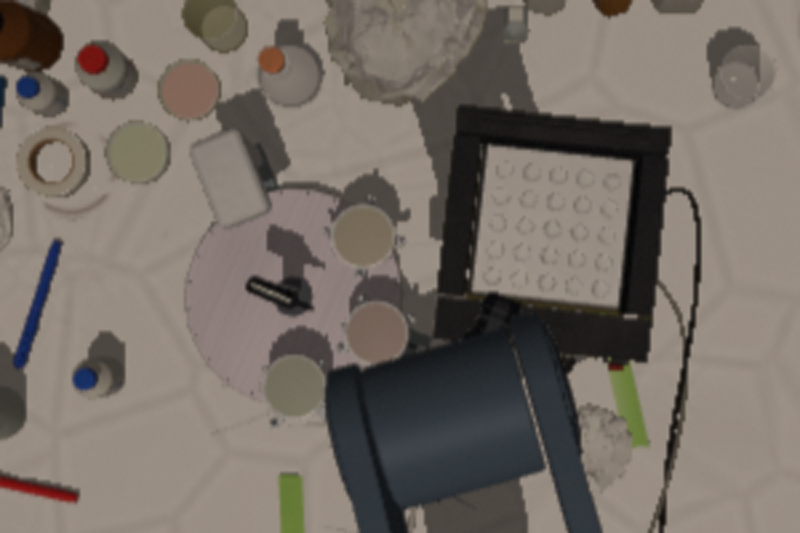

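```bash
python3 - <<'E'
from station import manip
print(manip.sign_off())
E
```

```text
the job is handed in; nothing more can be done
None
```

The job is done and handed in at about 55 s of the 208 s allowed.

**What I did:**
- I turned the carousel to the load mark.
- I put the three dishes from between the heater and the sealer into holders 3, 2 and 1.
- I turned the nose to the camera head.
- I pressed the start button with a final push of about 31 N, against the 4 N it needs.
- I turned the carousel back to the load mark.

**Last checks:**
- **Final position:** the nose lies within about 0.3° of the load mark.
- **At the camera head:** the nose was about 0.3–0.8° off, depending on which features I measured.
- **Dishes:** all three look flat between their prongs in the wrist, side and top views.
- **Bottle and beaker:** both are standing where they were.
- **Gripper:** it is clear of everything.

**What disagreed or fell short:**
- **Reported TCP:** it lay about 22 mm beyond where the fingertips really were. My first grip on the handle therefore closed above the bar without touching it. I corrected for this offset by sight and touch.
- **First turn to the load mark:** it ended about 1° short, and I loaded the dishes with it there.
- **Start button:** I judged it fully down from the force and the fingertips' travel; I had no reading of its position.

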